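# Load the wash bay and raise its splash screen

## Task

Get the wash bay ready: slide its splash screen all the way down, then draw every white board upward out of the steel holder by its top edge and stand it upright in the grey wash rack, fully down, one board to a slot. Once all boards are in, pull the screen up to its top stop and leave it there. Also stand every toppled bottle upright, cap up, on the black rubber mat (before or after, as you like), and do not disturb the pot, the jar or the spatula.

Things in the scene. Friction and masses are not known exactly. Their poses are not given: they have to be found in the camera images.
- bay: Fixed wash bay, origin on the counter under the centre of its grey rack (180 mm along bay x, 200 along y, floor 12 mm high, rim 34; inside 160 mm along x). Bay x points away from the robot. Three slots along bay x, 58 mm apart in y, each between peg pairs at x = -45 and +45 mm, tops 72 mm high, 16 mm gap. Screen at x = -115 mm between two posts 200 mm high at y = -122 and +122 mm.
- slot0 (a point): Centre of the first slot (bay y = -58 mm), on the rack floor 12 mm above the counter
- slot1 (a point): Centre of the middle slot (bay y = 0), on the rack floor
- slot2 (a point): Centre of the third slot (bay y = +58 mm), on the rack floor
- sash (a joint): Height of the splash screen in m: 0 = fully down, 0.11 = at its top stop. It slides vertically between the posts, weighs 0.4 kg, and friction of about 9 N keeps it wherever it is left (lifting takes about 14 N, pushing down about 6 N).
- sash_grip (a point): Middle of the bow handle on top of the clear splash screen (216 mm wide): a 12 mm round bar, straight for 90 mm along bay y, its axis 38 mm above the top rail, open below; 160 mm above the counter with the screen down, 270 mm at the top stop. Can be pinched from above, fingers closing along bay x.
- holder: Fixed steel board holder, origin under the centre of its base (150 x 150 mm, 12 mm thick) on the counter. Three upright slots 44 mm apart along holder y, each 12 mm wide between two fins 120 mm long (along holder x) that reach 67 mm above the counter. Boards stand in it with the bottom edge 12 mm above the counter.
- board1: White plastic board, 140 mm wide (its x), 8 mm thick (its y), 130 mm high (its z), 0.14 kg; origin at the centre of its bottom edge. Two or three of the three identical boards are present, standing in the holder.
- board2: White plastic board, 140 mm wide (its x), 8 mm thick (its y), 130 mm high (its z), 0.14 kg; origin at the centre of its bottom edge. Two or three of the three identical boards are present, standing in the holder.
- board3: White plastic board, 140 mm wide (its x), 8 mm thick (its y), 130 mm high (its z), 0.14 kg; origin at the centre of its bottom edge. Two or three of the three identical boards are present, standing in the holder.
- mat: Fixed black rubber mat, 130 mm (its x) by 250 mm (its y), 5 mm thick; origin on the counter under its centre. Its x points away from the robot; the counter between it and the robot is free but for the bottles.
- bottle1: White square bottle with a black cap, lying on its side. Square body 44 x 44 mm, 94 mm long, origin at the body's centre, its x axis along the bottle towards the cap; the cap is a cylinder 27 mm across and 22 mm long, so it stands 116 mm high, origin 47 mm above its foot. 0.16 kg. One or both bottles are present.
- bottle2: White square bottle with a black cap, lying on its side. Square body 44 x 44 mm, 94 mm long, origin at the body's centre, its x axis along the bottle towards the cap; the cap is a cylinder 27 mm across and 22 mm long, so it stands 116 mm high, origin 47 mm above its foot. 0.16 kg. One or both bottles are present.
- pot: Bystander: steel pot, 120 mm across, 90 mm high, origin under its centre
- jar: Bystander: glass jar, 70 mm across, 100 mm high, origin under its centre
- spatula: Bystander: spatula lying on the counter, 240 mm long along its x
Mind the look-alikes: they are no part of the job. Leave any orange or pink look-alike of the board2 alone. What is shaped like the board1 but purple is not meant.

How it is judged:
On the way, in this order (a step that is already met when the one before it is completed fails the run):
1. the splash screen is slid all the way down (value of joint sash below 0.012 m), for 0.2 s.
2. every board stands in a slot of the wash rack, the screen still down ((horizontal distance between board1 and slot0 below 0.016 m or horizontal distance between board1 and slot1 below 0.016 m or horizontal distance between board1 and slot2 below 0.016 m) and z of board1 in the frame of bay between 0.004 and 0.02 m and angle between each of board1, board2, board3's own z axis and vertical below 0.22 rad and linear speed of each of board1, board2, board3 below 0.05 m/s and (horizontal distance between board2 and slot0 below 0.016 m or horizontal distance between board2 and slot1 below 0.016 m or horizontal distance between board2 and slot2 below 0.016 m) and z of board2 in the frame of bay between 0.004 and 0.02 m and (horizontal distance between board3 and slot0 below 0.016 m or horizontal distance between board3 and slot1 below 0.016 m or horizontal distance between board3 and slot2 below 0.016 m) and z of board3 in the frame of bay between 0.004 and 0.02 m and value of joint sash below 0.03 m), for 0.2 s.
3. the splash screen is pulled up to its top stop (value of joint sash above 0.1 m), for 0.2 s.
At the end, for the whole second after the job is handed in: Every board stands in its own rack slot (bottom within 16 mm of a slot centre and fully down, lean under 0.22 rad); every bottle stands cap up (within 0.12 rad) with its axis on the mat, 5 mm inside the edge; the screen is within 10 mm of its top stop; all at rest ((horizontal distance between board1 and slot0 below 0.016 m or horizontal distance between board1 and slot1 below 0.016 m or horizontal distance between board1 and slot2 below 0.016 m) and z of board1 in the frame of bay between 0.004 and 0.02 m and angle between each of board1, board2, board3's own z axis and vertical below 0.22 rad and linear speed of each of board1, board2, board3, bottle1, bottle2 below 0.05 m/s and (horizontal distance between board2 and slot0 below 0.016 m or horizontal distance between board2 and slot1 below 0.016 m or horizontal distance between board2 and slot2 below 0.016 m) and z of board2 in the frame of bay between 0.004 and 0.02 m and (horizontal distance between board3 and slot0 below 0.016 m or horizontal distance between board3 and slot1 below 0.016 m or horizontal distance between board3 and slot2 below 0.016 m) and z of board3 in the frame of bay between 0.004 and 0.02 m and angle between each of bottle1, bottle2's own x axis and vertical below 0.12 rad and x of bottle1 in the frame of mat between -0.06 and 0.06 m and y of bottle1 in the frame of mat between -0.12 and 0.12 m and z of bottle1 in the frame of mat between 0.044 and 0.06 m and x of bottle2 in the frame of mat between -0.06 and 0.06 m and y of bottle2 in the frame of mat between -0.12 and 0.12 m and z of bottle2 in the frame of mat between 0.044 and 0.06 m and value of joint sash above 0.1 m); the robot touches nothing.
It fails at once if the pot, the jar or the spatula is disturbed (moved more than 40 mm) (distance of any of pot, jar, spatula from where it was at the start of the episode above 0.04 m).
Of board1, board2, board3 only 2 to 3 are there at a start; the rules pass over those that are not, and their reading is None.
Of bottle1, bottle2 only 1 to 2 are there at a start; the rules pass over those that are not, and their reading is None.
At some moment in a run one of bottle1, bottle2 may be knocked a few centimetres aside while the robot is not near it.
It also fails if it takes over 210 s, if anything falls off the work surface, if the arm or the gripper's body presses on something with over 40 N, if the wrist force passes 120 N, or if a joint passes its speed limit or range.

## Robot

A 6-joint arm with a two-finger parallel gripper is mounted at the origin on the work surface. World frame = base frame: x ahead of the robot, y to its left, z up, the work surface at z = 0. Lengths are in m, angles in rad, forces in N, time in s.
With the tool pointing down it reaches from about 0.275 to 0.875 m from the base axis. Payload 12.5 kg.
Tool frame: the origin (TCP) lies on the front face of the gripper's body, between the roots of the fingers; the fingertips stand 73 mm ahead of it and the grasp point (between the pads) lies 54 mm ahead of it; z points along the fingers, x is the direction in which the jaws open and shut, and the axes are right-handed (so a half turn about z gives the same grasp; the last joint's range is limited). The gripper opens to 85 mm and grips with 20 to 120 N. Pads are 22 mm wide; open, the fingers measure 114 mm over their backs; the gripper's body (76 mm by 85 mm) begins 54 mm behind the grasp point. The pads swing forward as they close: fully open they stand 13 mm farther back than shut.
Start: joints at [-1.309, 0.351, 1.652, -0, 1.139, -0.085], TCP at [0.187, -0.517, 0.304] pointing down, gripper open.
Joint ranges: [-2.75, 2.75], [-0.79, 2.1], [0.01, 2.65], [-1.57, 4.71], [0.07, 3.14], [-2.87, 2.87]. Speed limits (rad/s): [2.22, 2.22, 2.79, 3.14, 3.14, 3.14].

## Interface

Orientations are given as a unit quaternion [x, y, z, w].
In Python, from station import telemetry, get_image, get_calibration, ticket, find_in, silhouettes gives the robot as it stands. The module is installed in compiled form; this text tells all that it offers.
- The arm moves only by the tool play_rows, never from a script. Its argument "commands" is a list of rows, each an object with "translation": the shift along the tool's x, y, z in cm, a list of three; "turn": the turn about the tool's z in degrees. In form: [{"translation": [x, y, z], "turn": turn}, ...]. A call has 1 to 8 rows; each row shifts and turns the commanded pose from where the row before left it, along the tool's axes as they then stand; what a row does not reach is not made up. A row lasts 1/12 s, in which the tool goes at most 41.7 mm and 7.16 degrees, less where a joint would pass 70% of its speed; a pose out of reach is approached as far as the arm can. A call is refused whole if a number of a shift passes 4.17 or a number of a turn 7.16, either way. A call with a gripper value outside its range is refused whole. "hand" is the closure in counts, from 0 (fully open) to 255 (shut), set as the call begins (left out, the last holds). The fingers move at their own pace and stop on an object; "newtons" is the grip in N (left out, the last holds). Time passes only in rows, so rows that do not move let the fingers close. It gives the time, the measured TCP pose, the force and the opening at its end, in the units of the state.
- telemetry.observe(): the state, without advancing time (a new reading comes with each control period).
- get_image(name): name is "scene" or "side" or "wrist"; returns the picture (420x560x3 uint8, blue, green, red); there is no depth.
- get_calibration(name): a dict with "fx", "fy", "cx", "cy" (pixels), "position" and "orientation" of the camera in the world; the wrist camera has in their place "T_tool_cam" (4x4, takes a point from camera to tool coordinates, whose origin is the TCP and whose axes are the tool frame's). Camera axes: x right, y up, looking along -z (the intrinsics and any distortion apply to the point x, -y, -z); pixel columns grow to the right and rows downward; lengths in m; the calibration is good to about 2 mm. A picture is of the moment at which its call begins: read the wrist's pose just before it. get_calibration takes no time and is no camera call.
- ticket.close_job(): hands the job in, once; it reports no verdict.
Trained networks look in the newest picture that a camera, given by its name, has taken for a name from the list of things; names that differ only in an ending like _2 or _b are one class to them, and where a whole thing is asked for, a point or a joint stands for the part that bears it (a point fixed in the world has none). Each returns a list of dicts, best first, with "score" (0 to 1); they miss things now and then, are a little off and sometimes report something else, mostly with a low value. They report only what shows in the picture. A call takes as long as a camera call. They do not tell look-alikes from the thing itself.
- find_in(camera, query): "position" ([row, column] in pixels, amid what is visible of it).
- silhouettes(camera, query): "region" (420x560 bool, what is visible of it) and "position" ([row, column] in pixels, amid what is visible of it).
The state is a dict: "time_s": time; "q": joint angles; "qd": joint speeds; "joint_torque": joint torques, N m; "eef_pos": TCP position; "tcp_rot": TCP orientation; "force": force on the tool from outside, world axes, zero at the start; "torque": the same for the moment, N m; "width": opening from 0.0 (shut) to 1.0 (fully open).
Only numpy, scipy, OpenCV 4.12 (cv2) and the standard library are available. Lean on these libraries where they do the work, as an engineer would, in place of code of your own. Each camera call takes 0.05 s, during which the arm holds its last target.

## Working session

There is one attempt and no reset: what is moved stays moved. The work goes in short steps, Python scripts to look and compute and a tool call to move; the robot and the scene stay as the last step left them, time stands still between calls to the robot, and variables do not carry over. Pictures are saved under pics/ and viewed, and the job is handed in when it is done.

Besides the shell and the picture viewer there is one more tool, called after "Request:" in YAML: its name, and indented under it one key for each argument. play_rows: Moves the arm, as the interface text tells. Its arguments: {"type":"object","properties":{"commands":{"type":"array","items":{"type":"object","properties":{"translation":{"type":"array","items":{"type":"number"}},"turn":{"type":"number"}}}},"hand":{"type":"number"},"newtons":{"type":"number"}},"required":["commands"]}

```bash
mkdir -p pics; python3 - <<'E'
from station import telemetry, get_image, get_calibration
import cv2
print(telemetry.observe())
for n in ["scene","side","wrist"]:
    cv2.imwrite(f"pics/{n}0.png",get_image(n)); print(n,get_calibration(n))
E
```

```text
{'time_s': 0.0, 'q': array([-1.30858971e+00,  3.51243277e-01,  1.65245703e+00,  1.11825952e-05,
        1.13911093e+00, -8.45788326e-02]), 'qd': array([ 0.00116552,  0.00059055, -0.00024963,  0.00104346,  0.00163426,
        0.00147653]), 'joint_torque': array([-3.23332706e-04, -5.06099439e+01, -2.91409135e+01, -8.45038880e-05,
        4.45742713e-03,  1.02030043e-06]), 'eef_pos': array([ 0.18690085, -0.51699188,  0.303342  ]), 'tcp_rot': array([ 8.18496022e-01, -5.74511872e-01, -4.64090753e-04, -3.94815062e-04]), 'force': array([-0.38647935, -0.30685028,  1.07901558]), 'torque': array([ 0.03684493, -0.02858041,  0.06495166]), 'width': 1.0000700915127925}
scene {'fx': 467.4380034976991, 'fy': 467.4380034976991, 'cx': 276.484280671474, 'cy': 205.74242758796365, 'position': array([ 1.11426709, -0.25978241,  1.28326352]), 'orientation': array([0.23688904, 0.13182061, 0.48290813, 0.83265037])}
side {'fx': 393.51128356782635, 'fy': 393.51128356782635, 'cx': 284.9512857242787, 'cy': 209.12288469411456, 'position': array([0.17267778, 0.89188239, 0.66037228]), 'orientation': array([-0.08485798,  0.46986626,  0.8605548 , -0.17739861])}
wrist {'fx': 298.28213997109447, 'fy': 298.28213997109447, 'cx': 279.6378479519372, 'cy': 210.04640237920177, 'T_tool_cam': array([[ 9.99998397e-01,  1.66606993e-03, -6.56184254e-04,
         1.16824068e-03],
       [ 1.42904376e-03, -9.63362519e-01, -2.68198833e-01,
        -6.74912525e-02],
       [-1.07898133e-03,  2.68197465e-01, -9.63363356e-01,
        -7.03486918e-02],
       [ 0.00000000e+00,  0.00000000e+00,  0.00000000e+00,
         1.00000000e+00]])}
```

View pics/scene0.png

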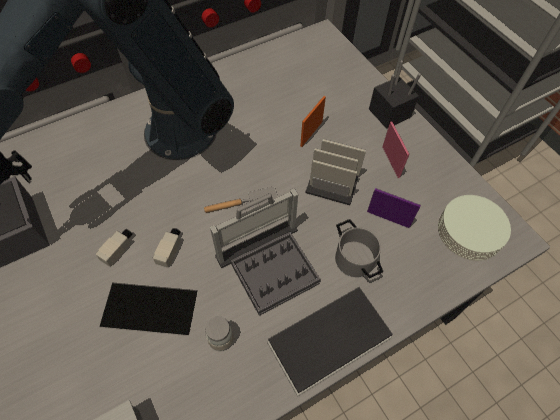

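View pics/side0.png

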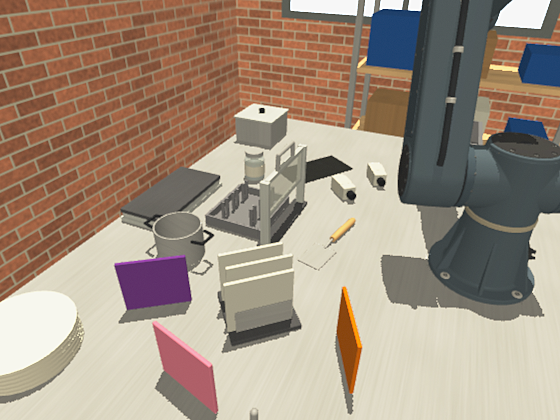

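View pics/wrist0.png

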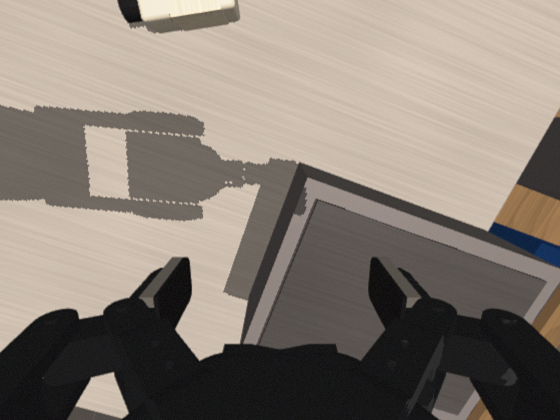

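```bash
cat > h.py <<'E'
import numpy as np, cv2
from scipy.spatial.transform import Rotation as R
from station import telemetry, get_image, get_calibration, find_in, silhouettes
def cam(n, st=None):
    c=get_calibration(n)
    K=np.array([[c['fx'],0,c['cx']],[0,c['fy'],c['cy']],[0,0,1]])
    if n=='wrist':
        st=st or telemetry.observe()
        T=np.eye(4);T[:3,:3]=R.from_quat(st['tcp_rot']).as_matrix();T[:3,3]=st['eef_pos']
        T=T@c['T_tool_cam']; return K,T[:3,:3],T[:3,3]
    return K,R.from_quat(c['orientation']).as_matrix(),np.array(c['position'])
def proj(C,p):
    K,Rm,t=C; q=(np.atleast_2d(p)-t)@Rm
    return np.c_[K[0,2]+K[0,0]*q[:,0]/-q[:,2], K[1,2]-K[1,1]*q[:,1]/-q[:,2]]  # u(col),v(row)
def ray(C,u,v,z):
    K,Rm,t=C; d=Rm@np.array([(u-K[0,2])/K[0,0],-(v-K[1,2])/K[1,1],-1.])
    return t+d*(z-t[2])/d[2]
def crop(img,r0,r1,c0,c1,name,s=4):
    im=cv2.resize(img[r0:r1,c0:c1],None,fx=s,fy=s,interpolation=cv2.INTER_CUBIC); cv2.imwrite('pics/'+name+'.png',im)
def fr(x,y,yaw,pts):
    c,s=np.cos(yaw),np.sin(yaw); p=np.atleast_2d(np.array(pts,float)); return np.c_[x+c*p[:,0]-s*p[:,1],y+s*p[:,0]+c*p[:,1],p[:,2]]
E
python3 - <<'E'
import cv2
from h import crop
im=cv2.imread('pics/scene0.png')
crop(im,180,320,190,330,'c_bay',5);crop(im,90,220,290,430,'c_hold',5);crop(im,215,345,85,215,'c_mat',5)
s=cv2.imread('pics/side0.png')
crop(s,130,260,195,325,'s_bay',5);crop(s,235,355,205,305,'s_hold',6)
E
```

```text
(no output)
```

View pics/c_bay.png

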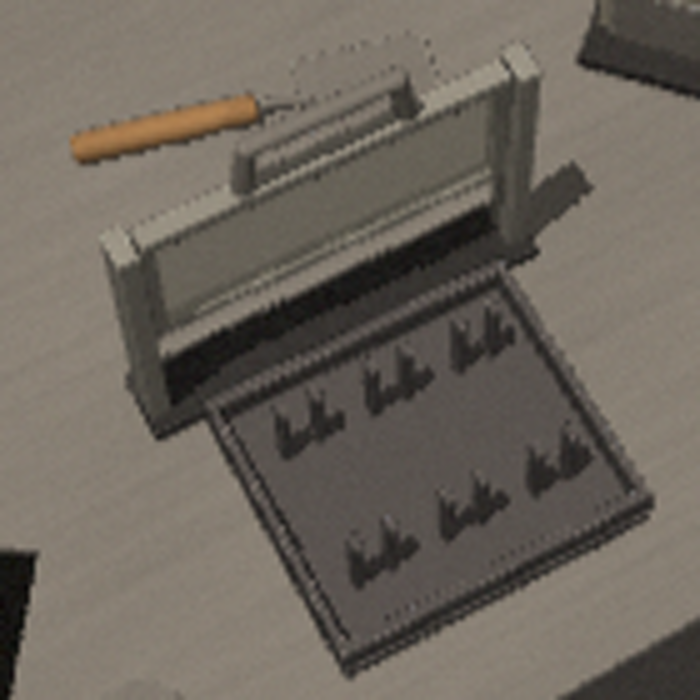

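View pics/c_hold.png

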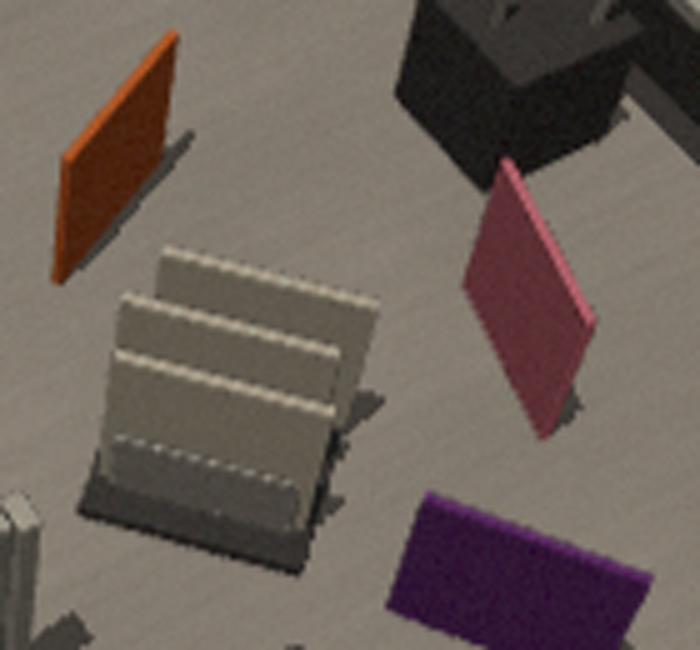

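View pics/c_mat.png

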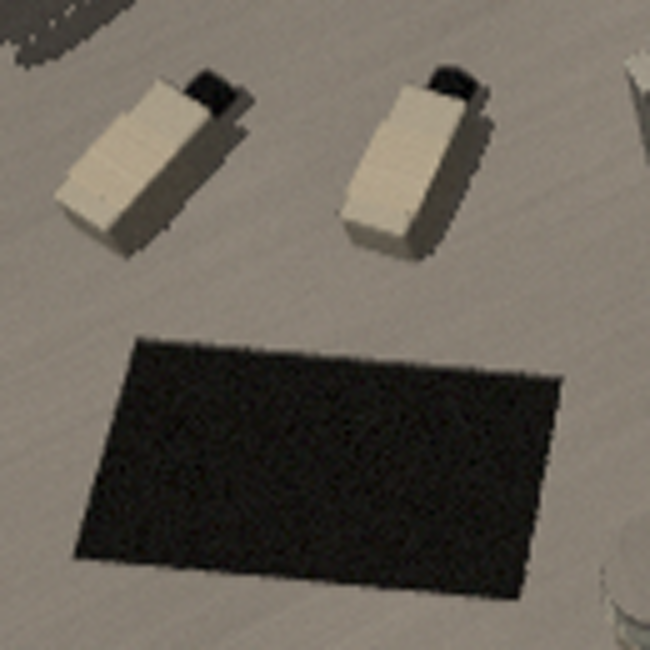

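View pics/s_bay.png

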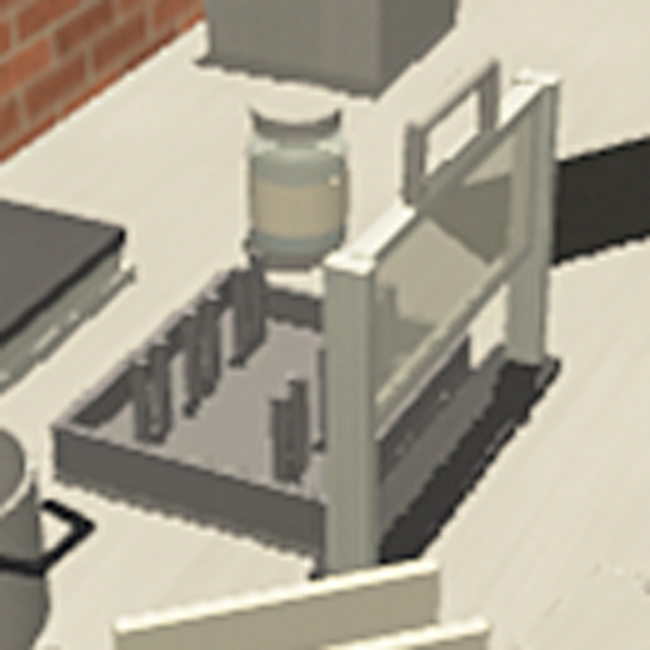

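View pics/s_hold.png

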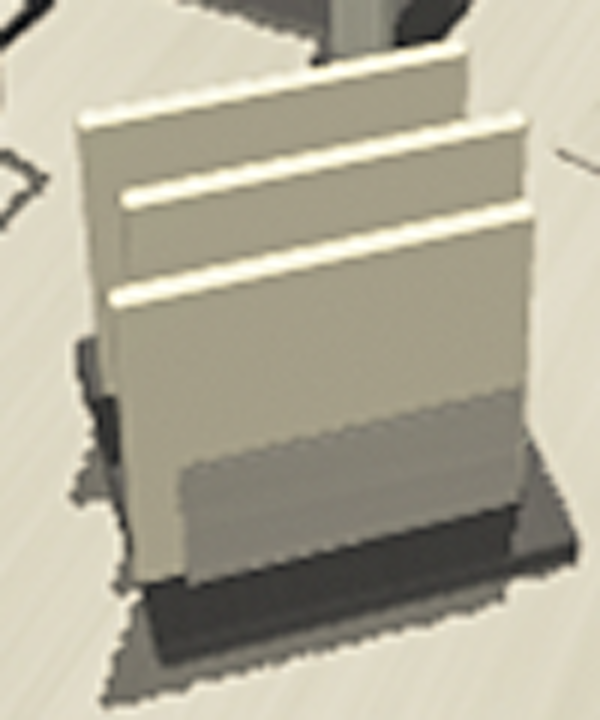

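```bash
cat > fit0.py <<'E'
from h import *
from scipy.optimize import least_squares
S=cam('scene');D=cam('side')
def px(p,o,s): return [o[0]+(p[0]+.5)/s-.5,o[1]+(p[1]+.5)/s-.5]
def fit(model,obs,x0,):
    f=lambda q: np.concatenate([ (proj(c,model(q,pt))[0]-p) for c,pt,p in obs])
    r=least_squares(f,x0,loss='soft_l1'); print(np.round(r.x,4),np.round(f(r.x).reshape(-1,2),1).tolist()); return r.x
b=lambda p:px(p,(190,180),5); sb=lambda p:px(p,(195,130),5)
obs=[(S,(-.09,-.1,.034),b((210,402))),(S,(-.09,.1,.034),b((500,270))),(S,(.09,.1,.034),b((652,497))),(S,(.09,-.1,.034),b((350,655))),
(S,(-.115,-.122,.2),b((120,242))),(S,(-.115,.122,.2),b((520,62))),(D,(.09,.1,.034),sb((55,430))),(D,(-.115,.122,.2),sb((350,265))),(D,(-.115,-.122,.2),sb((535,85)))]
m=lambda q,pt: fr(q[0],q[1],q[2],[pt])
bay=fit(m,obs,[.6,-.1,0])
# handle: corners of bar ends (scene (250,150),(395,80)) ; side (415,130),(490,70)
obs2=[(S,-.045,b((250,152))),(S,.045,b((396,78))),(D,.045,sb((415,130))),(D,-.045,sb((490,68)))]
f=lambda q: np.concatenate([proj(c,fr(*bay,[(-.115+q[1],y,.16+q[0])]))[0]-p for c,y,p in obs2])
r=least_squares(f,[.05,0]);print('sash',r.x,f(r.x))
h=lambda p:px(p,(290,90),5); sh=lambda p:px(p,(205,235),6)
B=[[(115,354),(333,411),(80,120),(465,48)],[(125,298),(338,353),(122,198),(525,120)],[(163,251),(377,303),(110,299),(530,211)]]
for k in B:
    obs=[(S,(-.07,0,.142),h(k[0])),(S,(.07,0,.142),h(k[1])),(D,(.07,0,.142),sh(k[2])),(D,(-.07,0,.142),sh(k[3]))]
    fit(m,obs,[.5,.2,.3])
mm=lambda p:px(p,(85,215),5)
obs=[(S,(-.065,-.125,.005),mm((137,338))),(S,(-.065,.125,.005),mm((562,377))),(S,(.065,.125,.005),mm((520,599))),(S,(.065,-.125,.005),mm((75,558)))]
mat=fit(m,obs,[.6,-.4,0])
for n,p,q in (('bt1',(82,205-0),(0,0)),):pass
# bottle tops: corners of top face z=.044: foot-left, foot-right, neck-left, neck-right
for k in ([(58,197),(107,233),(212,113),(163,80)],[(342,215),(408,238),(466,100),(406,85)]):
    obs=[(S,(-.047,s,.044),mm(c)) for s,c in ((-.022,k[0]),(.022,k[1]))]+[(S,(.047,s,.044),mm(c)) for s,c in ((.022,k[2]),(-.022,k[3]))]
    for y0 in (3.0,2.0): fit(m,obs,[.45,-.4,y0])
E
python3 fit0.py
```

```text
[ 0.6408  0.021  -0.0156] [[-1.4, -0.9], [-0.2, -3.5], [0.7, -0.4], [-0.6, 0.8], [0.1, 0.4], [0.2, -0.8], [-2.3, -0.7], [-0.3, -0.2], [0.1, -1.5]]
sash [ 7.63255352e-02 -9.42768261e-05] [-0.54513567 -0.76789777  0.52338502  0.11003359  0.22224438  0.49973086
 -0.86843097 -0.14518219]
[0.4779 0.3192 0.7255] [[-0.9, -0.5], [0.3, 0.2], [-0.6, 0.3], [0.2, -0.3]]
[0.4441 0.3477 0.7185] [[-0.9, -0.7], [0.6, 0.3], [-0.2, 0.2], [0.0, -0.3]]
[0.4247 0.3899 0.7278] [[-0.5, -0.6], [0.4, 0.4], [-0.4, 0.3], [0.3, -0.5]]
[ 0.5571 -0.3396 -0.612 ] [[0.0, -0.0], [0.2, -0.2], [0.2, 0.1], [-0.4, 0.0]]
[ 0.3424 -0.3619  2.8985] [[24.8, 3.7], [-0.4, 0.3], [-24.3, -3.5], [0.4, -0.4]]
[ 0.3409 -0.361   1.3219] [[-0.1, 1.4], [-11.0, -18.8], [0.1, -2.3], [11.6, 17.1]]
[ 0.424  -0.2231  2.966 ] [[24.5, 0.0], [-3.6, 0.1], [-22.1, 0.5], [4.3, -0.8]]
[ 0.424  -0.2231  2.966 ] [[24.5, 0.0], [-3.6, 0.1], [-22.1, 0.5], [4.3, -0.8]]
```

```bash
python3 - <<'E'
from h import *
S=cam('scene')
mm=lambda p:(85+(p[0]+.5)/5-.5,215+(p[1]+.5)/5-.5)
for k in ([(58,197),(107,233),(212,113),(163,80)],[(342,215),(408,238),(466,100),(406,85)]):
    P=np.array([ray(S,*mm(c),.044) for c in k]); f=P[:2].mean(0);n=P[2:].mean(0);d=n-f
    print(P.round(3)[:,:2].tolist(),'c',P.mean(0).round(3),'len',np.linalg.norm(d),'yaw',np.arctan2(d[1],d[0]))
for n,u,v,z in (('potrim',358,240,.09),('jartop',218,328,.1),('spat head',265,192,0),('spat handle end',206,210,.01),('purple bot',380,222,0),('pur r',412,224,0),('pur top L',375,190,.13),('pur top r',419,206,.13),('pink bot l',383,147,0),('pink botr',400,177,0),('or bot l',301,146,0),('or botr',322,128,0),('potrimL',339,240,.09),('potR',380,240,.09),('pot handle',345,226,.08),('pot handle2',374,270,.08)):
    print(n,ray(S,u,v,z).round(3))
E
```

```text
[[0.346, -0.41], [0.382, -0.393], [0.338, -0.313], [0.303, -0.331]] c [ 0.342 -0.362  0.044] len 0.09117360660280749 yaw 2.0733539607850426
[[0.439, -0.271], [0.471, -0.244], [0.405, -0.178], [0.378, -0.206]] c [ 0.423 -0.225  0.044] len 0.09141089920851733 yaw 2.34205174245398
potrim [0.703 0.26  0.09 ]
jartop [ 0.736 -0.202  0.1  ]
spat head [0.375 0.136 0.   ]
spat handle end [ 0.348 -0.063  0.01 ]
purple bot [0.654 0.396 0.   ]
pur r [ 0.709  0.48  -0.   ]
pur top L [0.605 0.382 0.13 ]
pur top r [0.713 0.46  0.13 ]
pink bot l [0.415 0.586 0.   ]
pink botr [0.547 0.559 0.   ]
or bot l [0.27  0.339 0.   ]
or botr [0.237 0.447 0.   ]
potrimL [0.676 0.212 0.09 ]
potR [0.734 0.315 0.09 ]
pot handle [0.642 0.258 0.08 ]
pot handle2 [0.798 0.249 0.08 ]
```

White boards in the holder sit at scene (332,172), (336,160) and (344,146). Their look-alikes are orange (313,121), pink (395,150) and purple (393,207). The close crop shows the three whites standing in the steel holder, so those are my targets. Bottles are at (112,247) and (167,247), and the sash is about 76 mm up.

```bash
cat >> h.py <<'E'
def pose():
    s=telemetry.observe(); M=R.from_quat(s['tcp_rot']).as_matrix(); return s['eef_pos'],np.arctan2(M[1,0],M[0,0]),s
def plan(x,y,z,yawdeg,n,start=None):
    p,a,s=pose()
    if start: p=np.array(start[:3]);a=np.radians(start[3])
    d=(np.array([x,y,z])-p)/n; da=(np.radians(yawdeg)-a+np.pi)%(2*np.pi)-np.pi; da/=n
    print('from',p.round(4),'yaw',np.degrees(a).round(2),'t',round(s['time_s'],2),'F',s['force'].round(1),'w',round(s['width'],3))
    rows=[]
    for i in range(n):
        b=a+i*da; ex=np.array([np.cos(b),np.sin(b),0]);ey=np.array([np.sin(b),-np.cos(b),0])
        rows.append('{"translation":[%.2f,%.2f,%.2f],"turn":%.2f}'%(100*d@ex,100*d@ey,-100*d[2],-np.degrees(da)))
    for i in range(0,n,8): print('['+','.join(rows[i:i+8])+']')
E
python3 -c "
from h import *
plan(.44,.023,.37,-1,24)"
```

```text
from [ 0.1869 -0.5171  0.3035] yaw -70.13 t 0.15 F [-0.4 -0.6  0.6] w 1.0
[{"translation":[-1.76,-1.76,-0.28],"turn":-2.88},{"translation":[-1.67,-1.84,-0.28],"turn":-2.88},{"translation":[-1.57,-1.92,-0.28],"turn":-2.88},{"translation":[-1.47,-2.00,-0.28],"turn":-2.88},{"translation":[-1.37,-2.07,-0.28],"turn":-2.88},{"translation":[-1.27,-2.14,-0.28],"turn":-2.88},{"translation":[-1.16,-2.20,-0.28],"turn":-2.88},{"translation":[-1.04,-2.25,-0.28],"turn":-2.88}]
[{"translation":[-0.93,-2.30,-0.28],"turn":-2.88},{"translation":[-0.81,-2.35,-0.28],"turn":-2.88},{"translation":[-0.69,-2.39,-0.28],"turn":-2.88},{"translation":[-0.57,-2.42,-0.28],"turn":-2.88},{"translation":[-0.45,-2.44,-0.28],"turn":-2.88},{"translation":[-0.33,-2.46,-0.28],"turn":-2.88},{"translation":[-0.20,-2.48,-0.28],"turn":-2.88},{"translation":[-0.08,-2.48,-0.28],"turn":-2.88}]
[{"translation":[0.05,-2.48,-0.28],"turn":-2.88},{"translation":[0.17,-2.48,-0.28],"turn":-2.88},{"translation":[0.30,-2.47,-0.28],"turn":-2.88},{"translation":[0.42,-2.45,-0.28],"turn":-2.88},{"translation":[0.54,-2.43,-0.28],"turn":-2.88},{"translation":[0.66,-2.40,-0.28],"turn":-2.88},{"translation":[0.78,-2.36,-0.28],"turn":-2.88},{"translation":[0.90,-2.32,-0.28],"turn":-2.88}]
```

Request:
play_rows:
  commands:
    - {"translation":[-1.8,-1.8,-0.3],"turn":-2.9}
    - {"translation":[-1.7,-1.8,-0.3],"turn":-2.9}
    - {"translation":[-1.6,-1.9,-0.3],"turn":-2.9}
    - {"translation":[-1.5,-2.0,-0.3],"turn":-2.9}
    - {"translation":[-1.4,-2.1,-0.3],"turn":-2.9}
    - {"translation":[-1.3,-2.1,-0.3],"turn":-2.9}
    - {"translation":[-1.2,-2.2,-0.3],"turn":-2.9}
    - {"translation":[-1.0,-2.2,-0.3],"turn":-2.9}
  hand: 0
  newtons: 60

```text
time_s: 0.82
eef_pos: [0.2698, -0.3346, 0.3279]
tcp_rot: [0.918, -0.397, -0.0, -0.0]
force: [1.0, 0.4, 0.1]
width: 1.001
```

Request:
play_rows:
  commands:
    - {"translation":[-0.9,-2.3,-0.3],"turn":-2.9}
    - {"translation":[-0.8,-2.3,-0.3],"turn":-2.9}
    - {"translation":[-0.7,-2.4,-0.3],"turn":-2.9}
    - {"translation":[-0.6,-2.4,-0.3],"turn":-2.9}
    - {"translation":[-0.5,-2.4,-0.3],"turn":-2.9}
    - {"translation":[-0.3,-2.5,-0.3],"turn":-2.9}
    - {"translation":[-0.2,-2.5,-0.3],"turn":-2.9}
    - {"translation":[-0.1,-2.5,-0.3],"turn":-2.9}

```text
time_s: 1.48
eef_pos: [0.3529, -0.1544, 0.352]
tcp_rot: [0.979, -0.204, -0.0, 0.0]
force: [0.6, -0.0, -0.6]
width: 0.999
```

Request:
play_rows:
  commands:
    - {"translation":[0,-2.5,-0.3],"turn":-2.9}
    - {"translation":[0.2,-2.5,-0.3],"turn":-2.9}
    - {"translation":[0.3,-2.5,-0.3],"turn":-2.9}
    - {"translation":[0.4,-2.5,-0.3],"turn":-2.9}
    - {"translation":[0.5,-2.4,-0.3],"turn":-2.9}
    - {"translation":[0.7,-2.4,-0.3],"turn":-2.9}
    - {"translation":[0.8,-2.4,-0.3],"turn":-2.9}
    - {"translation":[0.9,-2.3,-0.3],"turn":-2.9}

```text
time_s: 2.15
eef_pos: [0.4363, 0.0276, 0.376]
tcp_rot: [1.0, -0.003, -0.0, -0.0]
force: [0.9, -0.1, -0.3]
width: 1.001
```

```bash
python3 -c "
from h import *
st=telemetry.observe();print(pose()[:2])
im=get_image('wrist');C=cam('wrist',st)
bay=(.6408,.021,-.0156)
for z in (.2363,):
  for y in(-.045,.045):
    u=proj(C,fr(*bay,[(-.115,y,z)]))[0];print(u);cv2.circle(im,(int(u[0]),int(u[1])),3,(0,0,255),-1)
for y in(-.122,.122):
    u=proj(C,fr(*bay,[(-.115,y,.2)]))[0];print(u);cv2.circle(im,(int(u[0]),int(u[1])),3,(0,255,0),-1)
cv2.imwrite('pics/w1.png',im)"
```

```text
(array([0.43630541, 0.02758057, 0.3759666 ]), np.float64(-0.006563735538460729))
[393.62984607 280.18172039]
[407.82262865 164.80018707]
[371.03480201 333.03512392]
[400.41775718  55.64931527]
```

View pics/w1.png

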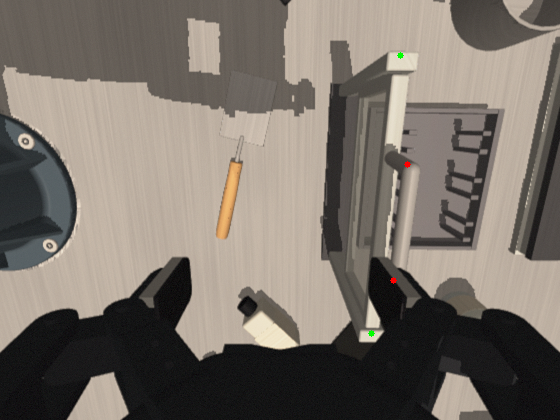

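Request:
play_rows:
  commands:
    - {"translation":[3,0.2,0],"turn":0.2}
    - {"translation":[3,0.2,0],"turn":0.2}
    - {"translation":[3,0.1,0],"turn":0.1}
    - {"translation":[0,0,2],"turn":0}
    - {"translation":[0,0,2],"turn":0}
    - {"translation":[0,0,2],"turn":0}
    - {"translation":[0,0,2],"turn":0}
    - {"translation":[0,0,0.4],"turn":0}

```text
time_s: 2.87
eef_pos: [0.5248, 0.0201, 0.2888]
tcp_rot: [1.0, -0.009, -0.002, -0.0]
force: [-0.5, -0.2, -0.9]
width: 1.001
```

Request:
play_rows:
  commands:
    - {"translation":[0,0,0],"turn":0}
    - {"translation":[0,0,0],"turn":0}
    - {"translation":[0,0,0],"turn":0}
    - {"translation":[0,0,0],"turn":0}
    - {"translation":[0,0,0],"turn":0}
    - {"translation":[0,0,0],"turn":0}
    - {"translation":[0,0,0],"turn":0}
    - {"translation":[0,0,0],"turn":0}
  hand: 255

```text
time_s: 3.53
eef_pos: [0.5267, 0.0201, 0.2927]
tcp_rot: [1.0, -0.009, 0.001, 0.0]
force: [5.2, 0.1, 2.6]
width: 0.116
```

Request:
play_rows:
  commands:
    - {"translation":[0,0,1],"turn":0}
    - {"translation":[0,0,1],"turn":0}
    - {"translation":[0,0,1],"turn":0}
    - {"translation":[0,0,1],"turn":0}
    - {"translation":[0,0,1],"turn":0}
    - {"translation":[0,0,1],"turn":0}
    - {"translation":[0,0,1],"turn":0}
    - {"translation":[0,0,0.3],"turn":0}

```text
time_s: 4.2
eef_pos: [0.5268, 0.0201, 0.2186]
tcp_rot: [1.0, -0.009, 0.001, -0.0]
force: [4.2, 1.0, 5.2]
width: 0.115
```

Request:
play_rows:
  commands:
    - {"translation":[0,0,0.2],"turn":0}
    - {"translation":[0,0,0.2],"turn":0}
    - {"translation":[0,0,0],"turn":0}
    - {"translation":[0,0,0],"turn":0}

```text
time_s: 4.53
eef_pos: [0.5268, 0.0201, 0.2152]
tcp_rot: [1.0, -0.009, 0.001, -0.0]
force: [7.7, 0.9, -0.4]
width: 0.119
```

```bash
python3 -c "
from h import *
print(pose())
im=get_image('side');crop(im,100,260,185,345,'s2',5)
"
```

```text
(array([0.52675885, 0.02007982, 0.21517738]), np.float64(-0.018098848036378807), {'time_s': 4.5333, 'q': array([-5.02634437e-02,  4.21530719e-01,  1.79469190e+00,  1.30614901e-04,
        9.23023732e-01, -3.22433216e-02]), 'qd': array([-0.00162725, -0.0006521 , -0.00036206, -0.00047846,  0.00212671,
       -0.00057025]), 'joint_torque': array([ 1.98294350e-02, -5.03610027e+01, -2.15245074e+01, -1.37193133e-01,
        1.68942120e+00, -2.38794065e-02]), 'eef_pos': array([0.52675885, 0.02007982, 0.21517738]), 'tcp_rot': array([ 9.99958365e-01, -9.04927745e-03,  1.17430255e-03, -3.69723589e-06]), 'force': array([ 7.68847141,  0.92515634, -0.41736772]), 'torque': array([-0.00158729, -1.04352931, -0.03555548]), 'width': 0.1192248821090477})
```

View pics/s2.png

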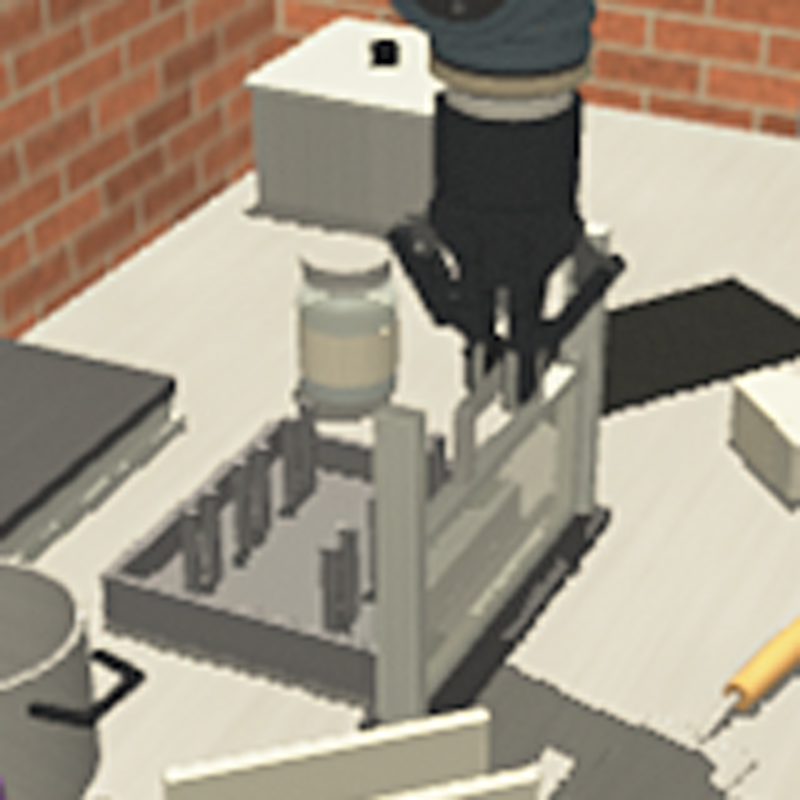

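Request:
play_rows:
  commands:
    - {"translation":[0,0,0.3],"turn":0}
    - {"translation":[0,0,0.3],"turn":0}
    - {"translation":[0,0,0],"turn":0}
    - {"translation":[0,0,0],"turn":0}

```text
time_s: 4.92
eef_pos: [0.527, 0.0201, 0.2145]
tcp_rot: [1.0, -0.009, 0.002, 0.0]
force: [-20.8, 1.6, 64.0]
width: 0.118
```

Request:
play_rows:
  commands:
    - {"translation":[0,0,-0.5],"turn":0}
    - {"translation":[0,0,0],"turn":0}
    - {"translation":[0,0,0],"turn":0}
    - {"translation":[0,0,0],"turn":0}
    - {"translation":[0,0,0],"turn":0}
  hand: 0

```text
time_s: 5.33
eef_pos: [0.5256, 0.0201, 0.2132]
tcp_rot: [1.0, -0.009, -0.001, -0.0]
force: [0.4, -0.7, -0.6]
width: 0.819
```

Request:
play_rows:
  commands:
    - {"translation":[0,0,-2],"turn":0}
    - {"translation":[0,0,-3],"turn":0}
    - {"translation":[0,0,-3],"turn":0}
    - {"translation":[0,0,-3],"turn":0}
    - {"translation":[0,0,-3],"turn":0}
    - {"translation":[0,0,-3],"turn":0}

```text
time_s: 5.83
eef_pos: [0.5257, 0.0201, 0.3849]
tcp_rot: [1.0, -0.009, -0.001, -0.0]
force: [0.2, 0.3, -0.9]
width: 1.003
```

```bash
python3 -c "
from h import *
plan(.478,.319,.37,-48.5,14)
im=get_image('side');crop(im,100,260,185,345,'s3',5)
"
```

```text
from [0.5257 0.0201 0.3849] yaw -1.03 t 5.83 F [ 0.2  0.3 -0.9] w 1.003
[{"translation":[-0.38,-2.13,0.11],"turn":3.39},{"translation":[-0.50,-2.10,0.11],"turn":3.39},{"translation":[-0.63,-2.07,0.11],"turn":3.39},{"translation":[-0.75,-2.03,0.11],"turn":3.39},{"translation":[-0.87,-1.98,0.11],"turn":3.39},{"translation":[-0.98,-1.93,0.11],"turn":3.39},{"translation":[-1.09,-1.86,0.11],"turn":3.39},{"translation":[-1.20,-1.80,0.11],"turn":3.39}]
[{"translation":[-1.31,-1.72,0.11],"turn":3.39},{"translation":[-1.41,-1.64,0.11],"turn":3.39},{"translation":[-1.50,-1.56,0.11],"turn":3.39},{"translation":[-1.59,-1.46,0.11],"turn":3.39},{"translation":[-1.67,-1.37,0.11],"turn":3.39},{"translation":[-1.75,-1.27,0.11],"turn":3.39}]
```

View pics/s3.png

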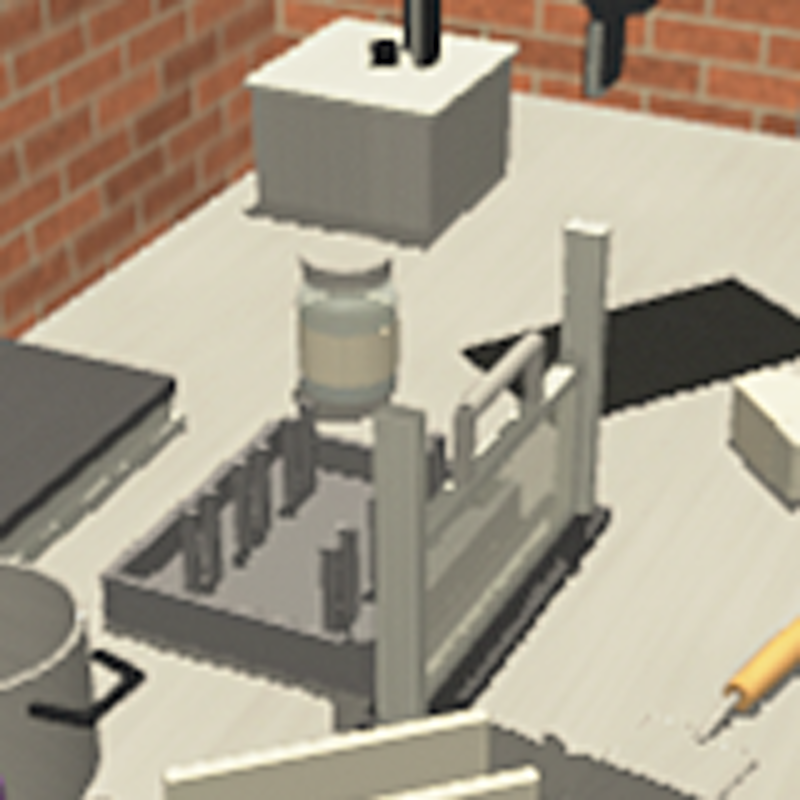

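Request:
play_rows:
  commands:
    - {"translation":[-0.4,-2.1,0.1],"turn":3.4}
    - {"translation":[-0.5,-2.1,0.1],"turn":3.4}
    - {"translation":[-0.6,-2.1,0.1],"turn":3.4}
    - {"translation":[-0.7,-2.0,0.1],"turn":3.4}
    - {"translation":[-0.9,-2.0,0.1],"turn":3.4}
    - {"translation":[-1.0,-1.9,0.1],"turn":3.4}
    - {"translation":[-1.1,-1.9,0.1],"turn":3.4}
    - {"translation":[-1.2,-1.8,0.1],"turn":3.4}
  hand: 150

```text
time_s: 6.55
eef_pos: [0.4987, 0.192, 0.3751]
tcp_rot: [0.969, -0.245, -0.001, 0.0]
force: [-0.1, 0.6, -0.6]
width: 0.415
```

Request:
play_rows:
  commands:
    - {"translation":[-1.3,-1.7,0.1],"turn":3.4}
    - {"translation":[-1.4,-1.6,0.1],"turn":3.4}
    - {"translation":[-1.5,-1.6,0.1],"turn":3.4}
    - {"translation":[-1.6,-1.5,0.1],"turn":3.4}
    - {"translation":[-1.7,-1.4,0.1],"turn":3.4}
    - {"translation":[-1.7,-1.3,0.1],"turn":3.4}
    - {"translation":[0,0,0],"turn":0}
    - {"translation":[0,0,0],"turn":0}

```text
time_s: 7.22
eef_pos: [0.4794, 0.3199, 0.3689]
tcp_rot: [0.912, -0.411, -0.0, 0.001]
force: [0.6, 0.5, 0.2]
width: 0.408
```

```bash
cat > ov.py <<'E'
from h import *
import sys
st=telemetry.observe();print(pose()[:2],st['width'],st['force'].round(1))
im=get_image('wrist');C=cam('wrist',st)
B=[(.4779,.3192,.7255),(.4441,.3477,.7185),(.4247,.3899,.7278)]
for b in B:
    q=proj(C,fr(*b,[(-.07,-.004,.142),(.07,-.004,.142),(.07,.004,.142),(-.07,.004,.142)])).round().astype(int)
    cv2.polylines(im,[q],True,(0,0,255),1)
cv2.imwrite('pics/'+sys.argv[1]+'.png',im)
E
python3 ov.py w2
```

```text
(array([0.47941289, 0.31992571, 0.36894758]), np.float64(-0.8463829076831115)) 0.40821650336991144 [0.6 0.5 0.2]
```

View pics/w2.png

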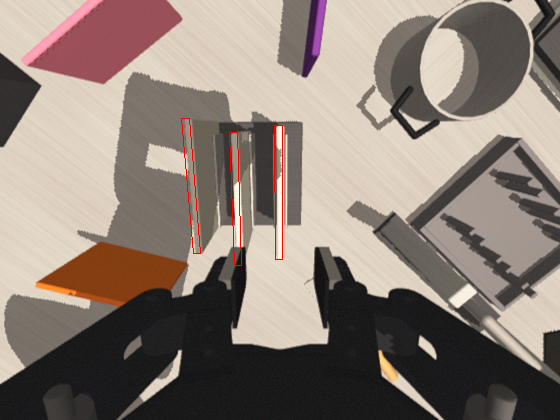

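```bash
python3 -c "
import cv2
from h import crop
im=cv2.imread('pics/w2.png');crop(im,105,275,170,320,'w2c',4)"
```

```text
(no output)
```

View pics/w2c.png

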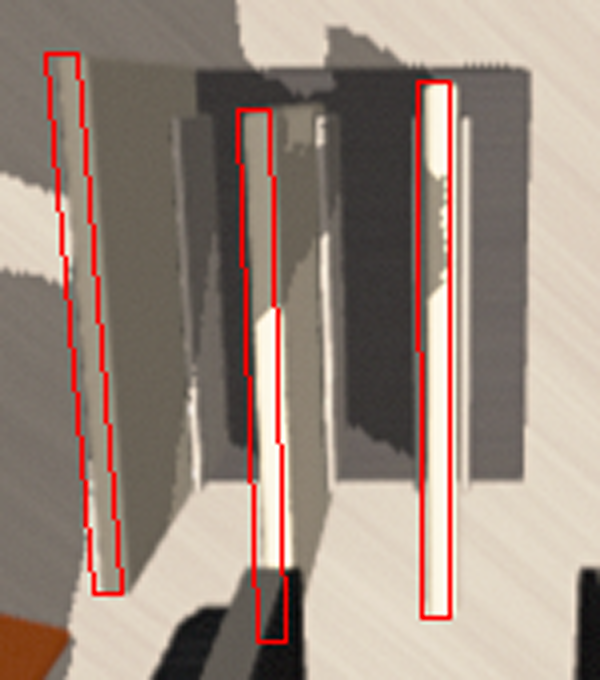

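Request:
play_rows:
  commands:
    - {"translation":[0,0.1,3],"turn":0}
    - {"translation":[0.1,0.1,3],"turn":0}
    - {"translation":[0,0,3],"turn":0}
    - {"translation":[0,0,3],"turn":0}
    - {"translation":[0,0,3],"turn":0}
    - {"translation":[0,0,1.5],"turn":0}
    - {"translation":[0,0,1.2],"turn":0}
    - {"translation":[0,0,0],"turn":0}

```text
time_s: 7.93
eef_pos: [0.4784, 0.3162, 0.1908]
tcp_rot: [0.911, -0.412, -0.001, 0.001]
force: [0.6, -0.7, -0.4]
width: 0.415
```

Request:
play_rows:
  commands:
    - {"translation":[0,0,0],"turn":0}
    - {"translation":[0,0,0],"turn":0}
    - {"translation":[0,0,0],"turn":0}
    - {"translation":[0,0,0],"turn":0}
    - {"translation":[0,0,0],"turn":0}
  hand: 255
  newtons: 60

```text
time_s: 8.35
eef_pos: [0.4795, 0.3177, 0.1944]
tcp_rot: [0.911, -0.412, 0.001, -0.001]
force: [0.0, -1.3, 5.8]
width: 0.077
```

Request:
play_rows:
  commands:
    - {"translation":[0,0,-2],"turn":0}
    - {"translation":[0,0,-3],"turn":0}
    - {"translation":[0,0,-3],"turn":0}
    - {"translation":[0,0,-3],"turn":0}
    - {"translation":[0,0,-3],"turn":0}
    - {"translation":[0,0,-3],"turn":0}
    - {"translation":[0,0,-3],"turn":0}
    - {"translation":[0,0,-1.5],"turn":0}

```text
time_s: 9.02
eef_pos: [0.4789, 0.3175, 0.4123]
tcp_rot: [0.911, -0.412, 0.002, -0.002]
force: [0.5, 0.3, -1.9]
width: 0.079
```

```bash
python3 ov.py w3; python3 -c "
from h import *
im=get_image('side');cv2.imwrite('pics/s4.png',im)"
```

```text
(array([0.47893811, 0.31749804, 0.41226993]), np.float64(-0.8485288505994518)) 0.07854243187295375 [ 0.5  0.3 -1.9]
```

View pics/w3.png

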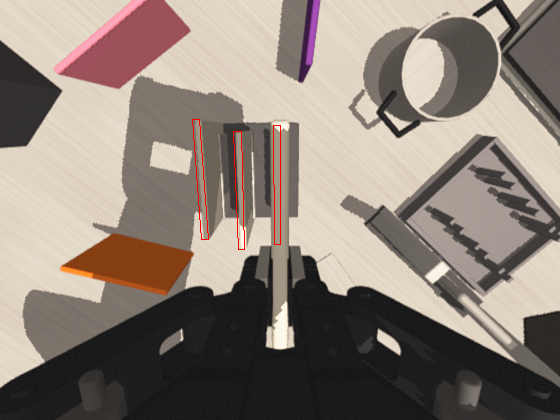

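View pics/s4.png

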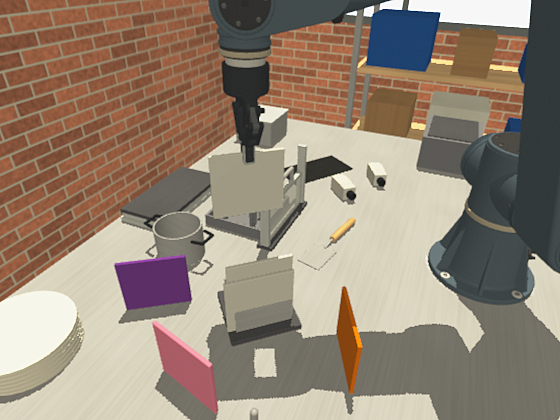

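```bash
cat > ov2.py <<'E'
from h import *
import sys
st=telemetry.observe();print(pose()[:2])
C=cam('wrist',st);im=get_image('wrist')
bay=(.6412,.021,-.0156)
q=proj(C,fr(*bay,[(-.09,-.1,.034),(.09,-.1,.034),(.09,.1,.034),(-.09,.1,.034)])).round().astype(int)
cv2.polylines(im,[q],True,(0,0,255),1)
for s in(-.058,0,.058):
    q=proj(C,fr(*bay,[(-.045,s,.072),(.045,s,.072)])).round().astype(int)
    cv2.polylines(im,[q],True,(0,255,0),1)
q=proj(C,fr(*bay,[(-.115,-.122,.2),(-.115,.122,.2)])).round().astype(int); cv2.polylines(im,[q],True,(255,255,0),1)
cv2.imwrite('pics/'+sys.argv[1]+'.png',im)
K,_,_=C;T=get_calibration('wrist')['T_tool_cam']
for u,v in ((281,122),(281,348)):
    d=T[:3,:3]@np.array([(u-K[0,2])/K[0,0],-(v-K[1,2])/K[1,1],-1]);t=T[:3,3]; print(t+d*(.0524-t[2])/d[2])
crop(im,100,340,320,560,sys.argv[1]+'c',3)
E
python3 ov2.py w4
```

```text
(array([0.47913874, 0.31760293, 0.41111138]), np.float64(-0.8485998676083136))
[ 0.00156339 -0.06895287  0.0524    ]
[0.00154208 0.0373752  0.0524    ]
```

View pics/w4c.png

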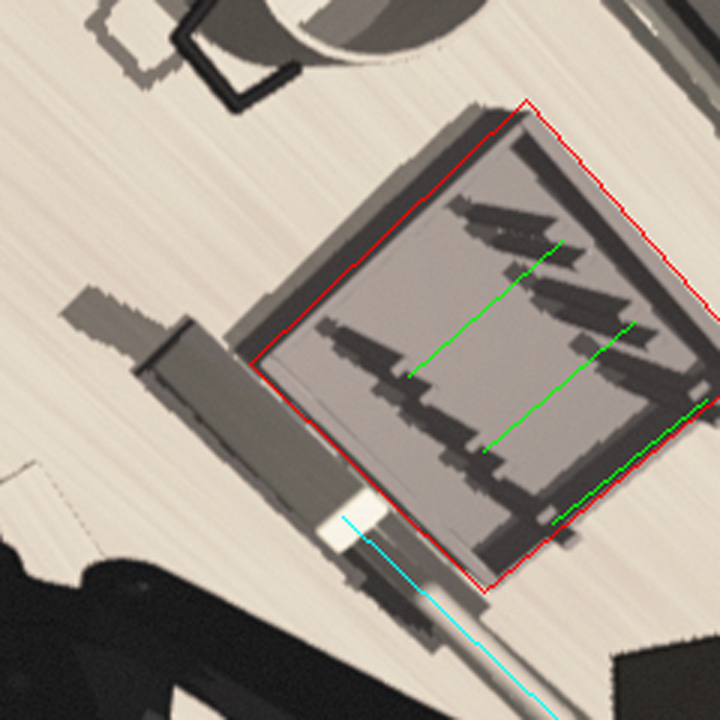

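```bash
python3 -c "
from h import *
plan(.6413,-.037,.40,-90.9,16)"
```

```text
from [0.4788 0.3174 0.4087] yaw -48.62 t 9.17 F [ 0.7 -0.8 -2.4] w 0.073
[{"translation":[2.33,0.70,0.05],"turn":2.64},{"translation":[2.36,0.59,0.05],"turn":2.64},{"translation":[2.39,0.48,0.05],"turn":2.64},{"translation":[2.41,0.37,0.05],"turn":2.64},{"translation":[2.42,0.26,0.05],"turn":2.64},{"translation":[2.43,0.15,0.05],"turn":2.64},{"translation":[2.44,0.04,0.05],"turn":2.64},{"translation":[2.44,-0.07,0.05],"turn":2.64}]
[{"translation":[2.43,-0.19,0.05],"turn":2.64},{"translation":[2.42,-0.30,0.05],"turn":2.64},{"translation":[2.40,-0.41,0.05],"turn":2.64},{"translation":[2.38,-0.52,0.05],"turn":2.64},{"translation":[2.35,-0.63,0.05],"turn":2.64},{"translation":[2.32,-0.74,0.05],"turn":2.64},{"translation":[2.29,-0.84,0.05],"turn":2.64},{"translation":[2.24,-0.95,0.05],"turn":2.64}]
```

Request:
play_rows:
  commands:
    - {"translation":[2.3,0.7,0],"turn":2.6}
    - {"translation":[2.4,0.6,0],"turn":2.6}
    - {"translation":[2.4,0.5,0],"turn":2.6}
    - {"translation":[2.4,0.4,0],"turn":2.7}
    - {"translation":[2.4,0.3,0],"turn":2.7}
    - {"translation":[2.4,0.2,0],"turn":2.6}
    - {"translation":[2.4,0,0],"turn":2.7}
    - {"translation":[2.4,-0.1,0],"turn":2.6}

```text
time_s: 9.83
eef_pos: [0.5591, 0.1397, 0.4059]
tcp_rot: [0.82, -0.573, -0.001, 0.001]
force: [0.3, 0.1, -1.5]
width: 0.075
```

Request:
play_rows:
  commands:
    - {"translation":[2.4,-0.2,0],"turn":2.6}
    - {"translation":[2.4,-0.3,0],"turn":2.7}
    - {"translation":[2.4,-0.4,0],"turn":2.6}
    - {"translation":[2.4,-0.5,0],"turn":2.7}
    - {"translation":[2.4,-0.6,0],"turn":2.6}
    - {"translation":[2.3,-0.7,0],"turn":2.7}
    - {"translation":[2.3,-0.8,0],"turn":2.6}
    - {"translation":[2.2,-1.0,0],"turn":2.6}

```text
time_s: 10.5
eef_pos: [0.6397, -0.0372, 0.4058]
tcp_rot: [-0.701, 0.713, 0.001, -0.001]
force: [-0.9, -0.5, -0.9]
width: 0.077
```

Request:
play_rows:
  commands:
    - {"translation":[0,0,0],"turn":0}
    - {"translation":[0,0,0],"turn":0}

```text
time_s: 10.67
eef_pos: [0.6396, -0.0369, 0.4057]
tcp_rot: [-0.702, 0.713, 0.001, -0.001]
force: [-0.1, 0.2, -1.9]
width: 0.079
```

```bash
python3 ov2.py w5;python3 -c "
from h import *
plan(.6413,-.037,.40,-90.9,1)"
```

```text
(array([ 0.63957946, -0.03687138,  0.40565415]), np.float64(-1.5864850905495942))
[ 0.0019379  -0.06988558  0.0524    ]
[0.00191581 0.03637161 0.0524    ]
from [ 0.6394 -0.036   0.4061] yaw -90.82 t 10.72 F [-0.1  0.8 -1.2] w 0.079
[{"translation":[0.10,-0.19,0.61],"turn":0.08}]
```

View pics/w5.png

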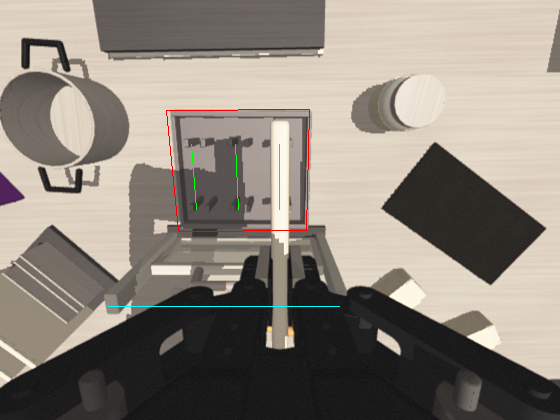

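```bash
python3 -c "
import cv2
from h import crop
im=cv2.imread('pics/w5.png');crop(im,100,245,155,320,'w5c',4)"
```

```text
(no output)
```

View pics/w5c.png

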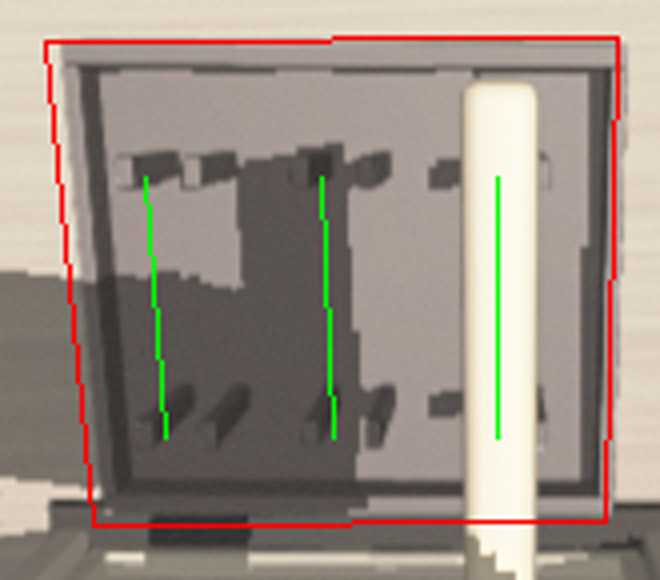

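```bash
cat > ov3.py <<'E'
from h import *
import sys
bay=(float(sys.argv[1]),float(sys.argv[2]),float(sys.argv[3]))
for n,f,cr in (('scene','pics/scene0.png',(180,320,190,330)),('side','pics/side0.png',(130,260,195,325))):
    im=cv2.imread(f);s=6 if n=='side' else 5
    im=cv2.resize(im[cr[0]:cr[1],cr[2]:cr[3]],None,fx=s,fy=s,interpolation=cv2.INTER_CUBIC)
    C=cam(n)
    def dr(P,col,cl=True):
        q=proj(C,fr(*bay,P)); q=np.c_[(q[:,0]-cr[2]+.5)*s-.5,(q[:,1]-cr[0]+.5)*s-.5].round().astype(int); cv2.polylines(im,[q],cl,col,1)
    dr([(-.09,-.1,.034),(.09,-.1,.034),(.09,.1,.034),(-.09,.1,.034)],(0,0,255))
    for y in(-.058,0,.058):
        for x in (-.045,.045):
            for k in (-1,1): dr([(x,y+k*.008,.012),(x,y+k*.008,.072)],(0,255,0),False)
    for y in (-.122,.122): dr([(-.115-.01,y-.01,.2),(-.115+.01,y-.01,.2),(-.115+.01,y+.01,.2),(-.115-.01,y+.01,.2)],(255,0,0))
    cv2.imwrite(f'pics/ov_{n}.png',im)
E
python3 ov3.py .6412 .021 -.0156
```

```text
(no output)
```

View pics/ov_scene.png

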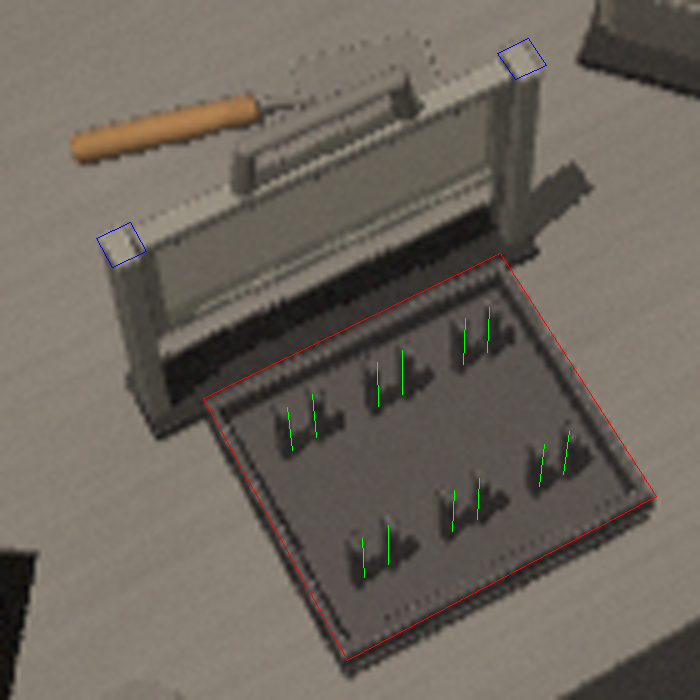

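View pics/ov_side.png

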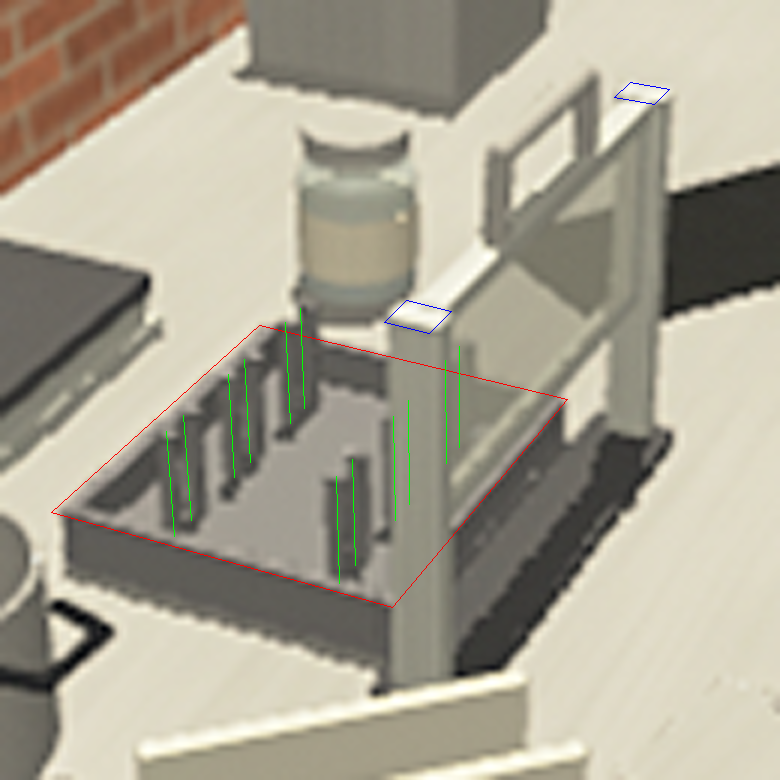

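Request:
play_rows:
  commands:
    - {"translation":[0.3,-0.1,2],"turn":0}
    - {"translation":[0,0,3],"turn":0}
    - {"translation":[0,0,3],"turn":0}
    - {"translation":[0,0,3],"turn":0}
    - {"translation":[0,0,2],"turn":0}
    - {"translation":[0,0,0.5],"turn":0}
    - {"translation":[0,0,0],"turn":0}
    - {"translation":[0,0,0],"turn":0}

```text
time_s: 11.38
eef_pos: [0.6409, -0.0385, 0.274]
tcp_rot: [-0.702, 0.712, -0.0, 0.0]
force: [-0.2, 0.0, -0.8]
width: 0.079
```

```bash
python3 -c "
from h import *
print(pose()[:2])
crop(get_image('scene'),170,320,190,340,'sc6',5)
crop(get_image('side'),110,260,195,345,'sd6',5)
crop(get_image('wrist'),100,245,155,320,'w6',4)"
```

```text
(array([ 0.64087604, -0.03851319,  0.27399102]), np.float64(-1.5843912151239146))
```

View pics/sc6.png

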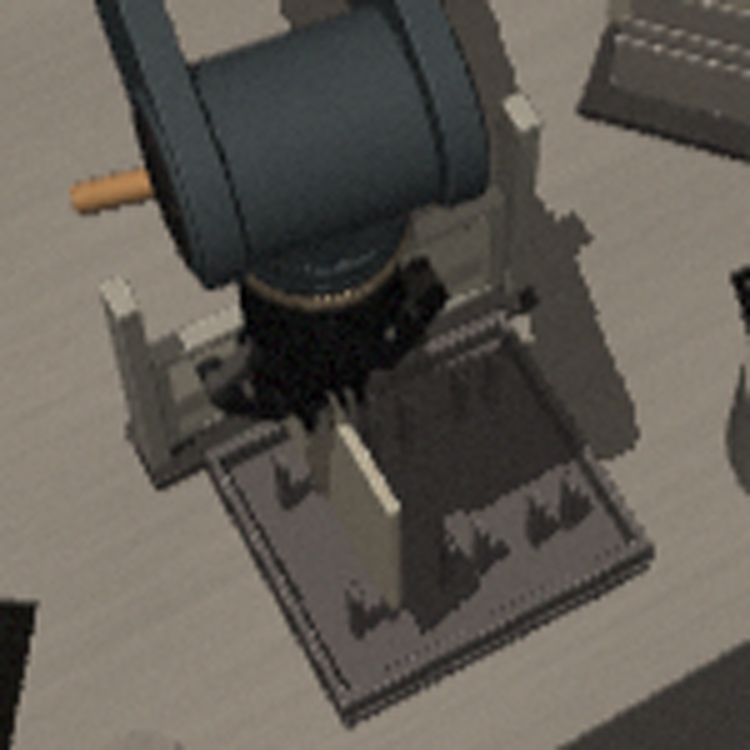

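View pics/sd6.png

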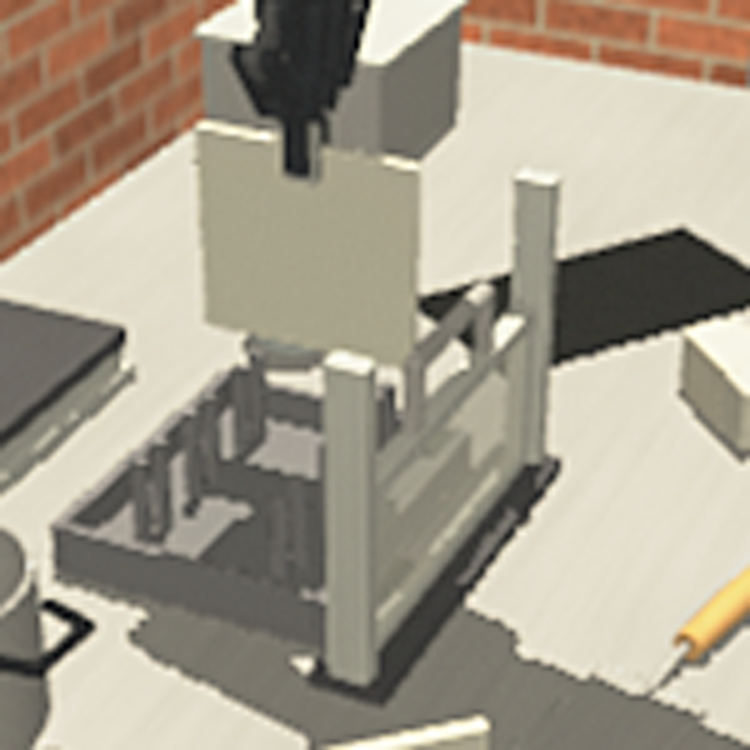

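View pics/w6.png

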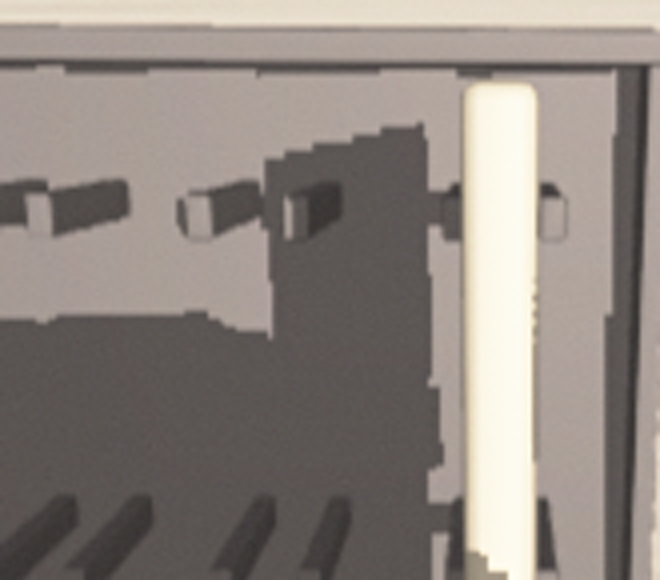

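Request:
play_rows:
  commands:
    - {"translation":[0.1,0,1.5],"turn":0}
    - {"translation":[0,0,1.5],"turn":0}
    - {"translation":[0,0,1],"turn":0}
    - {"translation":[0,0,1],"turn":0}
    - {"translation":[0,0,1],"turn":0}
    - {"translation":[0,0,1],"turn":0}
    - {"translation":[0,0,0.6],"turn":0}
    - {"translation":[0,0,0],"turn":0}

```text
time_s: 12.2
eef_pos: [0.6402, -0.04, 0.1954]
tcp_rot: [-0.702, 0.712, 0.001, -0.001]
force: [0.2, -0.1, -1.8]
width: 0.076
```

Request:
play_rows:
  commands:
    - {"translation":[0,0,0.2],"turn":0}
    - {"translation":[0,0,0],"turn":0}

```text
time_s: 12.37
eef_pos: [0.6408, -0.0401, 0.1951]
tcp_rot: [-0.702, 0.712, -0.0, 0.0]
force: [-0.9, -0.7, -0.5]
width: 0.076
```

Request:
play_rows:
  commands:
    - {"translation":[0,0,0],"turn":0}
    - {"translation":[0,0,0],"turn":0}
    - {"translation":[0,0,0],"turn":0}
    - {"translation":[0,0,0],"turn":0}
  hand: 150

```text
time_s: 12.7
eef_pos: [0.6408, -0.0401, 0.1953]
tcp_rot: [-0.702, 0.712, -0.0, 0.0]
force: [-0.5, -0.4, -0.9]
width: 0.409
```

Request:
play_rows:
  commands:
    - {"translation":[0,0,-2],"turn":0}
    - {"translation":[0,0,-3],"turn":0}
    - {"translation":[0,0,-3],"turn":0}
    - {"translation":[0,0,-3],"turn":0}
    - {"translation":[0,0,-3],"turn":0}
    - {"translation":[0,0,-3],"turn":0}

```text
time_s: 13.2
eef_pos: [0.6404, -0.04, 0.3667]
tcp_rot: [-0.702, 0.712, -0.0, 0.0]
force: [0.7, -0.2, -0.5]
width: 0.41
```

```bash
python3 -c "
from h import *
plan(.445,.3465,.365,-48.5,16)
a=get_image('scene')[170:320,190:340];b=get_image('side')[110:260,195:345]
cv2.imwrite('pics/p7.png',cv2.resize(np.hstack([a,b]),None,fx=2.6,fy=2.6,interpolation=cv2.INTER_CUBIC))"
```

```text
from [ 0.6404 -0.04    0.3667] yaw -90.83 t 13.2 F [ 0.7 -0.2 -0.5] w 0.41
[{"translation":[-2.40,1.26,0.01],"turn":-2.65},{"translation":[-2.45,1.14,0.01],"turn":-2.65},{"translation":[-2.50,1.03,0.01],"turn":-2.65},{"translation":[-2.55,0.91,0.01],"turn":-2.65},{"translation":[-2.59,0.79,0.01],"turn":-2.65},{"translation":[-2.62,0.67,0.01],"turn":-2.65},{"translation":[-2.65,0.55,0.01],"turn":-2.65},{"translation":[-2.67,0.43,0.01],"turn":-2.65}]
[{"translation":[-2.69,0.31,0.01],"turn":-2.65},{"translation":[-2.70,0.18,0.01],"turn":-2.65},{"translation":[-2.71,0.06,0.01],"turn":-2.65},{"translation":[-2.71,-0.07,0.01],"turn":-2.65},{"translation":[-2.70,-0.19,0.01],"turn":-2.65},{"translation":[-2.69,-0.32,0.01],"turn":-2.65},{"translation":[-2.67,-0.44,0.01],"turn":-2.65},{"translation":[-2.65,-0.56,0.01],"turn":-2.65}]
```

View pics/p7.png

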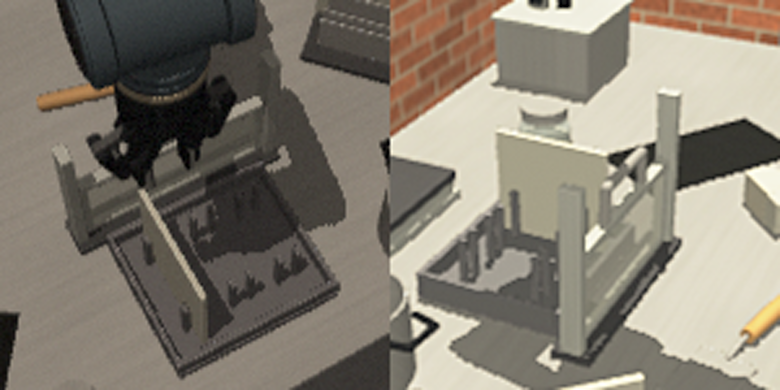

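Request:
play_rows:
  commands:
    - {"translation":[-2.4,1.3,0],"turn":-2.6}
    - {"translation":[-2.5,1.1,0],"turn":-2.7}
    - {"translation":[-2.5,1.0,0],"turn":-2.6}
    - {"translation":[-2.5,0.9,0],"turn":-2.7}
    - {"translation":[-2.6,0.8,0],"turn":-2.6}
    - {"translation":[-2.6,0.7,0],"turn":-2.7}
    - {"translation":[-2.6,0.6,0],"turn":-2.6}
    - {"translation":[-2.7,0.4,0],"turn":-2.7}

```text
time_s: 13.97
eef_pos: [0.5421, 0.1538, 0.3646]
tcp_rot: [0.822, -0.57, -0.0, 0.0]
force: [0.7, -0.6, 0.0]
width: 0.408
```

Request:
play_rows:
  commands:
    - {"translation":[-2.7,0.3,0],"turn":-2.6}
    - {"translation":[-2.7,0.2,0],"turn":-2.7}
    - {"translation":[-2.7,0.1,0],"turn":-2.6}
    - {"translation":[-2.7,-0.1,0],"turn":-2.7}
    - {"translation":[-2.7,-0.2,0],"turn":-2.6}
    - {"translation":[-2.7,-0.3,0],"turn":-2.7}
    - {"translation":[-2.7,-0.4,0],"turn":-2.6}
    - {"translation":[-2.7,-0.6,0],"turn":-2.7}

```text
time_s: 14.63
eef_pos: [0.4434, 0.3476, 0.3646]
tcp_rot: [0.912, -0.409, -0.0, 0.0]
force: [-0.7, -0.1, -1.2]
width: 0.413
```

Request:
play_rows:
  commands:
    - {"translation":[0,0,0],"turn":0}
    - {"translation":[0,0,0],"turn":0}

```text
time_s: 14.8
eef_pos: [0.4436, 0.3474, 0.3645]
tcp_rot: [0.912, -0.409, -0.0, 0.0]
force: [0.0, -0.0, 0.4]
width: 0.408
```

```bash
python3 ov.py w8;python3 -c "
from h import *
plan(.4453,.3465,.365,-48.5,1)
crop(cv2.imread('pics/w8.png'),105,275,200,350,'w8c',4)"
```

```text
(array([0.44361368, 0.34741508, 0.36451432]), np.float64(-0.8433284952036724)) 0.4078976548366773 [ 0.  -0.   0.4]
from [0.4441 0.3467 0.3646] yaw -48.41 t 14.85 F [ 0.4 -0.1 -0.3] w 0.414
[{"translation":[0.09,-0.08,-0.04],"turn":0.09}]
```

View pics/w8c.png

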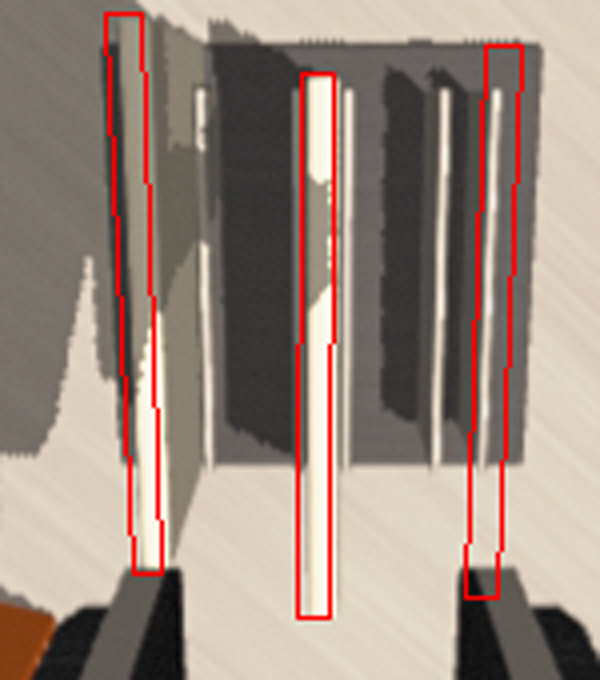

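Board 2 is now centred between the open jaws. I'll descend, grip and lift it.

Request:
play_rows:
  commands:
    - {"translation":[0.1,0,3],"turn":0}
    - {"translation":[0,0,3],"turn":0}
    - {"translation":[0,0,3],"turn":0}
    - {"translation":[0,0,3],"turn":0}
    - {"translation":[0,0,3],"turn":0}
    - {"translation":[0,0,1.5],"turn":0}
    - {"translation":[0,0,0.5],"turn":0}
    - {"translation":[0,0,0],"turn":0}

```text
time_s: 15.52
eef_pos: [0.4451, 0.3449, 0.1939]
tcp_rot: [0.912, -0.411, -0.001, 0.001]
force: [-0.7, -0.2, 0.2]
width: 0.411
```

Request:
play_rows:
  commands:
    - {"translation":[0,0,0],"turn":0}
    - {"translation":[0,0,0],"turn":0}
    - {"translation":[0,0,0],"turn":0}
    - {"translation":[0,0,0],"turn":0}
    - {"translation":[0,0,0],"turn":0}
  hand: 255

```text
time_s: 15.93
eef_pos: [0.4456, 0.3462, 0.1965]
tcp_rot: [0.912, -0.41, 0.001, -0.001]
force: [-0.8, 1.1, 6.7]
width: 0.074
```

Request:
play_rows:
  commands:
    - {"translation":[0,0,-2],"turn":0}
    - {"translation":[0,0,-3],"turn":0}
    - {"translation":[0,0,-3],"turn":0}
    - {"translation":[0,0,-3],"turn":0}
    - {"translation":[0,0,-3],"turn":0}
    - {"translation":[0,0,-3],"turn":0}
    - {"translation":[0,0,-3],"turn":0}
    - {"translation":[0,0,-1.5],"turn":0}

```text
time_s: 16.6
eef_pos: [0.4451, 0.346, 0.4144]
tcp_rot: [0.912, -0.41, 0.001, -0.002]
force: [-0.0, -0.1, -1.9]
width: 0.079
```

```bash
python3 -c "
from h import *
plan(.6413,.0185,.41,-90.9,16)
cv2.imwrite('pics/w9.png',get_image('wrist'))"
```

```text
from [0.4451 0.346  0.4144] yaw -48.43 t 16.6 F [-0.  -0.1 -1.9] w 0.079
[{"translation":[2.35,0.44,0.03],"turn":2.65},{"translation":[2.36,0.33,0.03],"turn":2.65},{"translation":[2.38,0.22,0.03],"turn":2.65},{"translation":[2.38,0.11,0.03],"turn":2.65},{"translation":[2.39,0.00,0.03],"turn":2.65},{"translation":[2.38,-0.11,0.03],"turn":2.65},{"translation":[2.38,-0.22,0.03],"turn":2.65},{"translation":[2.36,-0.33,0.03],"turn":2.65}]
[{"translation":[2.35,-0.44,0.03],"turn":2.65},{"translation":[2.32,-0.55,0.03],"turn":2.65},{"translation":[2.29,-0.65,0.03],"turn":2.65},{"translation":[2.26,-0.76,0.03],"turn":2.65},{"translation":[2.22,-0.86,0.03],"turn":2.65},{"translation":[2.18,-0.97,0.03],"turn":2.65},{"translation":[2.13,-1.07,0.03],"turn":2.65},{"translation":[2.08,-1.16,0.03],"turn":2.65}]
```

View pics/w9.png

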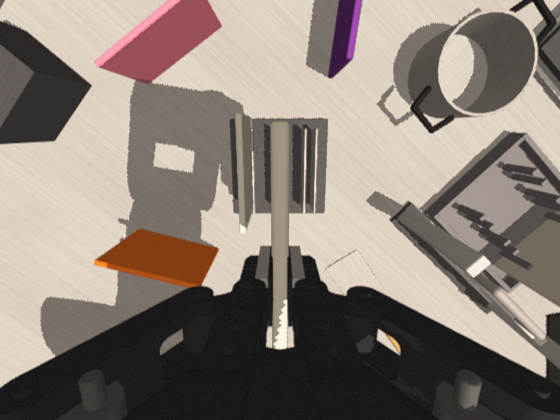

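Request:
play_rows:
  commands:
    - {"translation":[2.4,0.4,0],"turn":2.6}
    - {"translation":[2.4,0.3,0],"turn":2.7}
    - {"translation":[2.4,0.2,0],"turn":2.6}
    - {"translation":[2.4,0.1,0],"turn":2.7}
    - {"translation":[2.4,0,0],"turn":2.6}
    - {"translation":[2.4,-0.1,0],"turn":2.7}
    - {"translation":[2.4,-0.2,0],"turn":2.6}
    - {"translation":[2.4,-0.3,0],"turn":2.7}

```text
time_s: 17.32
eef_pos: [0.5449, 0.1796, 0.4095]
tcp_rot: [0.82, -0.572, -0.0, 0.0]
force: [0.6, -0.4, -1.8]
width: 0.08
```

Request:
play_rows:
  commands:
    - {"translation":[2.3,-0.4,0],"turn":2.6}
    - {"translation":[2.3,-0.6,0],"turn":2.7}
    - {"translation":[2.3,-0.7,0],"turn":2.6}
    - {"translation":[2.3,-0.8,0],"turn":2.7}
    - {"translation":[2.2,-0.9,0],"turn":2.6}
    - {"translation":[2.2,-1.0,0],"turn":2.7}
    - {"translation":[2.1,-1.1,0],"turn":2.6}
    - {"translation":[2.1,-1.2,0],"turn":2.7}

```text
time_s: 17.98
eef_pos: [0.6456, 0.0169, 0.4093]
tcp_rot: [-0.701, 0.713, 0.0, -0.0]
force: [0.1, 0.1, -1.1]
width: 0.074
```

Request:
play_rows:
  commands:
    - {"translation":[0,0,0],"turn":0}
    - {"translation":[0,0,0],"turn":0}

```text
time_s: 18.15
eef_pos: [0.6453, 0.0171, 0.409]
tcp_rot: [-0.702, 0.713, 0.0, -0.0]
force: [-0.2, -0.7, -1.3]
width: 0.074
```

Request:
play_rows:
  commands:
    - {"translation":[-0.1,0.4,2],"turn":0}
    - {"translation":[0,0,3],"turn":0}
    - {"translation":[0,0,3],"turn":0}
    - {"translation":[0,0,3],"turn":0}
    - {"translation":[0,0,2],"turn":0}
    - {"translation":[0,0,0.5],"turn":0}
    - {"translation":[0,0,0],"turn":0}
    - {"translation":[0,0,0],"turn":0}

```text
time_s: 18.82
eef_pos: [0.6415, 0.0195, 0.2762]
tcp_rot: [-0.702, 0.712, -0.001, 0.001]
force: [0.5, -0.0, -1.8]
width: 0.077
```

```bash
python3 -c "
from h import *
print(pose()[:2])
crop(get_image('wrist'),100,245,175,380,'w10',4)"
```

```text
(array([0.64152704, 0.01954746, 0.27623637]), np.float64(-1.584448311852018))
```

View pics/w10.png

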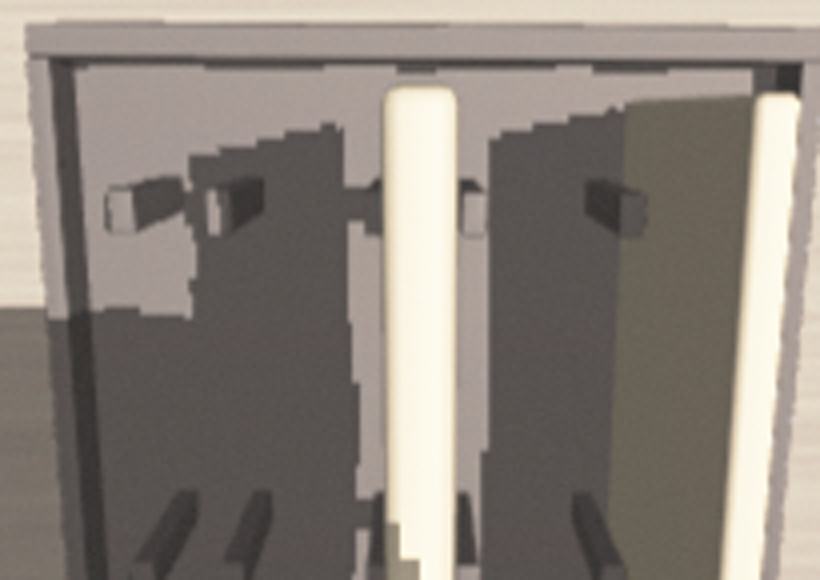

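Request:
play_rows:
  commands:
    - {"translation":[0.1,0,1.5],"turn":0}
    - {"translation":[0,0,1.5],"turn":0}
    - {"translation":[0,0,1],"turn":0}
    - {"translation":[0,0,1],"turn":0}
    - {"translation":[0,0,1],"turn":0}
    - {"translation":[0,0,1],"turn":0}
    - {"translation":[0,0,0.8],"turn":0}
    - {"translation":[0,0,0],"turn":0}

```text
time_s: 19.53
eef_pos: [0.6415, 0.018, 0.1966]
tcp_rot: [-0.702, 0.712, -0.0, 0.0]
force: [0.1, 0.5, -0.7]
width: 0.08
```

Request:
play_rows:
  commands:
    - {"translation":[0,0,0.1],"turn":0}
    - {"translation":[0,0,0],"turn":0}

```text
time_s: 19.7
eef_pos: [0.6414, 0.0181, 0.1962]
tcp_rot: [-0.702, 0.712, -0.0, 0.0]
force: [-2.0, 0.1, 3.0]
width: 0.076
```

Request:
play_rows:
  commands:
    - {"translation":[0,0,0],"turn":0}
    - {"translation":[0,0,0],"turn":0}
    - {"translation":[0,0,0],"turn":0}
    - {"translation":[0,0,0],"turn":0}
  hand: 150

```text
time_s: 20.03
eef_pos: [0.6413, 0.0181, 0.1958]
tcp_rot: [-0.702, 0.712, -0.0, 0.0]
force: [-0.2, 0.1, -0.6]
width: 0.412
```

Request:
play_rows:
  commands:
    - {"translation":[0,0,-2],"turn":0}
    - {"translation":[0,0,-3],"turn":0}
    - {"translation":[0,0,-3],"turn":0}
    - {"translation":[0,0,-3],"turn":0}
    - {"translation":[0,0,-3],"turn":0}
    - {"translation":[0,0,-3],"turn":0}

```text
time_s: 20.53
eef_pos: [0.641, 0.018, 0.3674]
tcp_rot: [-0.702, 0.712, -0.0, 0.0]
force: [-0.1, -0.2, -0.1]
width: 0.41
```

```bash
python3 -c "
from h import *
plan(.4257,.3887,.366,-48.5,16)
a=get_image('scene')[170:320,190:340];b=get_image('side')[110:260,195:345]
cv2.imwrite('pics/p11.png',cv2.resize(np.hstack([a,b]),None,fx=2.6,fy=2.6,interpolation=cv2.INTER_CUBIC))"
```

```text
from [0.641  0.018  0.3674] yaw -90.83 t 20.53 F [-0.1 -0.2 -0.1] w 0.41
[{"translation":[-2.30,1.38,0.01],"turn":-2.65},{"translation":[-2.36,1.27,0.01],"turn":-2.65},{"translation":[-2.41,1.16,0.01],"turn":-2.65},{"translation":[-2.47,1.05,0.01],"turn":-2.65},{"translation":[-2.51,0.93,0.01],"turn":-2.65},{"translation":[-2.55,0.82,0.01],"turn":-2.65},{"translation":[-2.59,0.70,0.01],"turn":-2.65},{"translation":[-2.62,0.58,0.01],"turn":-2.65}]
[{"translation":[-2.64,0.46,0.01],"turn":-2.65},{"translation":[-2.66,0.33,0.01],"turn":-2.65},{"translation":[-2.67,0.21,0.01],"turn":-2.65},{"translation":[-2.68,0.09,0.01],"turn":-2.65},{"translation":[-2.68,-0.04,0.01],"turn":-2.65},{"translation":[-2.67,-0.16,0.01],"turn":-2.65},{"translation":[-2.66,-0.28,0.01],"turn":-2.65},{"translation":[-2.65,-0.41,0.01],"turn":-2.65}]
```

View pics/p11.png

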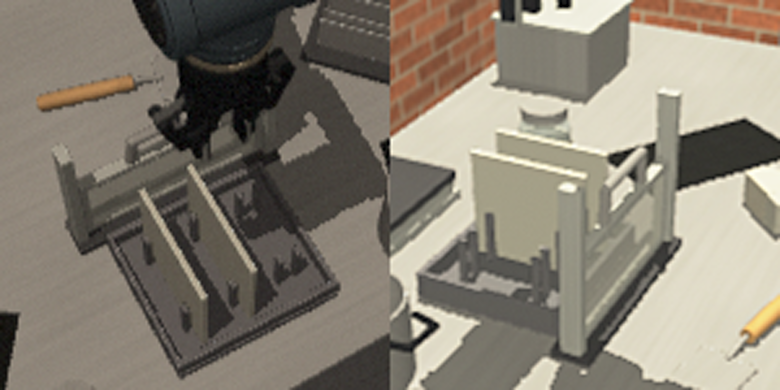

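Two boards are in. Now the third.

Request:
play_rows:
  commands:
    - {"translation":[-2.3,1.4,0],"turn":-2.6}
    - {"translation":[-2.4,1.3,0],"turn":-2.7}
    - {"translation":[-2.4,1.2,0],"turn":-2.6}
    - {"translation":[-2.5,1.0,0],"turn":-2.7}
    - {"translation":[-2.5,0.9,0],"turn":-2.6}
    - {"translation":[-2.5,0.8,0],"turn":-2.7}
    - {"translation":[-2.6,0.7,0],"turn":-2.6}
    - {"translation":[-2.6,0.6,0],"turn":-2.7}

```text
time_s: 21.3
eef_pos: [0.5327, 0.2045, 0.3654]
tcp_rot: [0.822, -0.57, -0.0, 0.0]
force: [0.0, -0.1, 0.3]
width: 0.41
```

Request:
play_rows:
  commands:
    - {"translation":[-2.6,0.5,0],"turn":-2.6}
    - {"translation":[-2.7,0.3,0],"turn":-2.7}
    - {"translation":[-2.7,0.2,0],"turn":-2.6}
    - {"translation":[-2.7,0.1,0],"turn":-2.7}
    - {"translation":[-2.7,0,0],"turn":-2.6}
    - {"translation":[-2.7,-0.2,0],"turn":-2.7}
    - {"translation":[-2.7,-0.3,0],"turn":-2.6}
    - {"translation":[-2.6,-0.4,0],"turn":-2.7}

```text
time_s: 21.97
eef_pos: [0.4246, 0.3907, 0.3654]
tcp_rot: [0.912, -0.409, -0.0, 0.0]
force: [-0.5, 0.4, -0.4]
width: 0.409
```

Request:
play_rows:
  commands:
    - {"translation":[0,0,0],"turn":0}
    - {"translation":[0,0,0],"turn":0}

```text
time_s: 22.13
eef_pos: [0.4249, 0.3903, 0.3653]
tcp_rot: [0.912, -0.409, -0.0, 0.0]
force: [1.2, 0.7, -0.5]
width: 0.409
```

```bash
python3 ov.py w12;python3 -c "
from h import *
plan(.4257,.3887,.365,-48.5,1)
crop(cv2.imread('pics/w12.png'),105,275,200,350,'w12c',4)"
```

```text
(array([0.42485332, 0.39029713, 0.36527728]), np.float64(-0.8435604286334563)) 0.40937471239446654 [ 1.2  0.7 -0.5]
from [0.4254 0.3896 0.3654] yaw -48.42 t 22.18 F [-0.5  1.2 -0.3] w 0.411
[{"translation":[0.08,0.03,0.04],"turn":0.08}]
```

View pics/w12c.png

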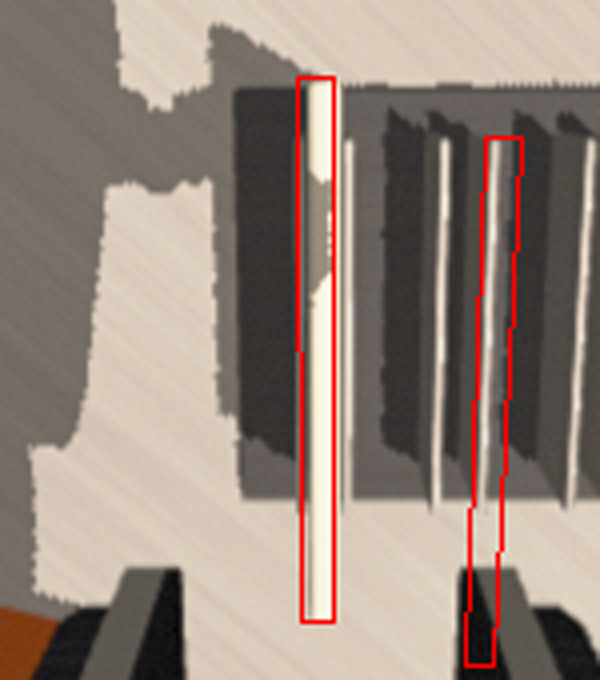

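Request:
play_rows:
  commands:
    - {"translation":[0.1,0,3],"turn":0}
    - {"translation":[0,0,3],"turn":0}
    - {"translation":[0,0,3],"turn":0}
    - {"translation":[0,0,3],"turn":0}
    - {"translation":[0,0,3],"turn":0}
    - {"translation":[0,0,1.5],"turn":0}
    - {"translation":[0,0,0.5],"turn":0}
    - {"translation":[0,0,0],"turn":0}

```text
time_s: 22.85
eef_pos: [0.4265, 0.3879, 0.1949]
tcp_rot: [0.912, -0.411, -0.0, 0.001]
force: [0.3, -0.3, 0.6]
width: 0.412
```

Request:
play_rows:
  commands:
    - {"translation":[0,0,0],"turn":0}
    - {"translation":[0,0,0],"turn":0}
    - {"translation":[0,0,0],"turn":0}
    - {"translation":[0,0,0],"turn":0}
    - {"translation":[0,0,0],"turn":0}
  hand: 255

```text
time_s: 23.27
eef_pos: [0.4268, 0.3893, 0.1975]
tcp_rot: [0.912, -0.41, 0.001, -0.001]
force: [0.3, -0.8, 7.4]
width: 0.075
```

Request:
play_rows:
  commands:
    - {"translation":[0,0,-2],"turn":0}
    - {"translation":[0,0,-3],"turn":0}
    - {"translation":[0,0,-3],"turn":0}
    - {"translation":[0,0,-3],"turn":0}
    - {"translation":[0,0,-3],"turn":0}
    - {"translation":[0,0,-3],"turn":0}
    - {"translation":[0,0,-3],"turn":0}
    - {"translation":[0,0,-1.5],"turn":0}

```text
time_s: 23.93
eef_pos: [0.4263, 0.389, 0.4154]
tcp_rot: [0.912, -0.41, 0.001, -0.002]
force: [0.7, 0.5, -1.5]
width: 0.077
```

```bash
python3 -c "
from h import *
plan(.6418,.076,.41,-90.9,16)
cv2.imwrite('pics/w13.png',get_image('wrist'))"
```

```text
from [0.4263 0.389  0.4154] yaw -48.43 t 23.93 F [ 0.7  0.5 -1.5] w 0.077
[{"translation":[2.36,0.29,0.03],"turn":2.65},{"translation":[2.37,0.18,0.03],"turn":2.65},{"translation":[2.37,0.07,0.03],"turn":2.65},{"translation":[2.37,-0.04,0.03],"turn":2.65},{"translation":[2.37,-0.15,0.03],"turn":2.65},{"translation":[2.36,-0.26,0.03],"turn":2.65},{"translation":[2.35,-0.37,0.03],"turn":2.65},{"translation":[2.33,-0.48,0.03],"turn":2.65}]
[{"translation":[2.30,-0.58,0.03],"turn":2.65},{"translation":[2.27,-0.69,0.03],"turn":2.65},{"translation":[2.24,-0.79,0.03],"turn":2.65},{"translation":[2.20,-0.90,0.03],"turn":2.65},{"translation":[2.16,-1.00,0.03],"turn":2.65},{"translation":[2.11,-1.10,0.03],"turn":2.65},{"translation":[2.05,-1.19,0.03],"turn":2.65},{"translation":[2.00,-1.29,0.03],"turn":2.65}]
```

View pics/w13.png

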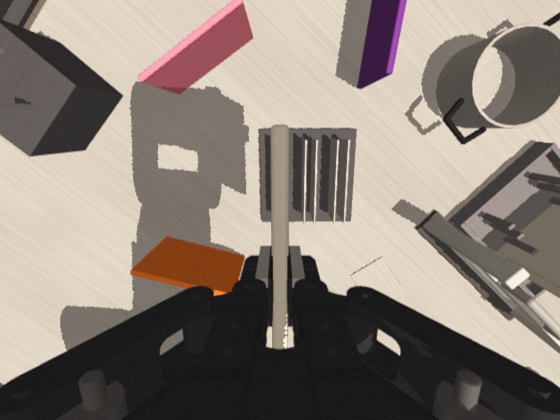

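Request:
play_rows:
  commands:
    - {"translation":[2.4,0.3,0],"turn":2.6}
    - {"translation":[2.4,0.2,0],"turn":2.7}
    - {"translation":[2.4,0.1,0],"turn":2.6}
    - {"translation":[2.4,0,0],"turn":2.7}
    - {"translation":[2.4,-0.2,0],"turn":2.6}
    - {"translation":[2.4,-0.3,0],"turn":2.7}
    - {"translation":[2.3,-0.4,0],"turn":2.6}
    - {"translation":[2.3,-0.5,0],"turn":2.7}

```text
time_s: 24.65
eef_pos: [0.5357, 0.2305, 0.4104]
tcp_rot: [0.82, -0.572, -0.0, 0.0]
force: [0.1, 0.1, -1.0]
width: 0.073
```

Request:
play_rows:
  commands:
    - {"translation":[2.3,-0.6,0],"turn":2.6}
    - {"translation":[2.3,-0.7,0],"turn":2.7}
    - {"translation":[2.2,-0.8,0],"turn":2.6}
    - {"translation":[2.2,-0.9,0],"turn":2.7}
    - {"translation":[2.2,-1.0,0],"turn":2.6}
    - {"translation":[2.1,-1.1,0],"turn":2.7}
    - {"translation":[2.0,-1.2,0],"turn":2.6}
    - {"translation":[2.0,-1.3,0],"turn":2.7}

```text
time_s: 25.32
eef_pos: [0.6443, 0.0747, 0.4104]
tcp_rot: [-0.701, 0.713, 0.0, -0.0]
force: [-0.1, 0.1, -1.7]
width: 0.073
```

Request:
play_rows:
  commands:
    - {"translation":[0,0,0],"turn":0}
    - {"translation":[0,0,0],"turn":0}

```text
time_s: 25.48
eef_pos: [0.6441, 0.0748, 0.41]
tcp_rot: [-0.702, 0.713, 0.0, -0.0]
force: [0.5, 0.8, -0.5]
width: 0.076
```

Request:
play_rows:
  commands:
    - {"translation":[0,0.1,2],"turn":0}
    - {"translation":[0,0,3],"turn":0}
    - {"translation":[0,0,3],"turn":0}
    - {"translation":[0,0,3],"turn":0}
    - {"translation":[0,0,2],"turn":0}
    - {"translation":[0,0,0.5],"turn":0}
    - {"translation":[0,0,0],"turn":0}
    - {"translation":[0,0,0],"turn":0}

```text
time_s: 26.15
eef_pos: [0.6432, 0.0762, 0.2773]
tcp_rot: [-0.702, 0.712, -0.0, 0.001]
force: [-0.3, -0.4, -0.4]
width: 0.072
```

```bash
python3 -c "
from h import *
print(pose()[:2])
crop(get_image('wrist'),100,245,215,410,'w14',4)"
```

```text
(array([0.64315308, 0.07620809, 0.27725461]), np.float64(-1.5844478700044677))
```

View pics/w14.png

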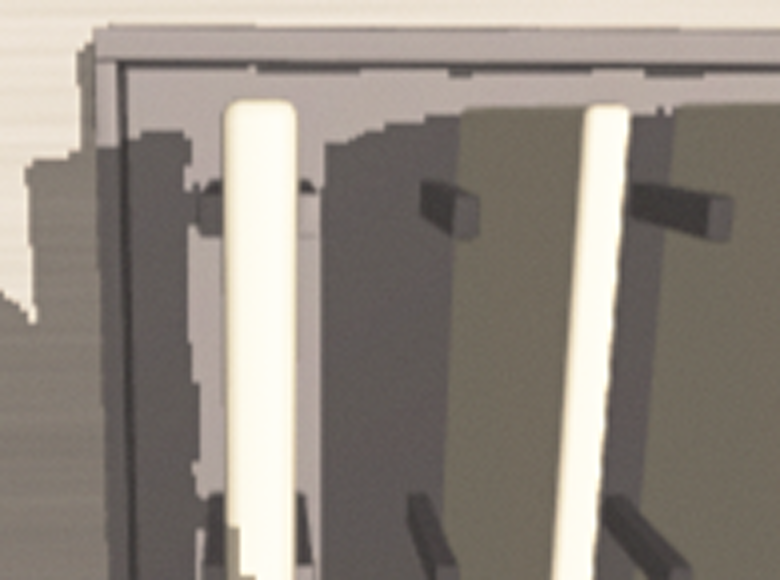

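Request:
play_rows:
  commands:
    - {"translation":[0,0,1.5],"turn":0}
    - {"translation":[0,0,1.5],"turn":0}
    - {"translation":[0,0,1],"turn":0}
    - {"translation":[0,0,1],"turn":0}
    - {"translation":[0,0,1],"turn":0}
    - {"translation":[0,0,1],"turn":0}
    - {"translation":[0,0,0.8],"turn":0}
    - {"translation":[0,0,0],"turn":0}

```text
time_s: 26.87
eef_pos: [0.6432, 0.0757, 0.1976]
tcp_rot: [-0.702, 0.712, -0.0, 0.0]
force: [0.1, 0.5, -0.8]
width: 0.077
```

Request:
play_rows:
  commands:
    - {"translation":[0,0,0.1],"turn":0}
    - {"translation":[0,0,0],"turn":0}

```text
time_s: 27.03
eef_pos: [0.6431, 0.0757, 0.1972]
tcp_rot: [-0.702, 0.712, -0.0, 0.0]
force: [-1.3, -0.7, 3.0]
width: 0.077
```

Request:
play_rows:
  commands:
    - {"translation":[0,0,0],"turn":0}
    - {"translation":[0,0,0],"turn":0}
    - {"translation":[0,0,0],"turn":0}
    - {"translation":[0,0,0],"turn":0}
  hand: 150

```text
time_s: 27.37
eef_pos: [0.643, 0.0757, 0.1968]
tcp_rot: [-0.702, 0.712, -0.0, 0.0]
force: [-0.1, -0.2, -0.8]
width: 0.41
```

Request:
play_rows:
  commands:
    - {"translation":[0,0,-2],"turn":0}
    - {"translation":[0,0,-3],"turn":0}
    - {"translation":[0,0,-3],"turn":0}
    - {"translation":[0,0,-3],"turn":0}
    - {"translation":[0,0,-3],"turn":0}
    - {"translation":[0,0,-3],"turn":0}

```text
time_s: 27.87
eef_pos: [0.6427, 0.0757, 0.3685]
tcp_rot: [-0.702, 0.712, -0.0, 0.0]
force: [0.1, -0.7, 0.3]
width: 0.414
```

```bash
python3 -c "
from h import *
plan(.5265,.0205,.37,-1,13)
a=get_image('scene')[170:320,190:340];b=get_image('side')[110:260,195:345]
cv2.imwrite('pics/p15.png',cv2.resize(np.hstack([a,b]),None,fx=2.6,fy=2.6,interpolation=cv2.INTER_CUBIC))
crop(get_image('wrist'),100,250,180,420,'w15',3)"
```

```text
from [0.6427 0.0757 0.3685] yaw -90.83 t 27.87 F [ 0.1 -0.7  0.3] w 0.414
[{"translation":[0.44,0.89,-0.01],"turn":-6.91},{"translation":[0.33,0.93,-0.01],"turn":-6.91},{"translation":[0.21,0.97,-0.01],"turn":-6.91},{"translation":[0.09,0.99,-0.01],"turn":-6.91},{"translation":[-0.02,0.99,-0.01],"turn":-6.91},{"translation":[-0.14,0.98,-0.01],"turn":-6.91},{"translation":[-0.26,0.96,-0.01],"turn":-6.91},{"translation":[-0.37,0.92,-0.01],"turn":-6.91}]
[{"translation":[-0.48,0.87,-0.01],"turn":-6.91},{"translation":[-0.58,0.80,-0.01],"turn":-6.91},{"translation":[-0.67,0.73,-0.01],"turn":-6.91},{"translation":[-0.76,0.64,-0.01],"turn":-6.91},{"translation":[-0.83,0.54,-0.01],"turn":-6.91}]
```

View pics/p15.png

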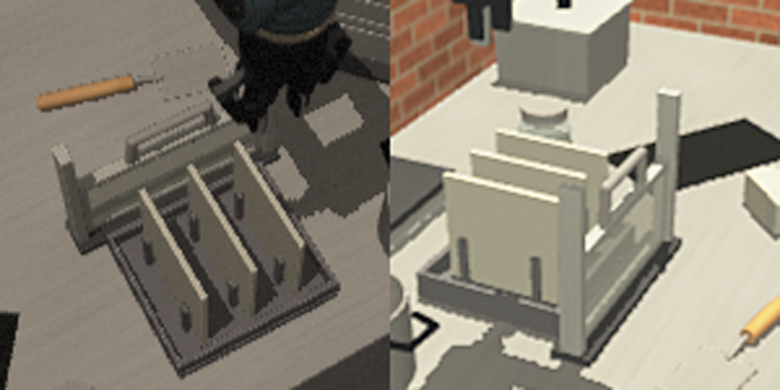

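View pics/w15.png

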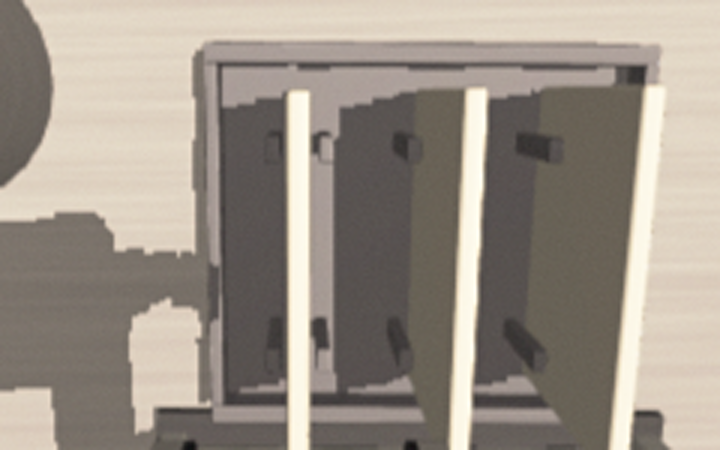

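Request:
play_rows:
  commands:
    - {"translation":[0.4,0.9,0],"turn":-6.9}
    - {"translation":[0.3,0.9,0],"turn":-6.9}
    - {"translation":[0.2,1.0,0],"turn":-6.9}
    - {"translation":[0.1,1.0,0],"turn":-6.9}
    - {"translation":[0,1.0,0],"turn":-6.9}
    - {"translation":[-0.1,1.0,0],"turn":-6.9}
    - {"translation":[-0.3,1.0,0],"turn":-6.9}
    - {"translation":[-0.4,0.9,0],"turn":-6.9}

```text
time_s: 28.68
eef_pos: [0.5697, 0.0417, 0.3655]
tcp_rot: [0.953, -0.303, -0.001, 0.0]
force: [-0.3, 0.2, 0.3]
width: 0.411
```

Request:
play_rows:
  commands:
    - {"translation":[-0.5,0.9,0],"turn":-6.9}
    - {"translation":[-0.6,0.8,0],"turn":-6.9}
    - {"translation":[-0.7,0.7,0],"turn":-6.9}
    - {"translation":[-0.8,0.6,0],"turn":-6.9}
    - {"translation":[-0.8,0.5,0],"turn":-6.9}
    - {"translation":[0,0,0],"turn":0}
    - {"translation":[0,0,0],"turn":0}

```text
time_s: 29.27
eef_pos: [0.525, 0.022, 0.3663]
tcp_rot: [1.0, -0.012, -0.0, -0.0]
force: [-0.2, 0.1, -0.7]
width: 0.41
```

```bash
python3 -c "
from h import *
plan(.5265,.0205,.2155,-1,1)
cv2.imwrite('pics/w16.png',get_image('wrist'))"
```

```text
from [0.525  0.022  0.3663] yaw -1.37 t 29.27 F [-0.2  0.1 -0.7] w 0.41
[{"translation":[0.15,0.14,15.08],"turn":-0.37}]
```

View pics/w16.png

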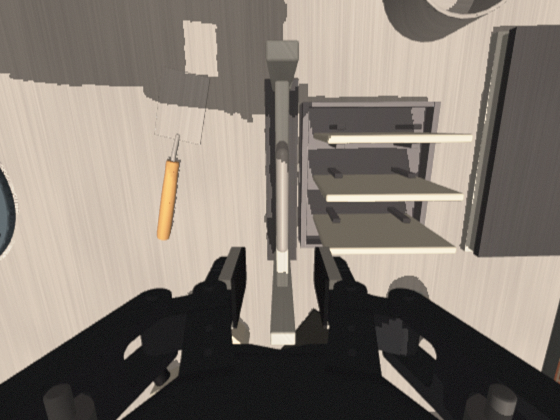

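Request:
play_rows:
  commands:
    - {"translation":[0.1,0.1,3],"turn":-0.3}
    - {"translation":[0,0,3],"turn":0}
    - {"translation":[0,0,3],"turn":0}
    - {"translation":[0,0,3],"turn":0}
    - {"translation":[0,0,2],"turn":0}
    - {"translation":[0,0,1],"turn":0}
    - {"translation":[0,0,0],"turn":0}

```text
time_s: 29.9
eef_pos: [0.5257, 0.0212, 0.2148]
tcp_rot: [1.0, -0.008, -0.002, -0.0]
force: [-0.1, -0.1, 0.4]
width: 0.407
```

Request:
play_rows:
  commands:
    - {"translation":[0,0,0],"turn":0}
    - {"translation":[0,0,0],"turn":0}
    - {"translation":[0,0,0],"turn":0}
    - {"translation":[0,0,0],"turn":0}
    - {"translation":[0,0,0],"turn":0}
    - {"translation":[0,0,0],"turn":0}
  hand: 255
  newtons: 80

```text
time_s: 30.4
eef_pos: [0.5268, 0.021, 0.2184]
tcp_rot: [1.0, -0.007, 0.001, -0.0]
force: [-0.5, 0.6, 6.8]
width: 0.11
```

Request:
play_rows:
  commands:
    - {"translation":[0,0,-1.5],"turn":0}
    - {"translation":[0,0,-1.5],"turn":0}
    - {"translation":[0,0,-1.5],"turn":0}
    - {"translation":[0,0,-1.5],"turn":0}
    - {"translation":[0,0,-1.5],"turn":0}
    - {"translation":[0,0,-1.5],"turn":0}
    - {"translation":[0,0,-1.2],"turn":0}
    - {"translation":[0,0,-0.6],"turn":0}

```text
time_s: 31.07
eef_pos: [0.5267, 0.021, 0.3259]
tcp_rot: [1.0, -0.007, 0.001, -0.0]
force: [9.8, 0.6, -13.3]
width: 0.107
```

Request:
play_rows:
  commands:
    - {"translation":[0,0,-0.2],"turn":0}
    - {"translation":[0,0,0],"turn":0}
    - {"translation":[0,0,0],"turn":0}

```text
time_s: 31.32
eef_pos: [0.5267, 0.021, 0.3276]
tcp_rot: [1.0, -0.007, 0.002, -0.0]
force: [5.8, 1.4, -2.7]
width: 0.109
```

Request:
play_rows:
  commands:
    - {"translation":[0,0,-0.2],"turn":0}
    - {"translation":[0,0,-0.1],"turn":0}
    - {"translation":[0,0,0],"turn":0}
    - {"translation":[0,0,0],"turn":0}

```text
time_s: 31.65
eef_pos: [0.5267, 0.021, 0.3286]
tcp_rot: [1.0, -0.007, 0.001, -0.0]
force: [14.0, 0.8, -21.2]
width: 0.099
```

Request:
play_rows:
  commands:
    - {"translation":[0,0,0.1],"turn":0}
    - {"translation":[0,0,0],"turn":0}

```text
time_s: 31.82
eef_pos: [0.5267, 0.021, 0.3285]
tcp_rot: [1.0, -0.007, 0.001, -0.0]
force: [9.1, 0.9, -12.8]
width: 0.107
```

Request:
play_rows:
  commands:
    - {"translation":[0,0,0],"turn":0}
    - {"translation":[0,0,0],"turn":0}
    - {"translation":[0,0,0],"turn":0}
    - {"translation":[0,0,0],"turn":0}
    - {"translation":[0,0,0],"turn":0}
  hand: 100

```text
time_s: 32.23
eef_pos: [0.5261, 0.021, 0.3292]
tcp_rot: [1.0, -0.007, 0.0, 0.0]
force: [-0.6, -0.8, -0.3]
width: 0.607
```

Request:
play_rows:
  commands:
    - {"translation":[0,0,-2],"turn":0}
    - {"translation":[0,0,-3],"turn":0}
    - {"translation":[0,0,-3],"turn":0}
    - {"translation":[0,0,-2],"turn":0}

```text
time_s: 32.57
eef_pos: [0.5262, 0.021, 0.4319]
tcp_rot: [1.0, -0.007, 0.001, 0.0]
force: [-0.3, 0.6, 0.5]
width: 0.605
```

```bash
python3 -c "
from h import *
print(pose()[:2])
cv2.imwrite('pics/sc17.png',get_image('scene'));cv2.imwrite('pics/sd17.png',get_image('side'))"
```

```text
(array([0.52616984, 0.02098452, 0.43186647]), np.float64(-0.01447980155188206))
```

View pics/sc17.png

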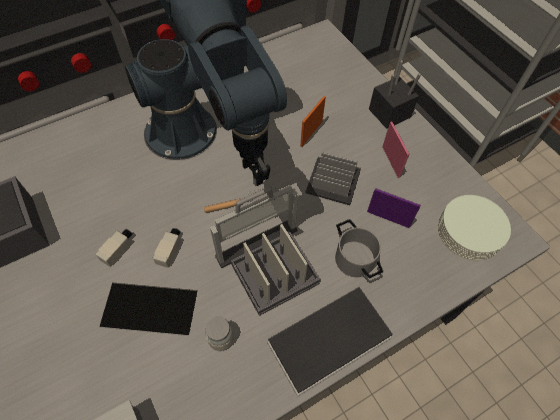

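View pics/sd17.png

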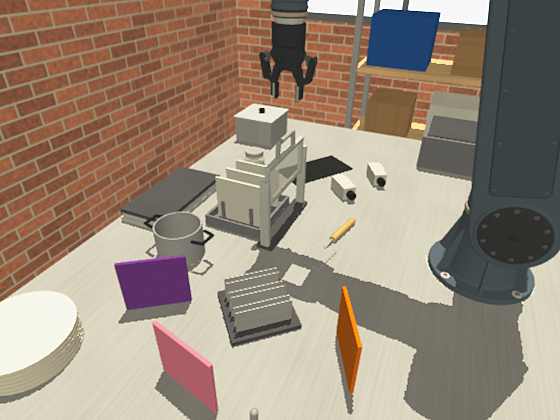

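```bash
python3 -c "
from h import *
plan(.383,-.183,.30,44,12)"
```

```text
from [0.5266 0.021  0.4325] yaw -0.83 t 32.67 F [ 0.8  0.3 -0.4] w 0.607
[{"translation":[-1.17,1.72,1.10],"turn":-3.74},{"translation":[-1.28,1.64,1.10],"turn":-3.74},{"translation":[-1.39,1.55,1.10],"turn":-3.74},{"translation":[-1.48,1.46,1.10],"turn":-3.74},{"translation":[-1.58,1.36,1.10],"turn":-3.74},{"translation":[-1.66,1.25,1.10],"turn":-3.74},{"translation":[-1.74,1.14,1.10],"turn":-3.74},{"translation":[-1.81,1.02,1.10],"turn":-3.74}]
[{"translation":[-1.87,0.90,1.10],"turn":-3.74},{"translation":[-1.93,0.78,1.10],"turn":-3.74},{"translation":[-1.97,0.65,1.10],"turn":-3.74},{"translation":[-2.01,0.52,1.10],"turn":-3.74}]
```

Request:
play_rows:
  commands:
    - {"translation":[-1.2,1.7,0.5],"turn":-3.7}
    - {"translation":[-1.3,1.6,0.5],"turn":-3.7}
    - {"translation":[-1.4,1.6,0.5],"turn":-3.8}
    - {"translation":[-1.5,1.5,0.5],"turn":-3.7}
    - {"translation":[-1.6,1.4,1],"turn":-3.8}
    - {"translation":[-1.7,1.2,1.4],"turn":-3.7}
    - {"translation":[-1.7,1.1,1.4],"turn":-3.8}
    - {"translation":[-1.8,1.0,1.4],"turn":-3.7}

```text
time_s: 33.33
eef_pos: [0.4282, -0.1153, 0.3556]
tcp_rot: [0.968, 0.253, -0.0, -0.0]
force: [0.6, 0.0, 0.1]
width: 0.605
```

Request:
play_rows:
  commands:
    - {"translation":[-1.9,0.9,1.5],"turn":-3.8}
    - {"translation":[-1.9,0.8,1.5],"turn":-3.7}
    - {"translation":[-2,0.6,1.5],"turn":-3.8}
    - {"translation":[-2,0.5,1.5],"turn":-3.7}
    - {"translation":[0,0,0],"turn":0}
    - {"translation":[0,0,0],"turn":0}

```text
time_s: 33.83
eef_pos: [0.3801, -0.1826, 0.296]
tcp_rot: [0.927, 0.374, -0.001, -0.001]
force: [0.0, 0.3, 0.9]
width: 0.608
```

```bash
cat > ovb.py <<'E'
from h import *
import sys
st=telemetry.observe();print(pose()[:2])
C=cam('wrist',st);im=get_image('wrist')
x,y,a=map(float,sys.argv[2:5])
for z in(0,.044):
    q=proj(C,fr(x,y,a,[(-.047,-.022,z),(.047,-.022,z),(.047,.022,z),(-.047,.022,z)])).round().astype(int); cv2.polylines(im,[q],True,(0,0,255),1)
q=proj(C,fr(x,y,a,[(.047,-.0135,.022),(.069,-.0135,.022),(.069,.0135,.022),(.047,.0135,.022)])).round().astype(int); cv2.polylines(im,[q],True,(0,255,0),1)
cv2.imwrite('pics/'+sys.argv[1]+'.png',im)
E
python3 ovb.py w18 .423 -.225 2.342
```

```text
(array([ 0.3801399 , -0.18258501,  0.29604445]), np.float64(0.7664879281165241))
```

View pics/w18.png

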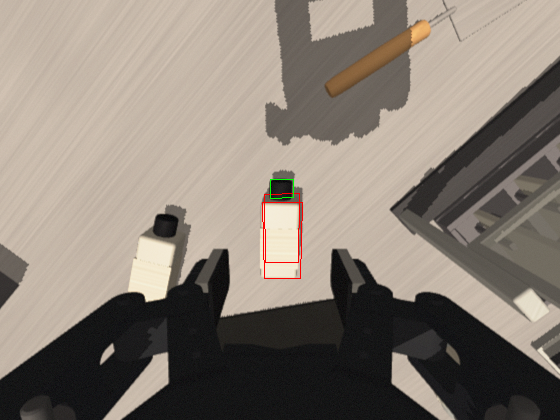

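Request:
play_rows:
  commands:
    - {"translation":[0,-0.4,3],"turn":0}
    - {"translation":[0,-0.4,3],"turn":0}
    - {"translation":[0,0,3],"turn":0}
    - {"translation":[0,0,3],"turn":0}
    - {"translation":[0,0,3],"turn":0}
    - {"translation":[0,0,3],"turn":0}
    - {"translation":[0,0,2.5],"turn":0}
    - {"translation":[0,0,0.6],"turn":0}
  newtons: 20

```text
time_s: 34.55
eef_pos: [0.3749, -0.1755, 0.0835]
tcp_rot: [0.927, 0.375, -0.001, -0.001]
force: [-0.8, 1.0, -0.4]
width: 0.605
```

Request:
play_rows:
  commands:
    - {"translation":[0,0,0],"turn":0}
    - {"translation":[0,0,0],"turn":0}

```text
time_s: 34.72
eef_pos: [0.376, -0.1766, 0.0868]
tcp_rot: [0.927, 0.375, 0.0, 0.0]
force: [0.3, -0.2, 0.8]
width: 0.609
```

```bash
python3 ovb.py w19 .423 -.225 2.342; python3 -c "
from h import *
crop(cv2.imread('pics/w19.png'),120,345,180,380,'w19c',3)
print(telemetry.observe()['force'])"
```

```text
(array([ 0.37604416, -0.1766051 ,  0.08677737]), np.float64(0.769334920708111))
[ 0.37393094  0.39050727 -0.4890854 ]
```

View pics/w19c.png

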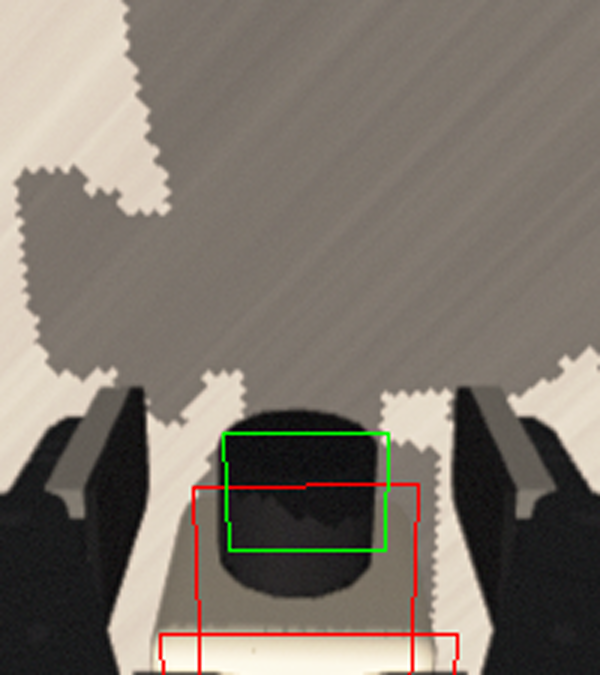

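Request:
play_rows:
  commands:
    - {"translation":[0,0,0.6],"turn":0}
    - {"translation":[0,0,0],"turn":0}

```text
time_s: 34.93
eef_pos: [0.3757, -0.1768, 0.0804]
tcp_rot: [0.927, 0.375, 0.001, 0.001]
force: [0.0, -0.2, 0.0]
width: 0.614
```

Request:
play_rows:
  commands:
    - {"translation":[0,0,0],"turn":0}
    - {"translation":[0,0,0],"turn":0}
    - {"translation":[0,0,0],"turn":0}
    - {"translation":[0,0,0],"turn":0}
    - {"translation":[0,0,0],"turn":0}
  hand: 255
  newtons: 20

```text
time_s: 35.35
eef_pos: [0.3754, -0.1767, 0.0803]
tcp_rot: [0.927, 0.375, 0.0, 0.0]
force: [-0.9, 1.8, 6.2]
width: 0.302
```

Request:
play_rows:
  commands:
    - {"translation":[0,0,-1],"turn":0}
    - {"translation":[0,0,-1],"turn":0}
    - {"translation":[0,0,-1],"turn":0}
    - {"translation":[0,0,0],"turn":0}

```text
time_s: 35.68
eef_pos: [0.3758, -0.177, 0.1116]
tcp_rot: [0.927, 0.375, 0.001, 0.001]
force: [-0.1, -0.3, -2.3]
width: 0.305
```

```bash
python3 -c "
from h import *
print(pose()[0],pose()[2]['force'])
a=get_image('wrist')[100:400,130:430];b=cv2.resize(get_image('side')[130:230,310:410],(300,300),interpolation=cv2.INTER_CUBIC)
cv2.imwrite('pics/p20.png',np.hstack([a,b]))"
```

```text
[ 0.37579158 -0.17695583  0.11160916] [-0.13672652 -0.33751033 -2.27571312]
```

View pics/p20.png

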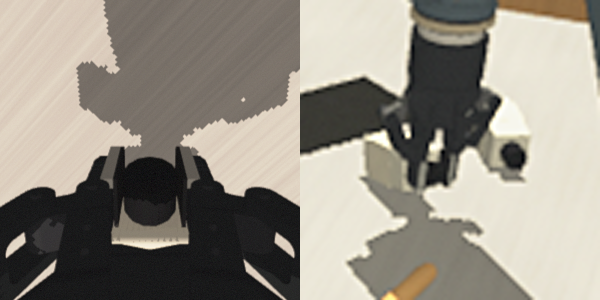

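Request:
play_rows:
  commands:
    - {"translation":[0,0,-2],"turn":0}
    - {"translation":[0,0,-2],"turn":0}
    - {"translation":[0,0,-2],"turn":0}
    - {"translation":[0,0,-2],"turn":0}
    - {"translation":[0,0,-2],"turn":0}
    - {"translation":[0,0,-1],"turn":0}
    - {"translation":[0,0,0],"turn":0}

```text
time_s: 36.37
eef_pos: [0.3758, -0.1769, 0.2212]
tcp_rot: [0.927, 0.375, 0.001, 0.001]
force: [-0.1, 0.1, -1.9]
width: 0.307
```

```bash
python3 -c "
from h import *
print(pose()[0],pose()[2]['force'],pose()[2]['torque'])
a=get_image('wrist')[100:400,130:430];b=cv2.resize(get_image('side')[100:220,310:430],(300,300),interpolation=cv2.INTER_CUBIC)
cv2.imwrite('pics/p21.png',np.hstack([a,b]))"
```

```text
[ 0.37577173 -0.17693926  0.22124646] [-0.08571164  0.0514496  -1.85928572] [0.08408205 0.07872363 0.04407683]
```

View pics/p21.png

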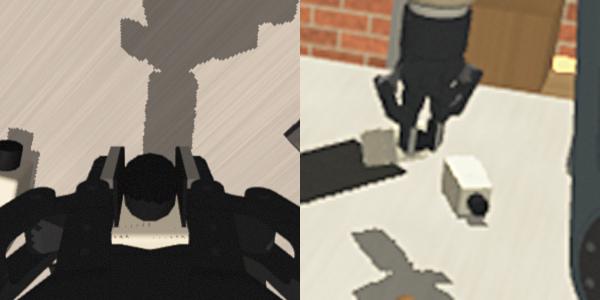

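Request:
play_rows:
  commands:
    - {"translation":[0,0,2.5],"turn":0}
    - {"translation":[0,0,2.5],"turn":0}
    - {"translation":[0,0,2.5],"turn":0}
    - {"translation":[0,0,2.5],"turn":0}
    - {"translation":[0,0,2],"turn":0}
    - {"translation":[0,0,0.5],"turn":0}
    - {"translation":[0,0,0],"turn":0}

```text
time_s: 37.05
eef_pos: [0.3743, -0.1761, 0.0932]
tcp_rot: [0.927, 0.375, -0.001, -0.002]
force: [-1.5, 0.1, 1.2]
width: 0.304
```

Request:
play_rows:
  commands:
    - {"translation":[0,0,0],"turn":0}
    - {"translation":[0,0,0],"turn":0}
  hand: 185

```text
time_s: 37.22
eef_pos: [0.3756, -0.1768, 0.0956]
tcp_rot: [0.927, 0.375, 0.0, 0.0]
force: [-0.4, 0.2, -0.1]
width: 0.306
```

Request:
play_rows:
  commands:
    - {"translation":[0,0,0],"turn":0}
    - {"translation":[0,0,0],"turn":0}
  hand: 181

```text
time_s: 37.38
eef_pos: [0.3756, -0.1768, 0.0956]
tcp_rot: [0.927, 0.375, 0.0, 0.001]
force: [-0.8, 0.3, -0.7]
width: 0.308
```

Request:
play_rows:
  commands:
    - {"translation":[0,0,-1],"turn":0}
    - {"translation":[0,0,-1],"turn":0}
    - {"translation":[0,0.1,-1],"turn":0}
    - {"translation":[0,0,0],"turn":0}

```text
time_s: 37.72
eef_pos: [0.3768, -0.1779, 0.1266]
tcp_rot: [0.927, 0.375, 0.001, 0.001]
force: [0.7, -0.6, -1.6]
width: 0.301
```

```bash
cat > look.py <<'E'
from h import *
import sys
s=telemetry.observe();print(s['eef_pos'].round(4),s['force'].round(2),s['torque'].round(3),s['width'],s['time_s'])
r,c=int(sys.argv[2]),int(sys.argv[3])
b=cv2.resize(get_image('side')[r:r+110,c:c+110],(400,400),interpolation=cv2.INTER_CUBIC)
a=cv2.resize(get_image('wrist')[80:380,130:430],(400,400))
cv2.imwrite('pics/'+sys.argv[1]+'.png',np.hstack([a,b]))
E
python3 look.py p22 110 310
```

```text
[ 0.3768 -0.1779  0.1266] [ 0.67 -0.58 -1.63] [ 0.115  0.081 -0.008] 0.3007919579366512 37.7167
```

View pics/p22.png

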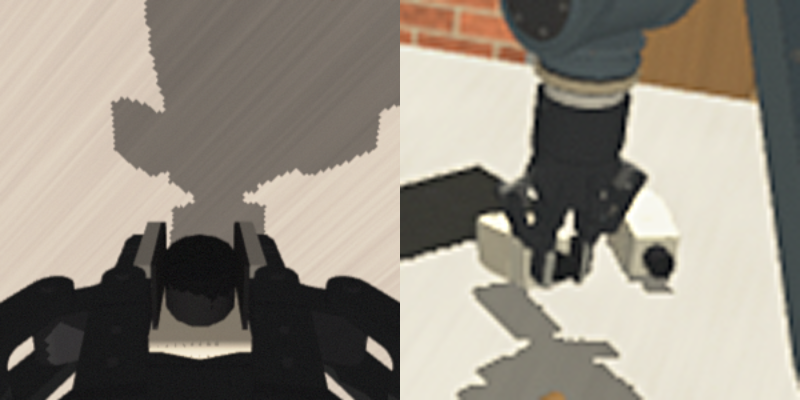

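Request:
play_rows:
  commands:
    - {"translation":[0,0,0],"turn":0}
    - {"translation":[0,0,0],"turn":0}
    - {"translation":[0,0,0],"turn":0}
  hand: 178

```text
time_s: 38.07
eef_pos: [0.3758, -0.1772, 0.1245]
tcp_rot: [0.927, 0.375, -0.0, -0.0]
force: [0.1, -0.1, -1.3]
width: 0.307
```

```bash
python3 look.py p23 110 310
```

```text
[ 0.3758 -0.1772  0.1245] [ 0.11 -0.1  -1.3 ] [ 0.075  0.046 -0.026] 0.30695479041271667 38.0667
```

View pics/p23.png

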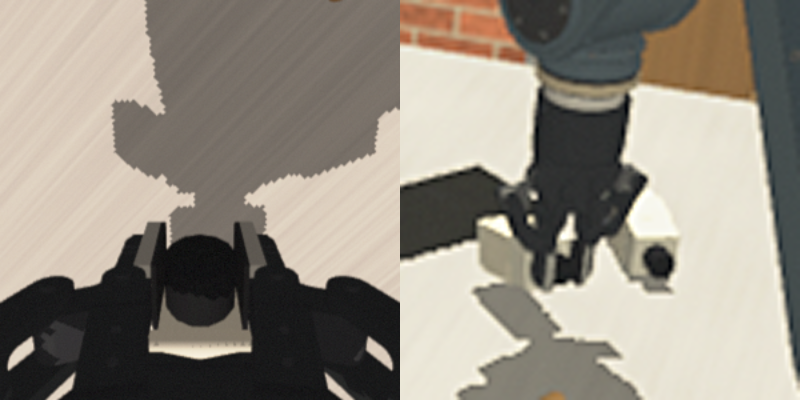

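Request:
play_rows:
  commands:
    - {"translation":[0,0,0],"turn":0}
    - {"translation":[0,0,0],"turn":0}
    - {"translation":[0,0,0],"turn":0}
  hand: 177

```text
time_s: 38.42
eef_pos: [0.376, -0.1773, 0.1248]
tcp_rot: [0.927, 0.375, -0.0, -0.0]
force: [-0.2, -0.9, -2.2]
width: 0.31
```

```bash
python3 look.py p24 110 310
```

```text
[ 0.376  -0.1773  0.1248] [-0.19 -0.87 -2.19] [ 0.005  0.064 -0.002] 0.30979454560737685 38.4167
```

View pics/p24.png

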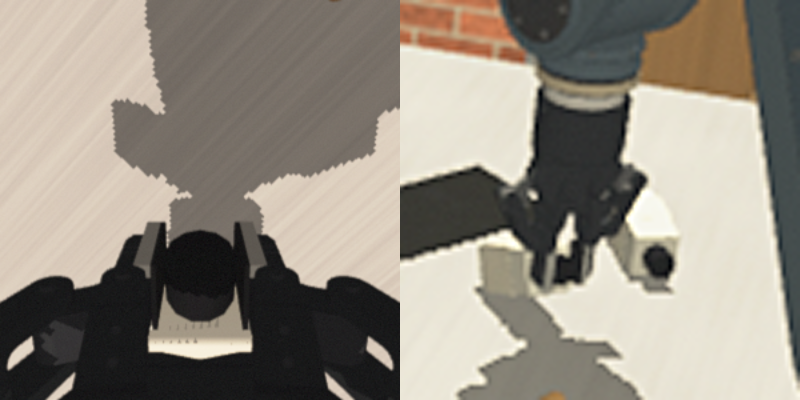

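Request:
play_rows:
  commands:
    - {"translation":[0,0,-0.5],"turn":0}
    - {"translation":[0,0,-0.5],"turn":0}
    - {"translation":[0,0,-0.5],"turn":0}
    - {"translation":[0,0.1,-0.5],"turn":0}
    - {"translation":[0,0,0],"turn":0}
    - {"translation":[0,0,0],"turn":0}

```text
time_s: 39.02
eef_pos: [0.3768, -0.1782, 0.1453]
tcp_rot: [0.927, 0.375, 0.0, 0.0]
force: [0.5, -0.9, -2.3]
width: 0.305
```

```bash
python3 look.py p25 110 310
```

```text
[ 0.3768 -0.1782  0.1453] [ 0.51 -0.88 -2.29] [0.024 0.038 0.055] 0.30511559913479125 39.0167
```

View pics/p25.png

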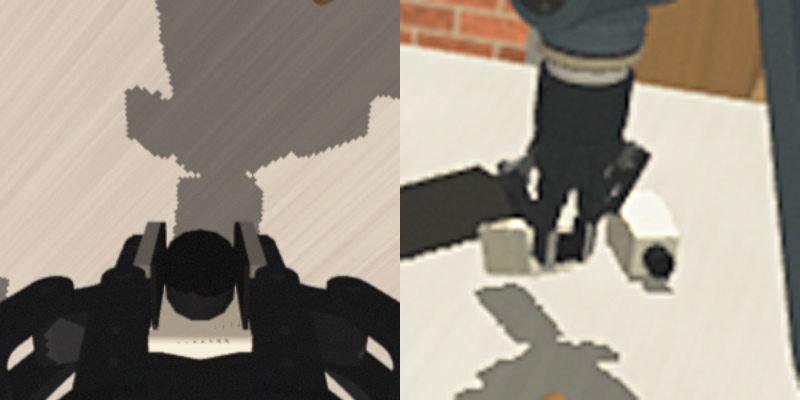

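Request:
play_rows:
  commands:
    - {"translation":[0,0,0],"turn":0}
    - {"translation":[0,0,0],"turn":0}
    - {"translation":[0,0,0],"turn":0}
  hand: 176

```text
time_s: 39.37
eef_pos: [0.3766, -0.178, 0.1448]
tcp_rot: [0.927, 0.375, -0.0, -0.0]
force: [-0.5, 0.5, 0.5]
width: 0.312
```

```bash
python3 look.py p26 110 310
```

```text
[ 0.3766 -0.178   0.1448] [-0.51  0.52  0.53] [ 0.094  0.131 -0.009] 0.3119715952801286 39.3667
```

View pics/p26.png

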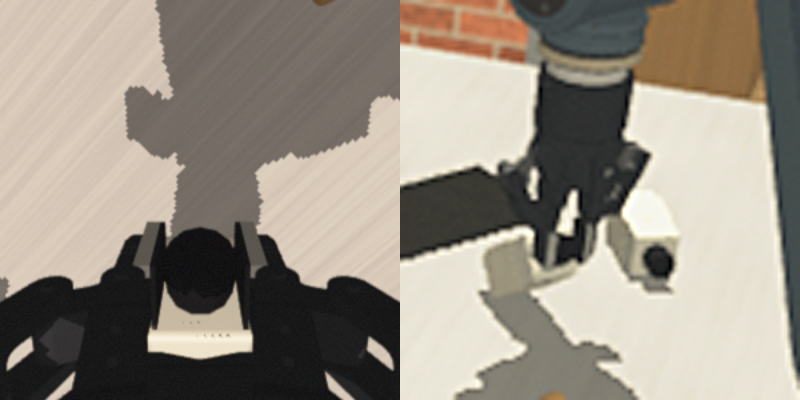

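Request:
play_rows:
  commands:
    - {"translation":[0,0.2,-0.4],"turn":0}
    - {"translation":[0,0.2,-0.4],"turn":0}
    - {"translation":[0,0.2,-0.4],"turn":0}
    - {"translation":[0,0.2,-0.3],"turn":0}
    - {"translation":[0,0,0],"turn":0}

```text
time_s: 39.88
eef_pos: [0.3828, -0.1843, 0.1607]
tcp_rot: [0.927, 0.375, 0.0, 0.001]
force: [-0.6, 0.6, -2.3]
width: 0.311
```

```bash
python3 look.py p27 110 310
```

```text
[ 0.3828 -0.1843  0.1607] [-0.61  0.63 -2.29] [ 0.118  0.063 -0.   ] 0.31075655690416376 39.8833
```

View pics/p27.png

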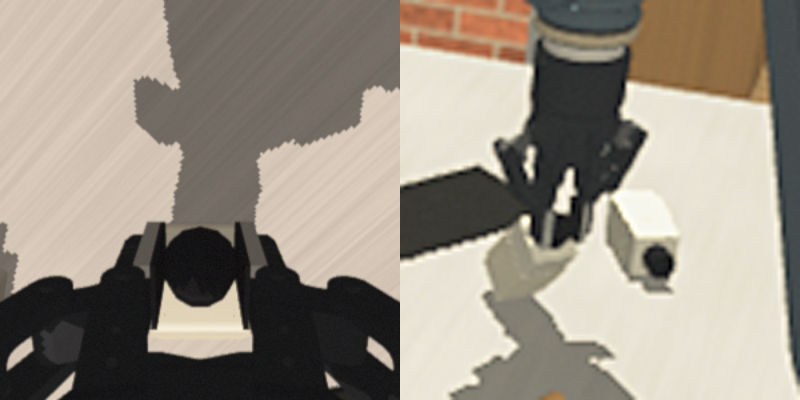

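Request:
play_rows:
  commands:
    - {"translation":[0,0.3,-0.4],"turn":0}
    - {"translation":[0,0.3,-0.3],"turn":0}
    - {"translation":[0,0.3,-0.3],"turn":0}
    - {"translation":[0,0.3,-0.2],"turn":0}
    - {"translation":[0,0,0],"turn":0}

```text
time_s: 40.4
eef_pos: [0.3912, -0.193, 0.1724]
tcp_rot: [0.927, 0.375, 0.0, 0.001]
force: [-0.1, -0.5, -1.4]
width: 0.308
```

```bash
python3 look.py p28 110 310
```

```text
[ 0.3912 -0.193   0.1724] [-0.07 -0.5  -1.37] [0.049 0.056 0.01 ] 0.30790487236215375 40.4
```

View pics/p28.png

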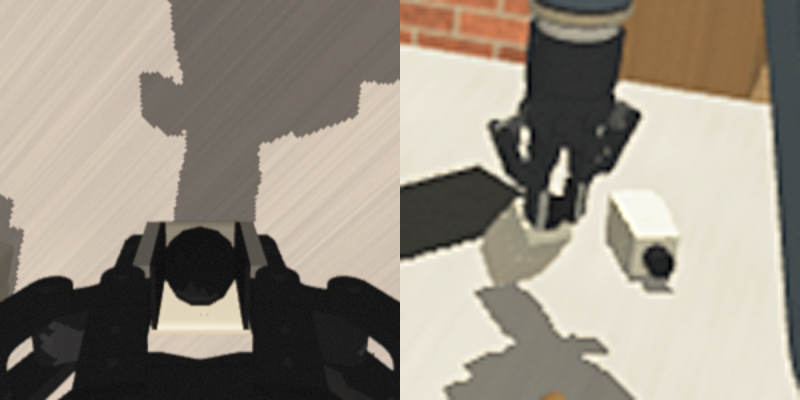

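Request:
play_rows:
  commands:
    - {"translation":[0,0,0],"turn":0}
    - {"translation":[0,0,0],"turn":0}
    - {"translation":[0,0,0],"turn":0}
  hand: 175.5

```text
time_s: 40.75
eef_pos: [0.3905, -0.1923, 0.1718]
tcp_rot: [0.927, 0.375, -0.0, -0.0]
force: [-0.4, -0.0, 0.5]
width: 0.311
```

```bash
python3 look.py p29 110 310
```

```text
[ 0.3905 -0.1923  0.1718] [-0.38 -0.01  0.53] [0.053 0.042 0.024] 0.3109206325405185 40.75
```

View pics/p29.png

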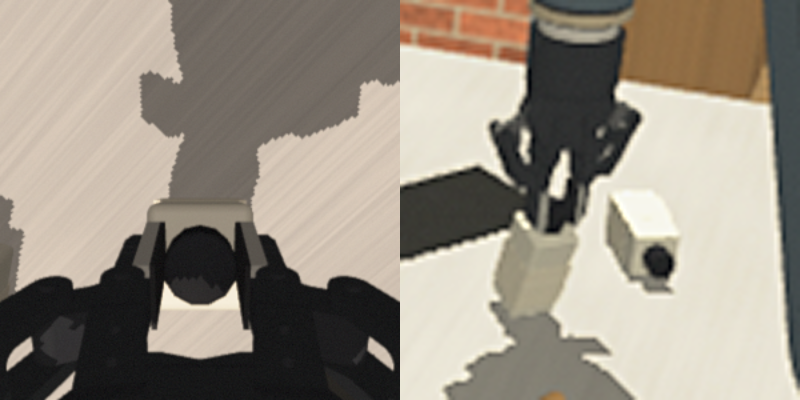

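Request:
play_rows:
  commands:
    - {"translation":[0,0,0],"turn":0}
    - {"translation":[0,0,0],"turn":0}
    - {"translation":[0,0,-0.5],"turn":0}
    - {"translation":[0,0,-1],"turn":0}
    - {"translation":[0,0,-1.5],"turn":0}
    - {"translation":[0,0,-2],"turn":0}
    - {"translation":[0,0,0],"turn":0}
    - {"translation":[0,0,0],"turn":0}
  hand: 255
  newtons: 30

```text
time_s: 41.52
eef_pos: [0.3908, -0.1926, 0.2225]
tcp_rot: [0.927, 0.375, 0.001, 0.001]
force: [0.7, -1.3, -1.9]
width: 0.299
```

```bash
python3 look.py p30 100 310; python3 -c "
from h import *
cv2.imwrite('pics/sc30.png',get_image('scene'))
plan(.592,-.291,.25,44,12)"
```

```text
[ 0.3908 -0.1926  0.2225] [ 0.72 -1.27 -1.85] [-0.007  0.015  0.012] 0.2989251956260608 41.5167
from [ 0.3902 -0.1922  0.2211] yaw 44.07 t 41.67 F [-0.1 -0.2 -2. ] w 0.299
[{"translation":[0.64,1.76,-0.24],"turn":0.01},{"translation":[0.64,1.76,-0.24],"turn":0.01},{"translation":[0.64,1.76,-0.24],"turn":0.01},{"translation":[0.64,1.76,-0.24],"turn":0.01},{"translation":[0.64,1.76,-0.24],"turn":0.01},{"translation":[0.64,1.76,-0.24],"turn":0.01},{"translation":[0.64,1.76,-0.24],"turn":0.01},{"translation":[0.64,1.76,-0.24],"turn":0.01}]
[{"translation":[0.64,1.76,-0.24],"turn":0.01},{"translation":[0.64,1.76,-0.24],"turn":0.01},{"translation":[0.64,1.76,-0.24],"turn":0.01},{"translation":[0.64,1.76,-0.24],"turn":0.01}]
```

View pics/p30.png

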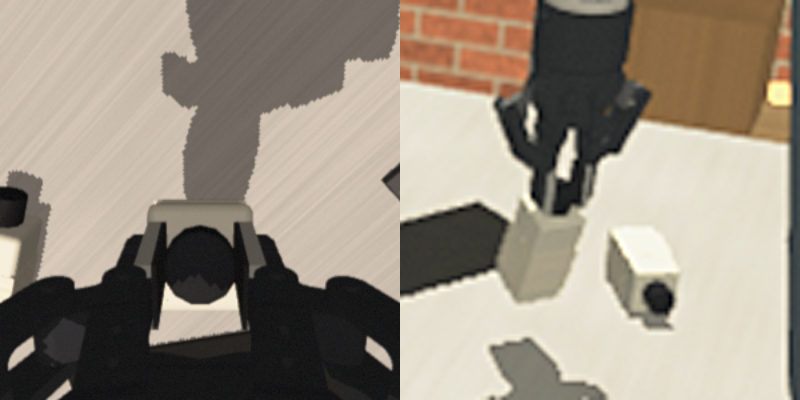

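View pics/sc30.png

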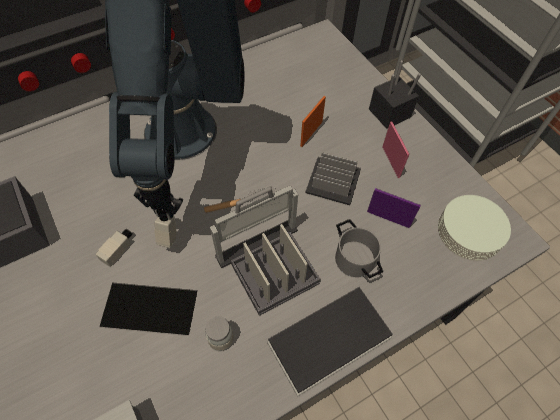

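Request:
play_rows:
  commands:
    - {"translation":[0.3,0.9,-0.4],"turn":0}
    - {"translation":[0.6,1.7,-0.4],"turn":0}
    - {"translation":[0.7,1.9,-0.4],"turn":0}
    - {"translation":[0.7,1.9,-0.4],"turn":0}
    - {"translation":[0.7,1.9,-0.4],"turn":0}
    - {"translation":[0.7,1.9,-0.4],"turn":0}
    - {"translation":[0.7,1.9,0],"turn":0}
    - {"translation":[0.7,1.9,0],"turn":0}

```text
time_s: 42.33
eef_pos: [0.5253, -0.2578, 0.2448]
tcp_rot: [0.927, 0.375, -0.0, -0.001]
force: [-0.0, 0.4, -2.3]
width: 0.305
```

Request:
play_rows:
  commands:
    - {"translation":[0.7,1.9,0],"turn":0}
    - {"translation":[0.6,1.8,0],"turn":0}
    - {"translation":[0.6,1.6,0],"turn":0}
    - {"translation":[0.5,1.3,0],"turn":0}
    - {"translation":[0.2,0.5,0],"turn":0}
    - {"translation":[0,0,0],"turn":0}
    - {"translation":[0,0,0],"turn":0}

```text
time_s: 42.92
eef_pos: [0.5921, -0.2902, 0.2449]
tcp_rot: [0.927, 0.375, -0.001, -0.001]
force: [0.6, -0.7, -2.2]
width: 0.302
```

```bash
python3 look.py p31 80 260; python3 -c "
from h import *
plan(.592,-.291,.18,44,1)"
```

```text
[ 0.5921 -0.2902  0.2449] [ 0.56 -0.67 -2.21] [ 0.06   0.04  -0.015] 0.3020567927171219 42.9167
from [ 0.592  -0.2901  0.2456] yaw 44.07 t 43.02 F [-1.  -0.6 -2. ] w 0.303
[{"translation":[-0.06,0.06,6.56],"turn":0.07}]
```

View pics/p31.png

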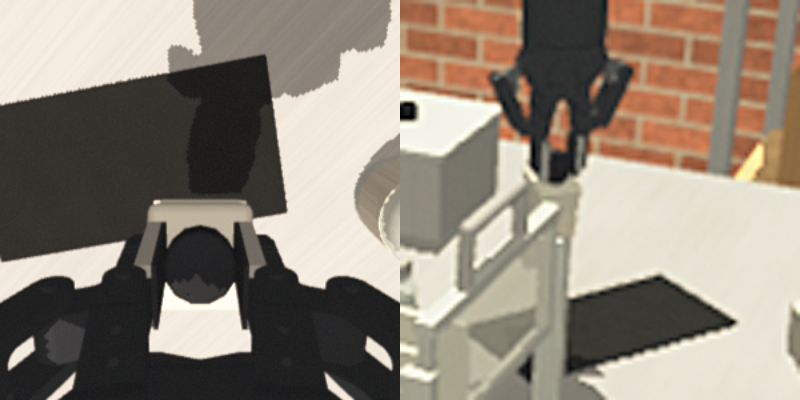

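Request:
play_rows:
  commands:
    - {"translation":[0,0,1.5],"turn":0}
    - {"translation":[0,0,1.5],"turn":0}
    - {"translation":[0,0,1.5],"turn":0}
    - {"translation":[0,0,1],"turn":0}
    - {"translation":[0,0,0.5],"turn":0}
    - {"translation":[0,0,0],"turn":0}

```text
time_s: 43.52
eef_pos: [0.5922, -0.2902, 0.185]
tcp_rot: [0.927, 0.375, -0.001, -0.001]
force: [-1.1, -0.4, -1.8]
width: 0.301
```

Request:
play_rows:
  commands:
    - {"translation":[0,0,0.3],"turn":0}
    - {"translation":[0,0,0],"turn":0}

```text
time_s: 43.68
eef_pos: [0.5928, -0.2906, 0.1833]
tcp_rot: [0.927, 0.375, 0.0, 0.0]
force: [-0.4, 0.6, -1.6]
width: 0.302
```

Request:
play_rows:
  commands:
    - {"translation":[0,0,0.3],"turn":0}
    - {"translation":[0,0,0],"turn":0}

```text
time_s: 43.85
eef_pos: [0.5927, -0.2905, 0.1799]
tcp_rot: [0.927, 0.375, 0.0, 0.0]
force: [0.1, 0.2, -1.8]
width: 0.302
```

Request:
play_rows:
  commands:
    - {"translation":[0,0,0.2],"turn":0}
    - {"translation":[0,0,0],"turn":0}

```text
time_s: 44.02
eef_pos: [0.5926, -0.2905, 0.1777]
tcp_rot: [0.927, 0.375, -0.0, -0.0]
force: [-0.5, -0.4, -1.4]
width: 0.301
```

Request:
play_rows:
  commands:
    - {"translation":[0,0,0.2],"turn":0}
    - {"translation":[0,0,0],"turn":0}
    - {"translation":[0,0,0],"turn":0}
  hand: 176

```text
time_s: 44.27
eef_pos: [0.5929, -0.2907, 0.1765]
tcp_rot: [0.927, 0.375, 0.0, 0.0]
force: [-1.2, -0.1, 4.1]
width: 0.311
```

Request:
play_rows:
  commands:
    - {"translation":[0,0,0.3],"turn":0}
    - {"translation":[0,0,0],"turn":0}
    - {"translation":[0,0,0],"turn":0}

```text
time_s: 44.52
eef_pos: [0.5934, -0.2909, 0.1745]
tcp_rot: [0.927, 0.375, 0.001, 0.001]
force: [-1.0, 0.5, 10.5]
width: 0.315
```

```bash
python3 look.py p32 80 260; python3 -c "
from h import *
crop(get_image('scene'),230,350,110,230,'sc32',5)"
```

```text
[ 0.5934 -0.2909  0.1745] [-1.03  0.53 10.52] [ 0.064  0.164 -0.047] 0.3149003719940668 44.5167
```

View pics/p32.png

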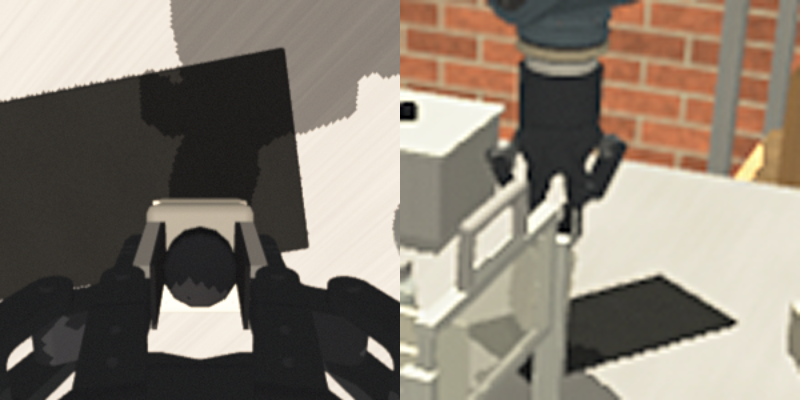

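View pics/sc32.png

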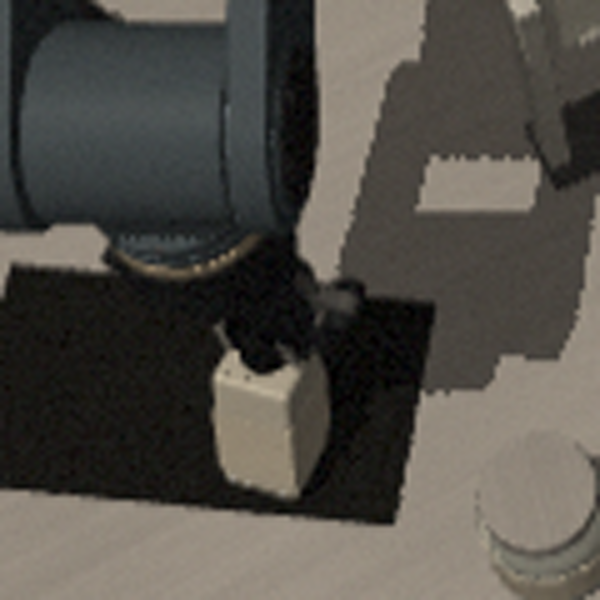

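Request:
play_rows:
  commands:
    - {"translation":[0,0,-0.1],"turn":0}
    - {"translation":[0,0,0],"turn":0}
    - {"translation":[0,0,0],"turn":0}
  hand: 174

```text
time_s: 44.92
eef_pos: [0.5926, -0.2904, 0.1737]
tcp_rot: [0.927, 0.375, -0.0, -0.0]
force: [-0.0, -0.2, -0.6]
width: 0.314
```

Request:
play_rows:
  commands:
    - {"translation":[0,0,0],"turn":0}
    - {"translation":[0,0,0],"turn":0}
    - {"translation":[0,0,0],"turn":0}
    - {"translation":[0,0,0],"turn":0}
  hand: 140

```text
time_s: 45.25
eef_pos: [0.5926, -0.2905, 0.1737]
tcp_rot: [0.927, 0.375, -0.0, -0.0]
force: [0.8, 0.8, 0.4]
width: 0.449
```

```bash
python3 look.py p33 80 260; python3 -c "
from h import *
crop(get_image('scene'),230,350,110,230,'sc33',5)"
```

```text
[ 0.5926 -0.2905  0.1737] [0.8  0.75 0.36] [-0.012  0.008  0.019] 0.44944800385509537 45.25
```

View pics/p33.png

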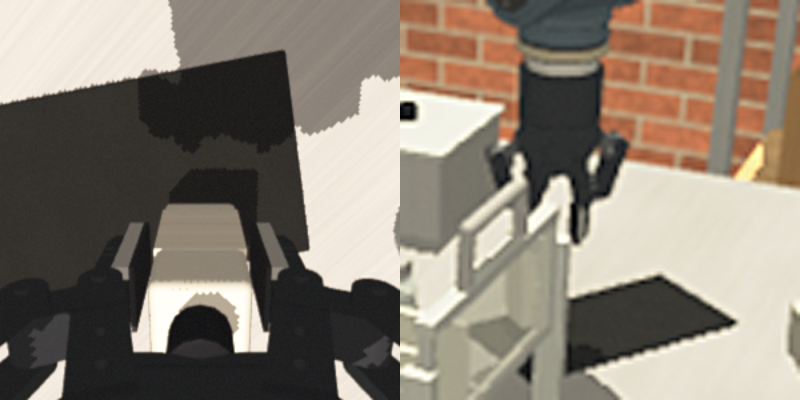

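View pics/sc33.png

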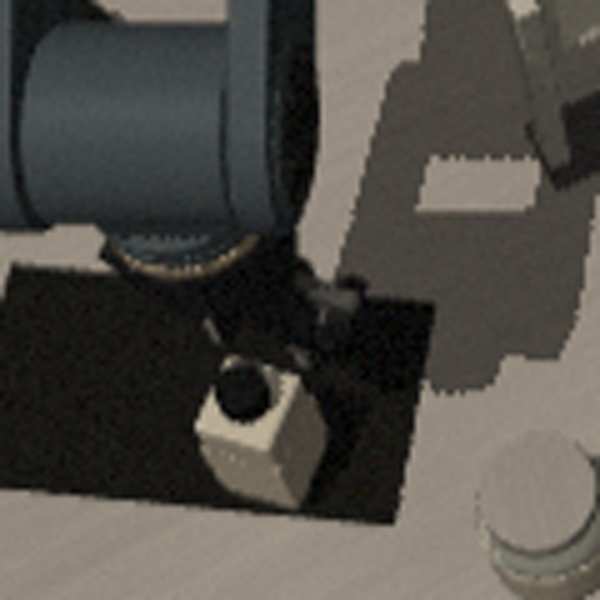

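```bash
python3 look.py p34 80 260; python3 -c "
from h import *
crop(get_image('scene'),230,350,110,230,'sc34',5)"
```

```text
[ 0.5926 -0.2905  0.1738] [0.66 0.82 0.18] [-0.009 -0.003  0.02 ] 0.45075010644699076 45.4
```

View pics/p34.png

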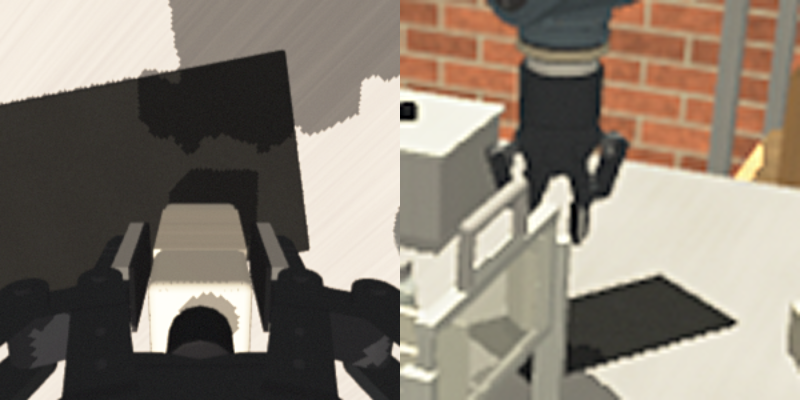

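View pics/sc34.png

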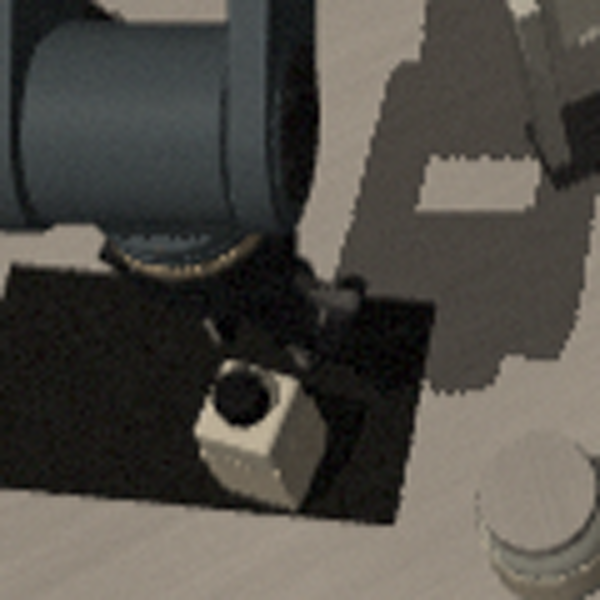

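```bash
python3 - <<'E'
from h import *
S=cam('scene')
u=110+243.5/5-.5;v=230+397.5/5-.5
p=ray(S,u,v,.121);print('cap',p)
m=fr(0,0,.612,[p-np.array([.557,-.34,0])]);print('mat frame',m)
# upright model overlay
im=cv2.imread('pics/sc34.png')
for yaw in (np.radians(44),):
  for z in(.005,.099):
    q=proj(S,fr(p[0],p[1],yaw,[(-.022,-.022,z),(.022,-.022,z),(.022,.022,z),(-.022,.022,z)]))
    q=np.c_[(q[:,0]-110+.5)*5-.5,(q[:,1]-230+.5)*5-.5].round().astype(int);cv2.polylines(im,[q],True,(0,0,255),1)
cv2.imwrite('pics/sc34o.png',im)
E
```

```text
cap [ 0.62248685 -0.31391269  0.121     ]
mat frame [[0.03861372 0.05897504 0.121     ]]
```

View pics/sc34o.png

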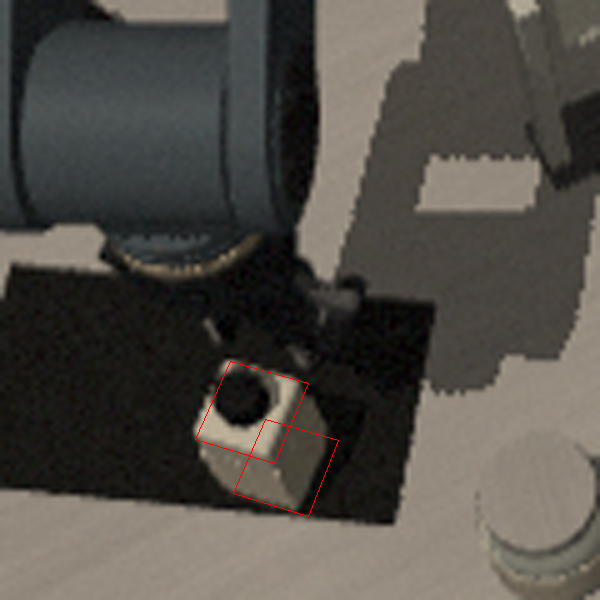

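Request:
play_rows:
  commands:
    - {"translation":[0,-0.3,-1],"turn":0}
    - {"translation":[0,0,-2],"turn":0}
    - {"translation":[0,0,-3],"turn":0}
    - {"translation":[0,0,-3],"turn":0}
    - {"translation":[0,0,-3],"turn":0}
    - {"translation":[0,0,-2],"turn":0}

```text
time_s: 46.05
eef_pos: [0.5907, -0.2883, 0.318]
tcp_rot: [0.927, 0.375, 0.001, 0.001]
force: [-0.5, 0.1, 0.0]
width: 0.446
```

```bash
python3 -c "
from h import *
cv2.imwrite('pics/w35.png',get_image('wrist'));cv2.imwrite('pics/sc35.png',get_image('scene'))
plan(.30,-.30,.30,28.8,12)
print(pose()[2]['q'])"
```

```text
from [ 0.5913 -0.2887  0.319 ] yaw 44.07 t 46.15 F [0.8 0.6 0.2] w 0.452
[{"translation":[-1.81,-1.62,0.16],"turn":1.27},{"translation":[-1.85,-1.58,0.16],"turn":1.27},{"translation":[-1.88,-1.54,0.16],"turn":1.27},{"translation":[-1.91,-1.50,0.16],"turn":1.27},{"translation":[-1.95,-1.45,0.16],"turn":1.27},{"translation":[-1.98,-1.41,0.16],"turn":1.27},{"translation":[-2.01,-1.37,0.16],"turn":1.27},{"translation":[-2.04,-1.32,0.16],"turn":1.27}]
[{"translation":[-2.07,-1.28,0.16],"turn":1.27},{"translation":[-2.10,-1.23,0.16],"turn":1.27},{"translation":[-2.12,-1.18,0.16],"turn":1.27},{"translation":[-2.15,-1.13,0.16],"turn":1.27}]
[-5.24882745e-01  5.34274107e-01  1.33300652e+00 -1.92081404e-05
  1.26709949e+00 -1.29407861e+00]
```

View pics/w35.png

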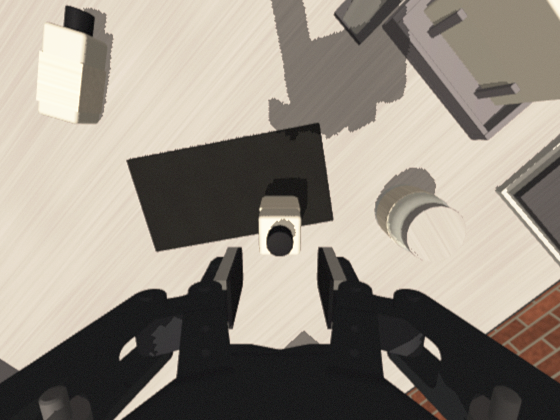

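View pics/sc35.png

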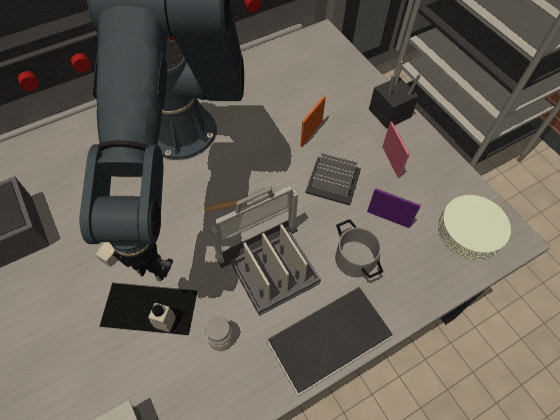

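Request:
play_rows:
  commands:
    - {"translation":[-1.8,-1.6,0.2],"turn":1.3}
    - {"translation":[-1.8,-1.6,0.2],"turn":1.3}
    - {"translation":[-1.9,-1.5,0.2],"turn":1.3}
    - {"translation":[-1.9,-1.5,0.2],"turn":1.3}
    - {"translation":[-1.9,-1.5,0.2],"turn":1.2}
    - {"translation":[-2,-1.4,0.2],"turn":1.3}
    - {"translation":[-2,-1.4,0.2],"turn":1.3}
    - {"translation":[-2,-1.3,0.2],"turn":1.2}
  hand: 100
  newtons: 20

```text
time_s: 46.82
eef_pos: [0.3957, -0.2943, 0.2974]
tcp_rot: [0.957, 0.291, -0.0, -0.0]
force: [-0.3, -1.6, 0.1]
width: 0.607
```

Request:
play_rows:
  commands:
    - {"translation":[-2.1,-1.3,0.2],"turn":1.3}
    - {"translation":[-2.1,-1.2,0.2],"turn":1.3}
    - {"translation":[-2.1,-1.2,0.2],"turn":1.2}
    - {"translation":[-2.1,-1.1,0.2],"turn":1.3}
    - {"translation":[0,0,0],"turn":0}
    - {"translation":[0,0,0],"turn":0}

```text
time_s: 47.32
eef_pos: [0.2998, -0.2984, 0.2898]
tcp_rot: [0.969, 0.248, -0.0, -0.0]
force: [0.3, -0.6, -0.5]
width: 0.606
```

```bash
python3 ovb.py w36 .342 -.362 2.0734
```

```text
(array([ 0.29978805, -0.29836819,  0.28981783]), np.float64(0.5007356141301776))
```

View pics/w36.png

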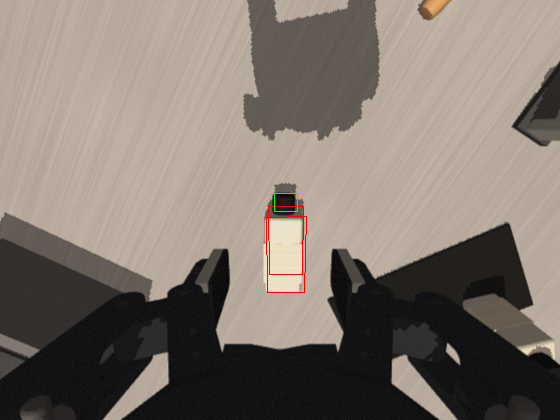

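Request:
play_rows:
  commands:
    - {"translation":[0.3,0.4,3],"turn":0}
    - {"translation":[0.2,0.4,3],"turn":0}
    - {"translation":[0,0,3],"turn":0}
    - {"translation":[0,0,3],"turn":0}
    - {"translation":[0,0,3],"turn":0}
    - {"translation":[0,0,3],"turn":0}
    - {"translation":[0,0,1.8],"turn":0}
    - {"translation":[0,0,0],"turn":0}

```text
time_s: 48.03
eef_pos: [0.3085, -0.3018, 0.0888]
tcp_rot: [0.969, 0.249, -0.001, -0.002]
force: [-0.7, 0.5, -0.0]
width: 0.609
```

```bash
python3 ovb.py w37 .342 -.362 2.0734; python3 -c "
from h import *
crop(cv2.imread('pics/w37.png'),120,345,180,380,'w37c',3)
print(telemetry.observe()['force'])"
```

```text
(array([ 0.30851464, -0.3018369 ,  0.08882636]), np.float64(0.5031908766971569))
[ 0.2416248  -1.01754414  0.25773443]
```

View pics/w37c.png

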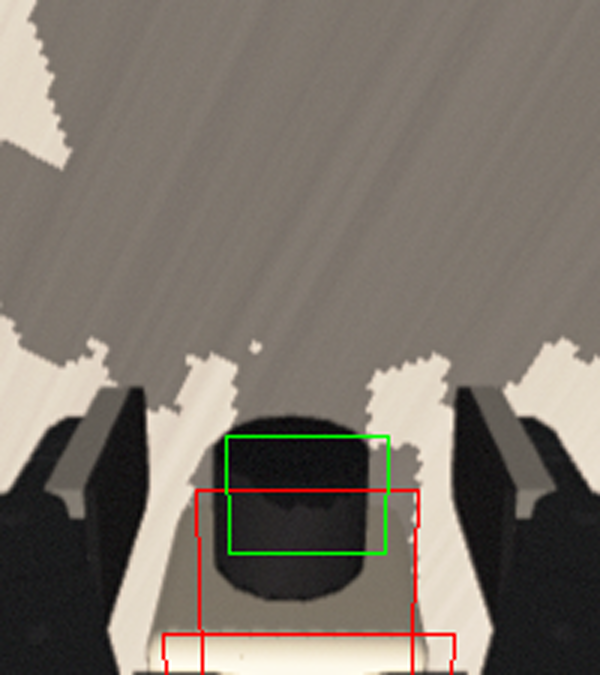

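Request:
play_rows:
  commands:
    - {"translation":[-0.1,0,0.5],"turn":0}
    - {"translation":[0,0,0.4],"turn":0}
    - {"translation":[0,0,0],"turn":0}

```text
time_s: 48.33
eef_pos: [0.3082, -0.3039, 0.0832]
tcp_rot: [0.969, 0.248, 0.0, 0.001]
force: [0.6, -0.9, 0.7]
width: 0.606
```

Request:
play_rows:
  commands:
    - {"translation":[0,0,0],"turn":0}
    - {"translation":[0,0,0],"turn":0}
    - {"translation":[0,0,0],"turn":0}
    - {"translation":[0,0,0],"turn":0}
    - {"translation":[0,0,0],"turn":0}
  hand: 255
  newtons: 20

```text
time_s: 48.75
eef_pos: [0.3081, -0.3039, 0.0835]
tcp_rot: [0.969, 0.248, 0.0, 0.0]
force: [-0.9, 1.5, 6.4]
width: 0.304
```

Request:
play_rows:
  commands:
    - {"translation":[0,0,0],"turn":0}
    - {"translation":[0,0,0],"turn":0}
    - {"translation":[0,0,0],"turn":0}
  hand: 176.5

```text
time_s: 49.0
eef_pos: [0.3081, -0.3039, 0.0834]
tcp_rot: [0.969, 0.248, 0.0, 0.0]
force: [0.1, 1.4, 5.8]
width: 0.306
```

Request:
play_rows:
  commands:
    - {"translation":[0,0,-0.4],"turn":0}
    - {"translation":[0,0,-0.4],"turn":0}
    - {"translation":[0,0,-0.4],"turn":0}
    - {"translation":[0,0,-0.4],"turn":0}
    - {"translation":[0,0,-0.4],"turn":0}
    - {"translation":[0,0,0],"turn":0}

```text
time_s: 49.5
eef_pos: [0.3081, -0.3038, 0.1037]
tcp_rot: [0.969, 0.248, 0.0, 0.0]
force: [0.2, -0.2, -1.8]
width: 0.31
```

```bash
python3 look.py p38 110 320
```

```text
[ 0.3081 -0.3038  0.1037] [ 0.24 -0.19 -1.85] [0.063 0.036 0.021] 0.30983972193035225 49.5
```

View pics/p38.png

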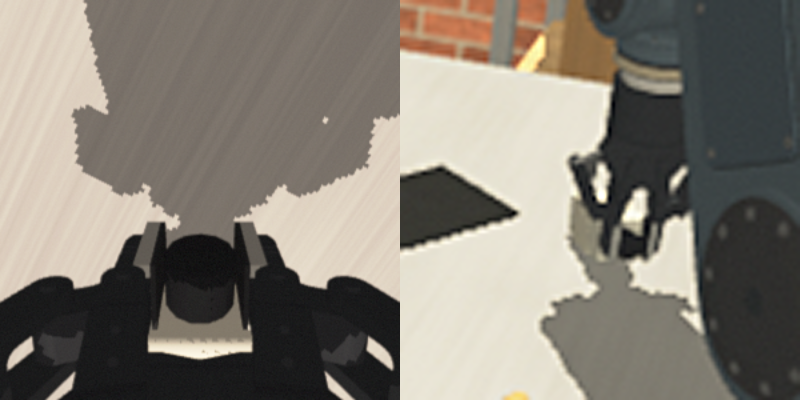

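Request:
play_rows:
  commands:
    - {"translation":[0,0.1,-0.4],"turn":0}
    - {"translation":[0,0.1,-0.4],"turn":0}
    - {"translation":[0,0.1,-0.4],"turn":0}
    - {"translation":[0,0.1,-0.4],"turn":0}
    - {"translation":[0,0.1,-0.4],"turn":0}
    - {"translation":[0,0,0],"turn":0}
    - {"translation":[0,0,0],"turn":0}
  hand: 176

```text
time_s: 50.18
eef_pos: [0.3103, -0.3081, 0.1231]
tcp_rot: [0.969, 0.248, 0.0, 0.0]
force: [0.8, -0.1, -1.1]
width: 0.308
```

```bash
python3 look.py p39 110 320
```

```text
[ 0.3103 -0.3081  0.1231] [ 0.83 -0.07 -1.09] [ 0.023 -0.048 -0.012] 0.3083177659175457 50.1833
```

View pics/p39.png

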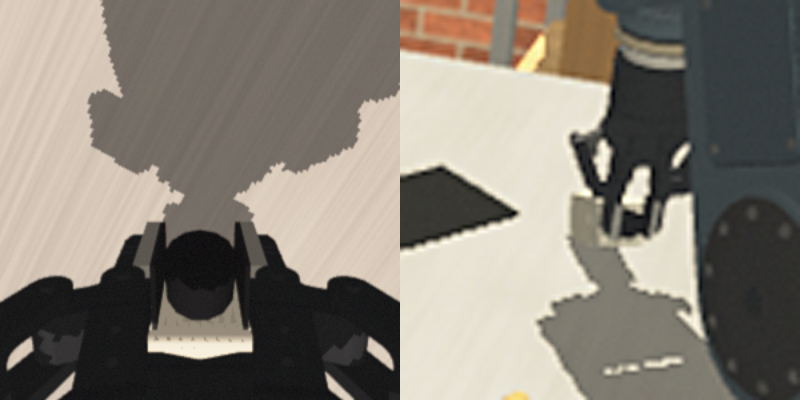

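Pivoting as before; keep lifting.

Request:
play_rows:
  commands:
    - {"translation":[0,0.1,-0.4],"turn":0}
    - {"translation":[0,0.1,-0.4],"turn":0}
    - {"translation":[0,0.1,-0.4],"turn":0}
    - {"translation":[0,0.2,-0.4],"turn":0}
    - {"translation":[0,0.2,-0.4],"turn":0}
    - {"translation":[0,0,0],"turn":0}
    - {"translation":[0,0,0],"turn":0}
  hand: 175.8

```text
time_s: 50.87
eef_pos: [0.3137, -0.3142, 0.1431]
tcp_rot: [0.969, 0.248, 0.0, 0.0]
force: [-0.8, 1.8, -0.4]
width: 0.309
```

```bash
python3 look.py p40 110 320
```

```text
[ 0.3137 -0.3142  0.1431] [-0.78  1.77 -0.37] [0.198 0.002 0.018] 0.30865665043650303 50.8667
```

View pics/p40.png

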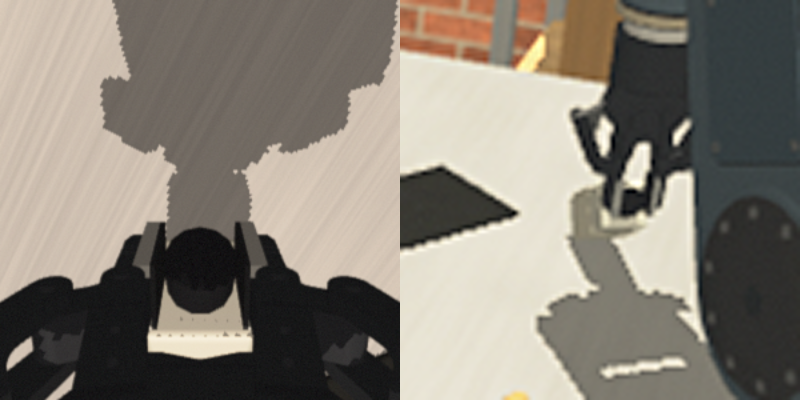

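Request:
play_rows:
  commands:
    - {"translation":[0,0.2,-0.4],"turn":0}
    - {"translation":[0,0.2,-0.4],"turn":0}
    - {"translation":[0,0.2,-0.4],"turn":0}
    - {"translation":[0,0.2,-0.3],"turn":0}
    - {"translation":[0,0.2,-0.3],"turn":0}
    - {"translation":[0,0,0],"turn":0}
    - {"translation":[0,0,0],"turn":0}

```text
time_s: 51.55
eef_pos: [0.3185, -0.3229, 0.1611]
tcp_rot: [0.969, 0.248, 0.0, -0.0]
force: [-0.5, 2.2, 2.3]
width: 0.314
```

Request:
play_rows:
  commands:
    - {"translation":[0,0.3,-0.3],"turn":0}
    - {"translation":[0,0.3,-0.3],"turn":0}
    - {"translation":[0,0.3,-0.3],"turn":0}
    - {"translation":[0,0.2,-0.2],"turn":0}
    - {"translation":[0,0,0],"turn":0}
    - {"translation":[0,0,0],"turn":0}

```text
time_s: 52.05
eef_pos: [0.3239, -0.3327, 0.1722]
tcp_rot: [0.969, 0.248, 0.0, 0.0]
force: [-0.7, 1.5, 5.0]
width: 0.31
```

```bash
python3 look.py p41 110 320
```

```text
[ 0.3239 -0.3327  0.1722] [-0.67  1.48  5.02] [0.213 0.064 0.021] 0.3096215667964295 52.05
```

View pics/p41.png

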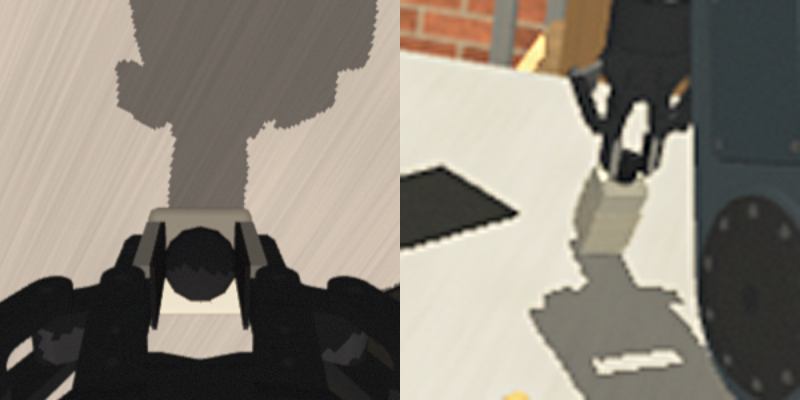

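Request:
play_rows:
  commands:
    - {"translation":[0,0.3,-0.2],"turn":0}
    - {"translation":[0,0.3,-0.1],"turn":0}
    - {"translation":[0,0.3,0],"turn":0}
    - {"translation":[0,0,0],"turn":0}
    - {"translation":[0,0,0],"turn":0}

```text
time_s: 52.57
eef_pos: [0.3281, -0.3406, 0.1747]
tcp_rot: [0.969, 0.248, -0.0, -0.0]
force: [0.0, 0.1, -2.1]
width: 0.31
```

```bash
python3 look.py p42 110 320
```

```text
[ 0.3281 -0.3406  0.1747] [ 0.03  0.07 -2.08] [0.009 0.043 0.031] 0.3104764998583604 52.5667
```

View pics/p42.png

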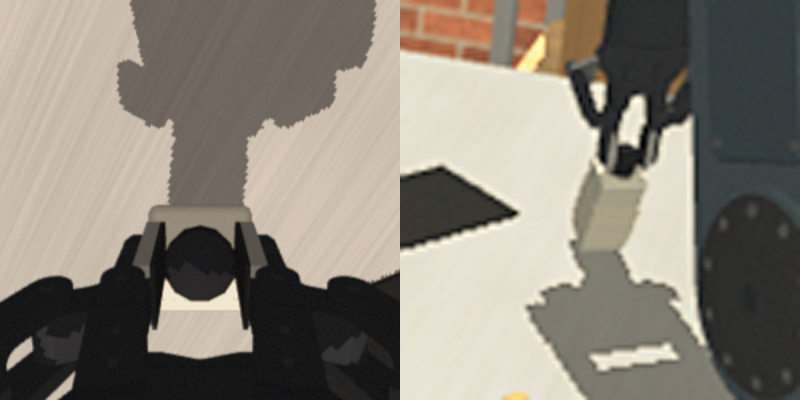

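Request:
play_rows:
  commands:
    - {"translation":[0,0,-0.2],"turn":0}
    - {"translation":[0,0,0],"turn":0}
    - {"translation":[0,0,0],"turn":0}
    - {"translation":[0,0,0],"turn":0}
  hand: 175.3

```text
time_s: 53.0
eef_pos: [0.3281, -0.3404, 0.1769]
tcp_rot: [0.969, 0.248, -0.0, -0.0]
force: [0.0, 0.9, -1.0]
width: 0.314
```

```bash
python3 look.py p43 110 320
```

```text
[ 0.3281 -0.3404  0.1769] [ 0.04  0.94 -1.03] [-0.029  0.003  0.013] 0.31389976697826144 53.0
```

View pics/p43.png

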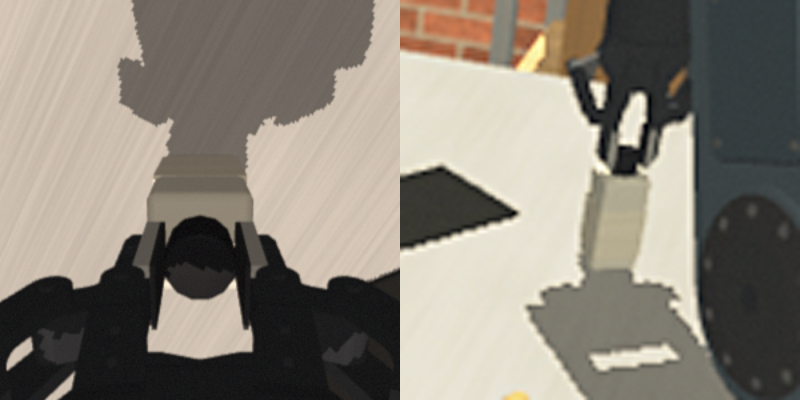

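Request:
play_rows:
  commands:
    - {"translation":[0,0,0],"turn":0}
    - {"translation":[0,0,0],"turn":0}
    - {"translation":[0,0,0],"turn":0}
    - {"translation":[0,0,-0.5],"turn":0}
    - {"translation":[0,0,-1],"turn":0}
    - {"translation":[0,0,-1.5],"turn":0}
    - {"translation":[0,0,-1.5],"turn":0}
    - {"translation":[0,0,0],"turn":0}
  hand: 255
  newtons: 30

```text
time_s: 53.77
eef_pos: [0.3288, -0.3413, 0.225]
tcp_rot: [0.969, 0.248, 0.001, 0.002]
force: [0.5, -0.6, -1.2]
width: 0.3
```

```bash
python3 look.py p44 110 320;python3 -c "
from h import *
plan(.519,-.392,.23,29,11)"
```

```text
[ 0.3288 -0.3413  0.225 ] [ 0.5  -0.63 -1.19] [-0.061 -0.08   0.038] 0.30044227662063916 53.7667
from [ 0.3282 -0.3406  0.2224] yaw 28.77 t 53.87 F [-0.2 -0.3 -2.1] w 0.297
[{"translation":[1.30,1.24,-0.07],"turn":-0.02},{"translation":[1.29,1.25,-0.07],"turn":-0.02},{"translation":[1.29,1.25,-0.07],"turn":-0.02},{"translation":[1.29,1.25,-0.07],"turn":-0.02},{"translation":[1.29,1.25,-0.07],"turn":-0.02},{"translation":[1.29,1.25,-0.07],"turn":-0.02},{"translation":[1.29,1.25,-0.07],"turn":-0.02},{"translation":[1.29,1.25,-0.07],"turn":-0.02}]
[{"translation":[1.29,1.25,-0.07],"turn":-0.02},{"translation":[1.29,1.25,-0.07],"turn":-0.02},{"translation":[1.29,1.25,-0.07],"turn":-0.02}]
```

View pics/p44.png

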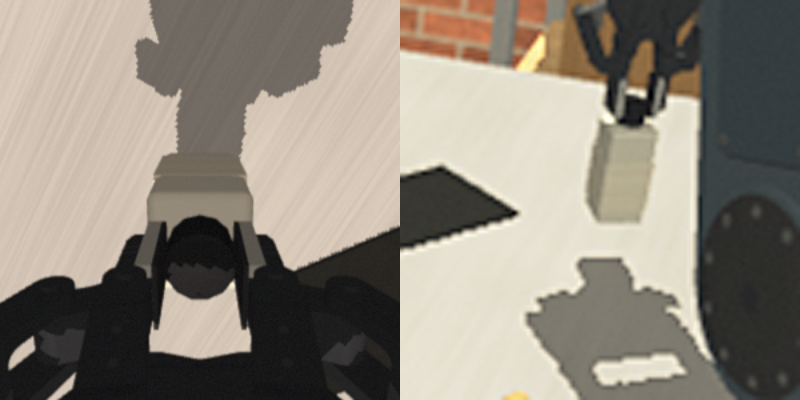

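Request:
play_rows:
  commands:
    - {"translation":[0.7,0.7,-0.3],"turn":0}
    - {"translation":[1.3,1.2,-0.3],"turn":0}
    - {"translation":[1.5,1.4,-0.3],"turn":0}
    - {"translation":[1.5,1.4,-0.2],"turn":0}
    - {"translation":[1.5,1.4,0],"turn":0}
    - {"translation":[1.5,1.4,0],"turn":0}
    - {"translation":[1.5,1.4,0],"turn":0}
    - {"translation":[1.5,1.4,0],"turn":0}

```text
time_s: 54.53
eef_pos: [0.4756, -0.3778, 0.2319]
tcp_rot: [0.969, 0.248, -0.0, -0.001]
force: [1.1, 0.1, -1.3]
width: 0.304
```

Request:
play_rows:
  commands:
    - {"translation":[1.4,1.4,0],"turn":0}
    - {"translation":[1.2,1.2,0],"turn":0}
    - {"translation":[0.6,0.8,0],"turn":0}
    - {"translation":[0,0,0],"turn":0}
    - {"translation":[0,0,1.5],"turn":0}
    - {"translation":[0,0,1.5],"turn":0}
    - {"translation":[0,0,0.5],"turn":0}
    - {"translation":[0,0,0],"turn":0}

```text
time_s: 55.2
eef_pos: [0.5178, -0.3916, 0.1961]
tcp_rot: [0.969, 0.248, -0.001, -0.001]
force: [0.4, 0.5, -2.2]
width: 0.301
```

```bash
python3 look.py p45 80 260;python3 -c "
from h import *
p=pose()[0];print(fr(0,0,.612,[p-np.array([.557,-.34,0])]))
crop(get_image('scene'),230,350,80,220,'sc45',5)"
```

```text
[ 0.5178 -0.3916  0.1961] [ 0.36  0.49 -2.2 ] [ 0.035  0.01  -0.032] 0.30065364621077056 55.2
[[-0.00153825 -0.06487949  0.19818503]]
```

View pics/p45.png

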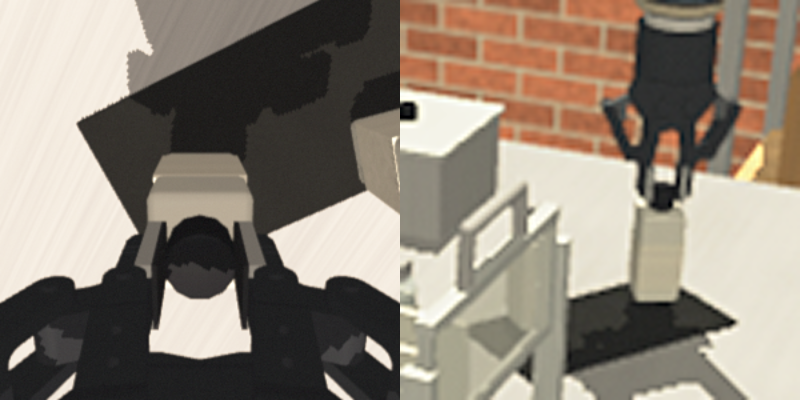

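View pics/sc45.png

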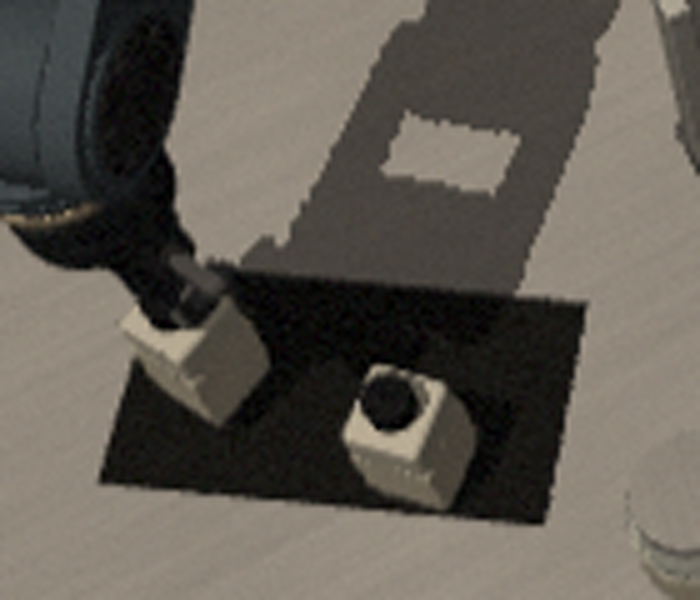

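Bottle hangs upright over the mat. I'll lower it until contact and release without pressing.

Request:
play_rows:
  commands:
    - {"translation":[0,0,0.4],"turn":0}
    - {"translation":[0,0,0.3],"turn":0}
    - {"translation":[0,0,0],"turn":0}

```text
time_s: 55.6
eef_pos: [0.5184, -0.3921, 0.1905]
tcp_rot: [0.969, 0.248, -0.0, -0.0]
force: [-0.7, -0.1, -1.8]
width: 0.303
```

Request:
play_rows:
  commands:
    - {"translation":[0,0,0.3],"turn":0}
    - {"translation":[0,0,0],"turn":0}

```text
time_s: 55.77
eef_pos: [0.5184, -0.3921, 0.1874]
tcp_rot: [0.969, 0.248, -0.0, -0.0]
force: [0.1, 0.1, -2.3]
width: 0.302
```

Request:
play_rows:
  commands:
    - {"translation":[0,0,0.2],"turn":0}
    - {"translation":[0,0,0],"turn":0}

```text
time_s: 55.93
eef_pos: [0.5184, -0.3922, 0.1856]
tcp_rot: [0.969, 0.248, -0.0, -0.0]
force: [-0.1, 0.1, -1.9]
width: 0.3
```

Request:
play_rows:
  commands:
    - {"translation":[0,0,0.2],"turn":0}
    - {"translation":[0,0,0],"turn":0}

```text
time_s: 56.1
eef_pos: [0.5184, -0.3921, 0.1836]
tcp_rot: [0.969, 0.248, -0.0, -0.0]
force: [0.2, 0.8, -1.2]
width: 0.299
```

Request:
play_rows:
  commands:
    - {"translation":[0,0,0.2],"turn":0}
    - {"translation":[0,0,0],"turn":0}

```text
time_s: 56.27
eef_pos: [0.5184, -0.3921, 0.1815]
tcp_rot: [0.969, 0.248, -0.0, -0.0]
force: [-0.0, -0.5, -1.4]
width: 0.3
```

```bash
python3 look.py p46 90 270
```

```text
[ 0.5184 -0.3921  0.1815] [-0.01 -0.51 -1.38] [0.057 0.063 0.047] 0.2998169627344611 56.2667
```

View pics/p46.png

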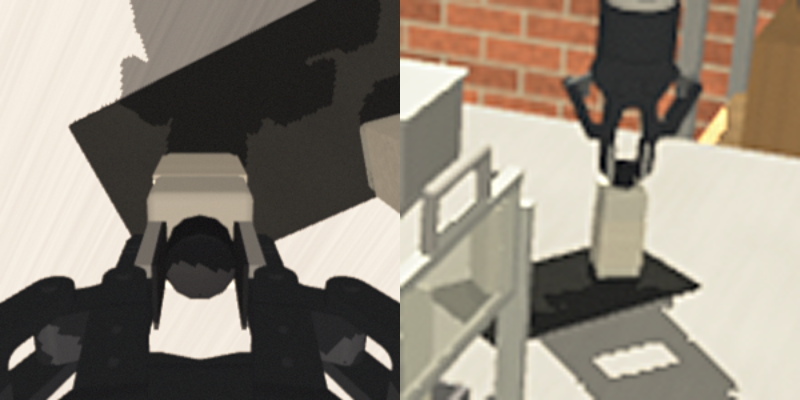

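Request:
play_rows:
  commands:
    - {"translation":[0,0,0.2],"turn":0}
    - {"translation":[0,0,0],"turn":0}

```text
time_s: 56.53
eef_pos: [0.5188, -0.3925, 0.1802]
tcp_rot: [0.969, 0.248, 0.0, 0.001]
force: [0.3, 1.0, 0.9]
width: 0.295
```

Request:
play_rows:
  commands:
    - {"translation":[0,0,0.15],"turn":0}
    - {"translation":[0,0,0],"turn":0}

```text
time_s: 56.7
eef_pos: [0.5192, -0.3931, 0.18]
tcp_rot: [0.969, 0.248, 0.001, 0.002]
force: [-0.5, -1.8, 8.6]
width: 0.299
```

Request:
play_rows:
  commands:
    - {"translation":[0,0,0.15],"turn":0}
    - {"translation":[0,0,0],"turn":0}

```text
time_s: 56.87
eef_pos: [0.5197, -0.3937, 0.1797]
tcp_rot: [0.969, 0.248, 0.002, 0.003]
force: [-0.3, -3.2, 15.2]
width: 0.3
```

Request:
play_rows:
  commands:
    - {"translation":[0,0,-0.15],"turn":0}
    - {"translation":[0,0,-0.15],"turn":0}
    - {"translation":[0,0,0],"turn":0}

```text
time_s: 57.12
eef_pos: [0.5186, -0.3923, 0.1802]
tcp_rot: [0.969, 0.248, 0.0, 0.0]
force: [0.2, -1.5, 4.0]
width: 0.295
```

Request:
play_rows:
  commands:
    - {"translation":[0,0,0],"turn":0}
    - {"translation":[0,0,0],"turn":0}
    - {"translation":[0,0,0],"turn":0}
  hand: 176

```text
time_s: 57.37
eef_pos: [0.5186, -0.3923, 0.18]
tcp_rot: [0.969, 0.248, 0.0, 0.0]
force: [0.7, -1.8, 3.6]
width: 0.307
```

Request:
play_rows:
  commands:
    - {"translation":[0,0,0],"turn":0}
    - {"translation":[0,0,0],"turn":0}
    - {"translation":[0,0,0],"turn":0}
  hand: 174

```text
time_s: 57.62
eef_pos: [0.5183, -0.392, 0.1794]
tcp_rot: [0.969, 0.248, -0.0, -0.0]
force: [-0.8, 0.1, 0.1]
width: 0.312
```

Request:
play_rows:
  commands:
    - {"translation":[0,0,0],"turn":0}
    - {"translation":[0,0,0],"turn":0}
    - {"translation":[0,0,0],"turn":0}
  hand: 150

```text
time_s: 57.87
eef_pos: [0.5185, -0.3922, 0.1798]
tcp_rot: [0.969, 0.248, -0.0, -0.0]
force: [-1.7, -0.3, -1.1]
width: 0.413
```

```bash
python3 look.py p47 90 270
```

```text
[ 0.5185 -0.3922  0.1798] [-1.65 -0.31 -1.07] [ 0.043 -0.039 -0.013] 0.41341002326994664 57.8667
```

View pics/p47.png

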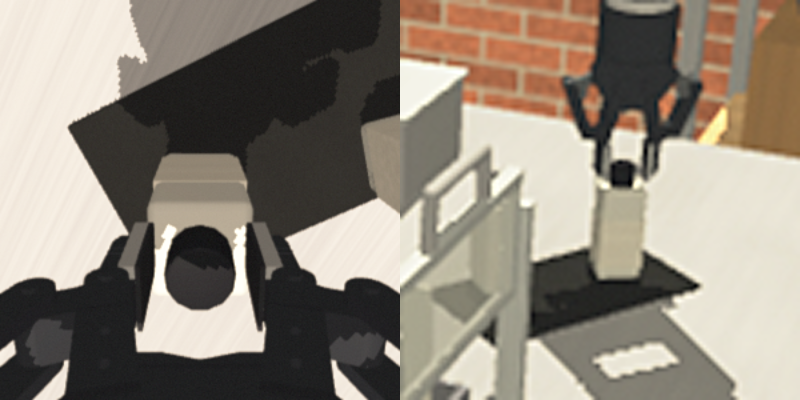

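Request:
play_rows:
  commands:
    - {"translation":[0,0,-1],"turn":0}
    - {"translation":[0,0,-2],"turn":0}
    - {"translation":[0,0,-3],"turn":0}
    - {"translation":[0,0,-3],"turn":0}
    - {"translation":[0,-1,-3],"turn":0}
    - {"translation":[-3,-3,-3],"turn":0}
    - {"translation":[-3,-3,0],"turn":0}
    - {"translation":[-3,-3,0],"turn":0}

```text
time_s: 58.63
eef_pos: [0.4001, -0.3501, 0.3259]
tcp_rot: [0.969, 0.249, 0.001, 0.002]
force: [-0.3, -0.8, -0.2]
width: 0.415
```

Request:
play_rows:
  commands:
    - {"translation":[-3,-3,0],"turn":0}
    - {"translation":[-3,-2,0],"turn":0}
    - {"translation":[0,0,0],"turn":0}
    - {"translation":[0,0,0],"turn":0}

```text
time_s: 58.97
eef_pos: [0.3241, -0.3359, 0.3252]
tcp_rot: [0.969, 0.248, 0.0, 0.001]
force: [0.2, -0.9, 0.8]
width: 0.414
```

```bash
cat > stand.py <<'E'
from h import *
from scipy.optimize import least_squares
S=cam('scene');im=get_image('scene');cv2.imwrite('pics/sc48.png',im);cv2.imwrite('pics/sd48.png',get_image('side'));cv2.imwrite('pics/w48.png',get_image('wrist'))
print(pose()[:2])
crop(im,230,350,80,220,'sc48c',5)
E
python3 stand.py
```

```text
(array([ 0.32585851, -0.33618981,  0.32438677]), np.float64(0.5024931613671149))
```

View pics/sc48.png

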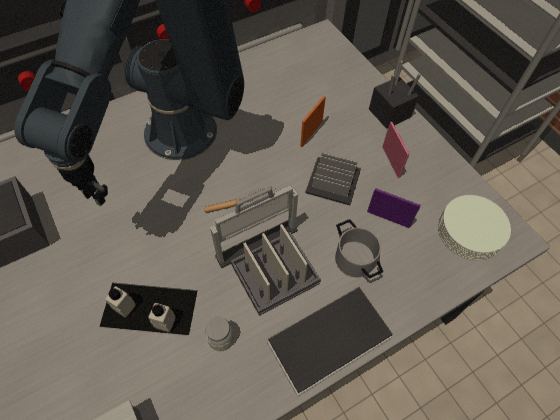

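View pics/sd48.png

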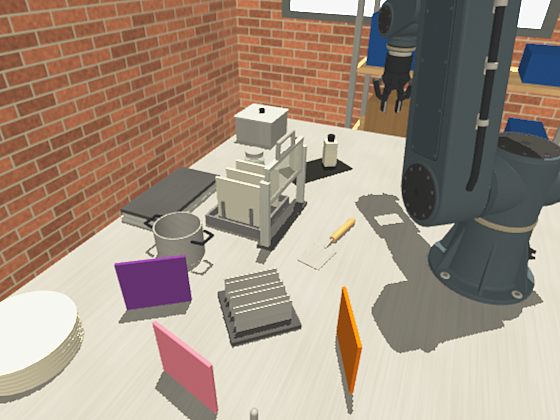

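View pics/sc48c.png

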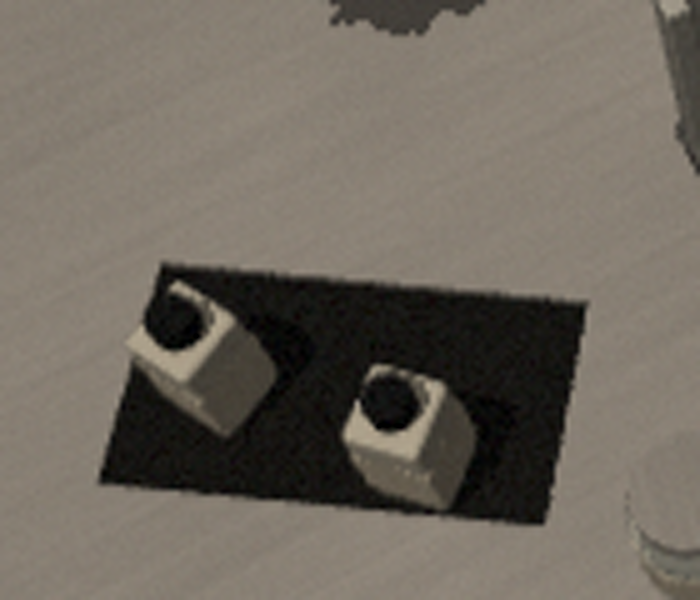

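```bash
python3 - <<'E'
from h import *
S=cam('scene')
mm=lambda p:(80+(p[0]+.5)/5-.5,230+(p[1]+.5)/5-.5)
D={'right':([(382,363),(447,383),(410,465),(343,437)],(388,402),[(360,482),(443,508),(476,425)]),'left':([(178,283),(242,322),(190,382),(130,347)],(173,320),[(152,388),(228,437),(276,372)])}
for k,(top,cap,base) in D.items():
    T=np.array([ray(S,*mm(p),.099) for p in top]);c=ray(S,*mm(cap),.121)
    B=np.array([ray(S,*mm(p),.005) for p in base]); bc=(B[0]+B[2])/2
    M=lambda p:fr(0,0,.612,[p-np.array([.557,-.34,0])])[0,:2].round(4)
    print(k,'top',M(T.mean(0)),'cap',M(c),'base',M(bc),'diag',np.linalg.norm(B[0]-B[2]),np.linalg.norm(B[0]-B[1]),np.linalg.norm(T[0]-T[2]))
    q=T-T.mean(0);print('world top',T.mean(0).round(4),'yaw',np.degrees(np.arctan2(*(T[1]-T[0])[[1,0]])))
E
```

```text
right top [0.0392 0.0559] cap [0.0415 0.057 ] base [0.0321 0.0475] diag 0.06851192281475858 0.04962961290788461 0.05865593714925074
world top [ 0.6212 -0.3168  0.099 ] yaw 43.14171175435739
left top [ 0.0075 -0.0643] cap [ 0.0085 -0.064 ] base [ 0.0011 -0.0763] diag 0.06893924779041495 0.055212654352883306 0.0572161529647731
world top [ 0.5262 -0.3969  0.099 ] yaw 30.082124810220066
```

```bash
python3 - <<'E'
from h import *
a=cv2.imread('pics/sc48.png')[170:320,190:340];b=cv2.imread('pics/sd48.png')[110:260,195:345]
for im,n,o in((a,'scene',(190,170)),(b,'side',(195,110))):
    C=cam(n)
    for y in(-.045,.045):
        u=proj(C,fr(.642,.0187,-.0156,[(-.115,y,.27)]))[0]-o; cv2.circle(im,(int(round(u[0])),int(round(u[1]))),1,(0,0,255),-1)
cv2.imwrite('pics/p49.png',cv2.resize(np.hstack([a,b]),None,fx=2.6,fy=2.6,interpolation=cv2.INTER_CUBIC))
E
```

```text
(no output)
```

View pics/p49.png

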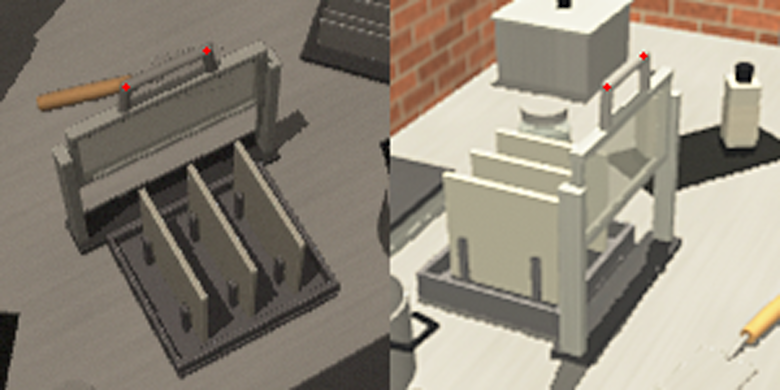

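The handle sits at the projected top-stop height in both views, the three boards are seated in their slots, and the bottles stand on the mat. Handing in.

```bash
python3 -c "
from station import ticket
print(ticket.close_job())"
```

```text
the job is handed in; nothing more can be done
None
```

The job is handed in at about 59 s of the 210 s allowed; the system gave no verdict, so what follows rests on my own last checks.

- **Screen:** I slid it down until it hit its bottom stop (64 N on the tool). After the boards were in, I pulled it up to the top stop. The handle matches the 270 mm top-stop height in both fixed views.
- **Boards:** All three white boards stand in the three rack slots, one each, and look fully down in both fixed views. I left the orange, pink and purple look-alikes alone.
- **Bottles:** I pivoted both upright in a loosened cap grip and stood them cap up on the mat. The second went down cleanly, near the mat's centre line.
- **First bottle's position:** I pressed the first one too hard on release and it slid about 35 mm. It stands roughly 40 mm from the mat's centre in x, where the limit is 60 mm. I did not re-centre it.
- **Disagreement in the checks:** For both bottles the measured foot sat 10–12 mm off the measured top. Since it was about the same for both, I put it down to reading the foot corners by eye. Both look upright in the scene view; in the side view the rack hides the first one.
- **Bystanders:** The pot, jar and spatula look unmoved. I did not see either bottle get knocked.

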